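Stack cedar sticks crosswise on a tray and slide it into the display case

TASK

First clear the tray: stand the round tin upright in the middle of the cork mat. Then stack all the loose cedar sticks crosswise on the tray, centred over its cork inlay, two parallel sticks to a layer with about 5 cm of air between them: the bottom pair points into the display case along the tray, the next pair lies across it, and so on (an odd last stick takes one side of its layer). Then slide the loaded tray by its brass handle into the case until it is fully home against the back, with the tower still standing, and leave the other wares where they are.

Things in the scene. Friction and masses are not known exactly. Their poses are not given: they have to be found in the camera images.
- tray: dark wooden tray on the counter, 0.6 kg. x axis towards the leading end (enters the case first), z up. Origin on the underside below the centre of the 88 mm square cork inlay where the tower goes. Floor 8 mm thick, x -165 to 75, y -80 to 80 mm; rim 6 mm wide, 6 mm above the floor, on both sides and the leading end. Brass handle near the other end
- handle (a point): top centre of the tray's upright brass handle, a bar 12 mm thick along the tray's x, 70 mm wide along its y, rising from the tray floor to 60 mm above the tray's underside; at tray x = -150 mm, y = 0; it turns with the tray
- case: fixed clear-sided, clear-roofed display case with wooden frame and back, no bottom (the tray slides on the counter). x axis from mouth to back. Origin where the tray's origin lies when fully home: leading end at the back wall (inner face x = 75 mm). Mouth at x = -71 mm; inside 176 wide, 85 high; outside 192 wide, 91 high. The handle then stays 79 mm outside the mouth
- mat: fixed round cork mat, 100 mm across, 4 mm thick; origin under its centre on the counter
- tin: closed round metal tin with a paper band, 57 mm across, 46 mm high, 0.12 kg; origin under its centre; starts standing on the tray's inlay
- stick1: pale square-section wooden stick 120 x 20 x 20 mm, 28 g, one of up to six alike (some may be absent); origin at the middle of the stick, its x axis along its length; starts lying on the counter
- stick2: pale square-section wooden stick 120 x 20 x 20 mm, 28 g, one of up to six alike (some may be absent); origin at the middle of the stick, its x axis along its length; starts lying on the counter
- stick3: pale square-section wooden stick 120 x 20 x 20 mm, 28 g, one of up to six alike (some may be absent); origin at the middle of the stick, its x axis along its length; starts lying on the counter
- stick4: pale square-section wooden stick 120 x 20 x 20 mm, 28 g, one of up to six alike (some may be absent); origin at the middle of the stick, its x axis along its length; starts lying on the counter
- stick5: pale square-section wooden stick 120 x 20 x 20 mm, 28 g, one of up to six alike (some may be absent); origin at the middle of the stick, its x axis along its length; starts lying on the counter
- stick6: pale square-section wooden stick 120 x 20 x 20 mm, 28 g, one of up to six alike (some may be absent); origin at the middle of the stick, its x axis along its length; starts lying on the counter
- place1a (a point): a point fixed to the tray, at (0, 34, 18) mm in its frame: where the middle of a stick of layer 1 belongs, the stick lying along the tray's x axis
- place1b (a point): a point fixed to the tray, at (0, -34, 18) mm in its frame: where the middle of a stick of layer 1 belongs, the stick lying along the tray's x axis
- place2a (a point): a point fixed to the tray, at (34, 0, 38) mm in its frame: where the middle of a stick of layer 2 belongs, the stick lying along the tray's y axis
- place2b (a point): a point fixed to the tray, at (-34, 0, 38) mm in its frame: where the middle of a stick of layer 2 belongs, the stick lying along the tray's y axis
- place3a (a point): a point fixed to the tray, at (0, 34, 58) mm in its frame: where the middle of a stick of layer 3 belongs, the stick lying along the tray's x axis
- place3b (a point): a point fixed to the tray, at (0, -34, 58) mm in its frame: where the middle of a stick of layer 3 belongs, the stick lying along the tray's x axis
- soap_box: bystander: closed white paper soap carton 90 x 34 x 22 mm lying among the sticks; origin at the centre of its underside
- soap_bottle: bystander: amber bottle 60 mm across, 150 mm high; origin under its centre
- tumbler: bystander: drinking glass 72 mm across, 100 mm high; origin under its centre
- candle_jar: bystander: amber jar with brass lid, 68 mm across, 70 mm high; origin under its centre
- card_box: bystander: cardboard box 70 x 90 x 35 mm; origin under its centre
- bath_brush: bystander: wooden brush lying on the counter

How it is judged:
By the outcome, as a careful person would: the job done as asked, in the order asked, and still so for the second after the job is handed in, with the robot touching nothing.
Of stick1, stick2, stick3, stick4, stick5, stick6 only 4 to 6 are there at a start; the rules pass over those that are not, and their reading is None.
At some moment in a run one of tin may be knocked a few centimetres aside while the robot is not near it.
Once in a run the grip may slacken for a moment while it holds something.
It also fails if it takes over 208 s, if anything falls off the work surface, if the arm or the gripper's body presses on something with over 40 N, if the wrist force passes 120 N, or if a joint passes its speed limit or range.

ROBOT

A 7-joint arm with a two-finger parallel gripper is mounted at the origin on the work surface. World frame = base frame: x ahead of the robot, y to its left, z up, the work surface at z = 0. Lengths are in m, angles in rad, forces in N, time in s.
With the tool pointing down it reaches from about 0.4 to 0.85 m from the base axis. Payload 4.5 kg.
Tool frame: the origin (TCP) lies midway between the tips of the shut fingers; the grasp point (between the pads) lies 19 mm behind it (r.hold_point_z is the distance from the TCP to the grasp point, in m); z points along the fingers, y is the direction in which the jaws open and shut (so a half turn about z gives the same grasp; the last joint's range is limited). The gripper opens to 88 mm and grips with 3 to 60 N. Pads are 18 mm wide; open, the fingers measure 123 mm over their backs; the gripper's body (75 mm by 187 mm) begins 45 mm behind the grasp point.
Start: joints at [1.247, 0.689, -0.195, 1.565, 0.157, 0.902, -0.215], TCP at [0.219, -0.585, 0.239] pointing down, gripper open.
Joint ranges: [-3.01, 3.01], [-0.46, 2.08], [-1.47, 1.51], [0.13, 2.56], [-1, 4.14], [0.04, 2.09], [-2.66, 2.66]. Speed limits (rad/s): [2.57, 2.57, 3.14, 3.14, 3.14, 3.14, 3.14].

INTERFACE

Orientations are given as a unit quaternion [x, y, z, w].
In Python, from plant import r gives the robot as it stands. The module is installed in compiled form; this text tells all that it offers.
- The arm moves only by the tool move_arm, never from a script. Its arguments are lists of equal length, an entry for each row: "turn": the turn, a rotation vector about the tool's x, y, z in units of 2 pi rad (1.0 is 2 pi rad), a list of three; "dp": the shift along the tool's x, y, z in units of 2.5 cm (1.0 is 2.5 cm), a list of three; "jaw": the closure, from -1 (fully open) to 1 (shut), so that 0 is half open. In form: {"turn": [[wx, wy, wz], ...], "dp": [[x, y, z], ...], "jaw": [jaw, ...]}. A call has 1 to 10 rows; each row shifts and turns the commanded pose from where the row before left it, along the tool's axes as they then stand; what a row does not reach is not made up. A row lasts 1/12 s, in which the tool goes at most 41.7 mm and 7.16 degrees, less where a joint would pass 70% of its speed; a pose out of reach is approached as far as the arm can. A call with a number of a shift or a turn outside -1 to 1 is refused whole. A call with a gripper value outside its range is refused whole. The fingers move at their own pace and stop on an object; "newtons" is the grip in N (left out, the last holds). Time passes only in rows, so rows that do not move let the fingers close. It gives the time, the measured TCP pose, the force and the opening at its end, in the units of the state.
- r.get_state(): the state, without advancing time (a new reading comes with each control period).
- r.snapshot(name): name is "side" or "top" or "wrist"; returns a dict with "frame" (400x640x3 uint8, blue, green, red), "mtx" (3x3 intrinsics, pixels), "k1" (the pictures are not rectified: a ray, as slopes to the right and down, at radius r is drawn at 1 + k1 r^2 times it, then the intrinsics apply), "origin" and "orientation" of the camera in the world; the wrist camera has in their place "tool_from_camera" (4x4, takes a point from camera to tool coordinates, whose origin is the TCP and whose axes are the flange's). Camera axes: x right, y up, looking along -z (the intrinsics and any distortion apply to the point x, -y, -z); pixel columns grow to the right and rows downward; lengths in m; the calibration is good to about 2 mm. A picture is of the moment at which its call begins: read the wrist's pose just before it. There is no depth.
- r.finish_job(): hands the job in, once; it reports no verdict.
The state is a dict: "clock": time; "q": joint angles; "qd": joint speeds; "joint_torque": joint torques, N m; "tool_pos": TCP position; "eef_rot": TCP orientation; "contact_force": force on the tool from outside, world axes, zero at the start; "moment": the same for the moment, N m; "opening": opening from 0.0 (shut) to 1.0 (fully open).
Only numpy, scipy, OpenCV 4.12 (cv2) and the standard library are available. Lean on these libraries where they do the work, as an engineer would, in place of code of your own. Each camera call takes 0.05 s, during which the arm holds its last target.

## Working session

There is one attempt and no reset: what is moved stays moved. The work goes in short steps, Python scripts to look and compute and a tool call to move; the robot and the scene stay as the last step left them, time stands still between calls to the robot, and variables do not carry over. Pictures are saved under pics/ and viewed, and the job is handed in when it is done.

Besides the shell and the picture viewer there is one more tool, called by a JSON object that holds its "name" and its "arguments". move_arm: Moves the arm, as the interface text tells. Shifts and turns lie within -1 to 1; 1 stands for 2.5 cm of shift or 2 pi rad of turn. Its arguments: {"type":"object","properties":{"turn":{"type":"array","items":{"type":"array","items":{"type":"number","minimum":-1,"maximum":1}}},"dp":{"type":"array","items":{"type":"array","items":{"type":"number","minimum":-1,"maximum":1}}},"jaw":{"type":"array","items":{"type":"number"}},"newtons":{"type":"number"}},"required":["turn","dp","jaw"]}

```bash
ls; mkdir -p pics; python3 - <<'E'
from plant import r
import cv2
s=r.get_state(); print(s)
for n in ["side","top","wrist"]:
    d=r.snapshot(n); cv2.imwrite(f"pics/{n}0.png",d["frame"]); print(n,{k:v for k,v in d.items() if k!="frame"})
print(r.hold_point_z)
E
```

```text
pics
{'clock': 0.0, 'q': array([ 1.24677363,  0.68992237, -0.19453839,  1.56636076,  0.15730014,
        0.9024795 , -0.21511043]), 'qd': array([ 2.21656551e-03,  8.54799832e-04, -6.23443134e-05,  2.31395494e-03,
       -7.10784526e-04,  4.58761405e-04, -1.34977581e-03]), 'joint_torque': array([-1.73650747e-06, -5.27556074e+01, -1.26667053e+00, -1.53424591e+01,
       -5.25315560e-02,  6.47700741e-03,  1.89824145e-04]), 'tool_pos': array([ 0.21864253, -0.58483494,  0.23794464]), 'eef_rot': array([ 9.84029173e-01,  1.78005048e-01, -2.16057034e-04, -8.61823101e-04]), 'contact_force': array([0.36466399, 0.702072  , 1.35775922]), 'moment': array([-0.05196529,  0.00477426,  0.00984968]), 'opening': 0.9970702775872764}
side {'mtx': array([[387.45740445,   0.        , 321.38956705],
       [  0.        , 387.45740445, 196.1329065 ],
       [  0.        ,   0.        ,   1.        ]]), 'k1': 0.015147933900806997, 'origin': array([ 0.45738112, -0.73831918,  0.78040662]), 'orientation': array([ 0.38126777, -0.01692708, -0.04925983,  0.92299612])}
top {'mtx': array([[365.7827055 ,   0.        , 321.27480808],
       [  0.        , 365.7827055 , 203.53174215],
       [  0.        ,   0.        ,   1.        ]]), 'k1': -0.05842115650068156, 'origin': array([ 0.48405441, -0.01049846,  0.95550785]), 'orientation': array([ 0.01362485, -0.02885016, -0.70424089,  0.70924383])}
wrist {'mtx': array([[337.60440142,   0.        , 323.12298284],
       [  0.        , 337.60440142, 197.67789013],
       [  0.        ,   0.        ,   1.        ]]), 'k1': 0.005373872217350317, 'tool_from_camera': array([[ 3.16953121e-04,  9.64221722e-01,  2.65096908e-01,
         6.84840648e-02],
       [ 9.99999501e-01, -5.44358369e-05, -9.97615355e-04,
         5.64588613e-05],
       [-9.47491624e-04,  2.65097092e-01, -9.64221258e-01,
        -1.47020728e-01],
       [ 0.00000000e+00,  0.00000000e+00,  0.00000000e+00,
         1.00000000e+00]])}
0.0187
```

View pics/top0.png

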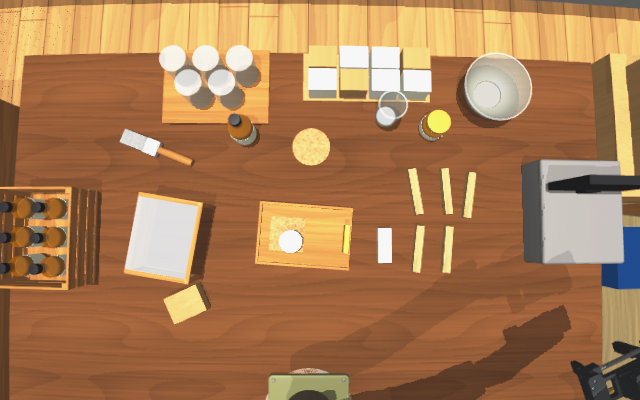

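View pics/side0.png

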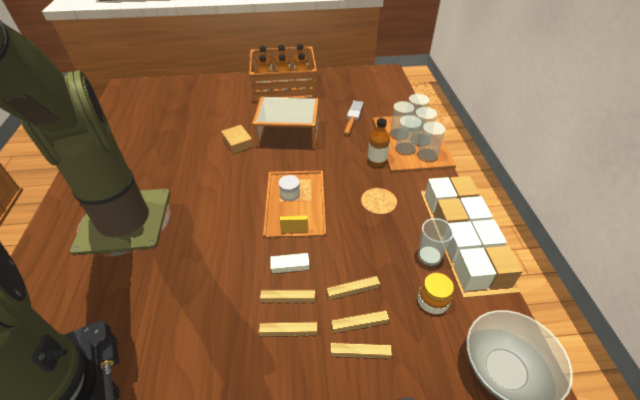

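View pics/wrist0.png

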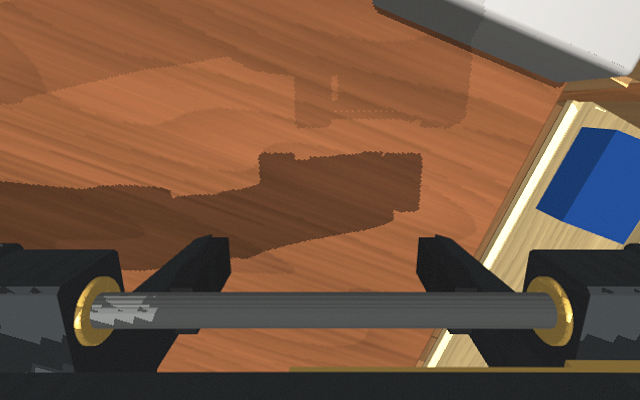

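```bash
cat > h.py <<'E'
import numpy as np, cv2
from scipy.spatial.transform import Rotation as R
def cam(d,state=None):
    if 'origin' in d: return np.array(d['origin']),R.from_quat(d['orientation']).as_matrix()
    T=np.array(d['tool_from_camera']); Rt=R.from_quat(state['eef_rot']).as_matrix()
    return np.array(state['tool_pos'])+Rt@T[:3,3], Rt@T[:3,:3]
def proj(d,P,state=None):
    o,M=cam(d,state); c=(np.atleast_2d(P)-o)@M
    x=c[:,0]/-c[:,2]; y=-c[:,1]/-c[:,2]; f=1+d['k1']*(x*x+y*y); K=d['mtx']
    return np.stack([K[0,0]*x*f+K[0,2],K[1,1]*y*f+K[1,2]],1)
def unproj(d,uv,z,state=None):
    o,M=cam(d,state); K=d['mtx']; uv=np.atleast_2d(np.array(uv,float))
    xd=(uv[:,0]-K[0,2])/K[0,0]; yd=(uv[:,1]-K[1,2])/K[1,1]; x,y=xd.copy(),yd.copy()
    for _ in range(20):
        f=1+d['k1']*(x*x+y*y); x=xd/f;y=yd/f
    w=np.stack([x,-y,-np.ones_like(x)],1)@M.T
    t=(z-o[2])/w[:,2]; return o+w*t[:,None]
def crop(im,x0,y0,x1,y1,s,name,grid=10):
    c=cv2.resize(im[y0:y1,x0:x1],None,fx=s,fy=s,interpolation=cv2.INTER_CUBIC)
    for x in range((x0//grid+1)*grid,x1,grid):
        cv2.line(c,((x-x0)*s,0),((x-x0)*s,6),(255,0,0),1); cv2.putText(c,str(x),((x-x0)*s-10,16),0,.35,(255,255,255),1)
    for y in range((y0//grid+1)*grid,y1,grid):
        cv2.line(c,(0,(y-y0)*s),(6,(y-y0)*s),(255,0,0),1); cv2.putText(c,str(y),(8,(y-y0)*s+4),0,.35,(255,255,255),1)
    cv2.imwrite(name,c)
E
python3 - <<'E'
import pickle
from h import *
from plant import r
D={n:r.snapshot(n) for n in("top","side")}
pickle.dump(D,open('D0.pkl','wb'))
t=D["top"]["frame"]
crop(t,370,155,490,285,6,"pics/t_st.png"); crop(t,245,120,365,280,5,"pics/t_tray.png"); crop(t,115,180,215,335,5,"pics/t_case.png")
crop(D["side"]["frame"],240,160,420,370,4,"pics/s_mid.png")
E
```

```text
(no output)
```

View pics/t_st.png

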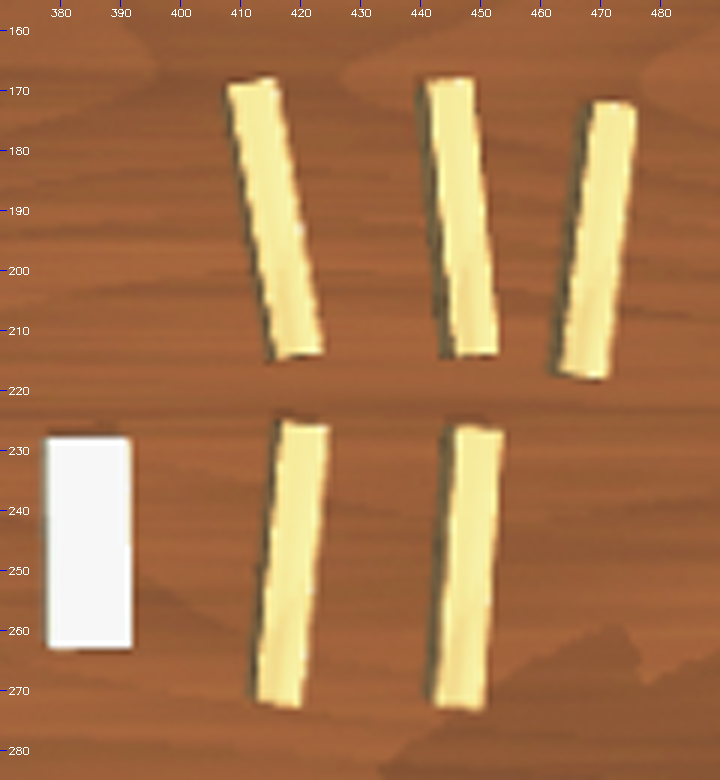

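View pics/t_tray.png

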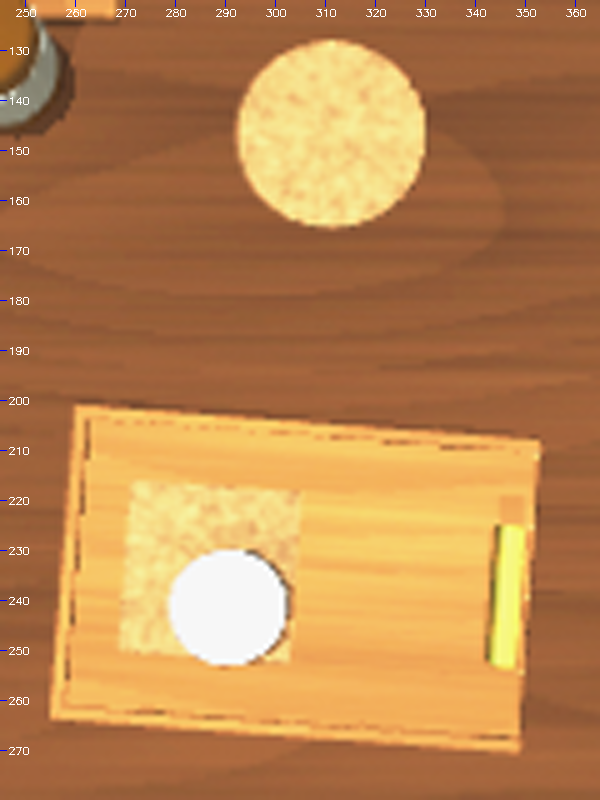

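View pics/t_case.png

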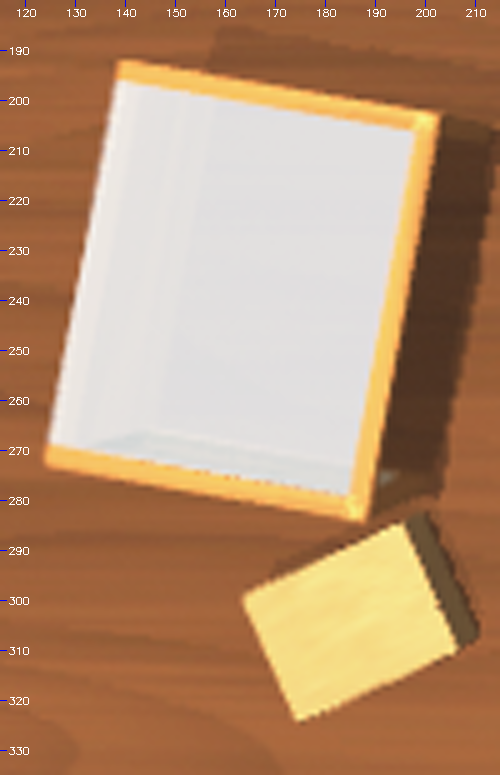

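View pics/s_mid.png

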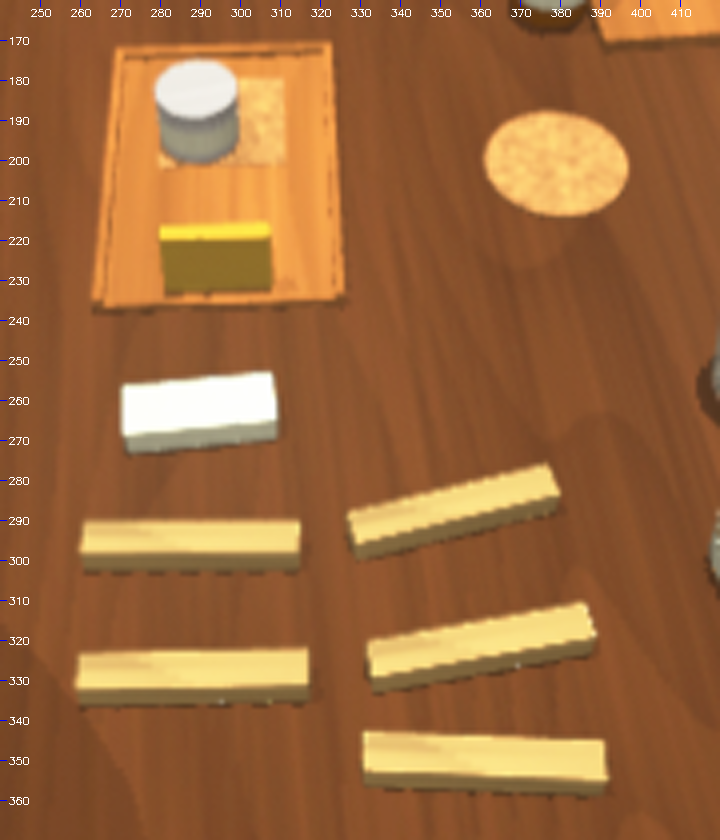

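```bash
cat > m0.py <<'E'
import pickle
from h import *
D=pickle.load(open('D0.pkl','rb')); t=D['top']; s=D['side']
def px(c,s,x0,y0): return (np.array(c,float)+.5)/s-.5+[x0,y0]
S={'A':[(228,86),(274,78),(324,352),(277,359)],'B':[(427,83),(473,78),(499,352),(455,356)],'C':[(594,101),(637,105),(607,378),(559,371)],'D':[(283,420),(329,427),(302,707),(257,697)],'E':[(457,425),(503,431),(485,710),(435,705)],'soap':[(46,437),(130,437),(132,648),(48,648)]}
def quad(P):
    a=(P[0]+P[1])/2-(P[2]+P[3])/2; b=(P[0]+P[3])/2-(P[1]+P[2])/2
    return P.mean(0).round(4),'L %.4f W %.4f yaw %.1f'%(np.linalg.norm(a),np.linalg.norm(b),np.degrees(np.arctan2(a[1],a[0])))
for k,c in S.items():
    P=unproj(t,px(c,6,370,155),.022 if k=='soap' else .02); print(k,*quad(P),'side',proj(s,P.mean(0)).round(1))
tr=unproj(t,px([(76,404),(540,440),(520,752),(51,717)],5,245,120),.014); print('tray',*quad(tr),tr.round(4).tolist()); print(proj(s,tr).round(1))
inl=unproj(t,px([(133,481),(302,492),(290,662),(120,650)],5,245,120),.008); print('inlay',*quad(inl),proj(s,inl).round(1).tolist())
ha=unproj(t,px([(502,526),(524,526),(515,668),(490,667)],5,245,120),.06); print('handle',*quad(ha),proj(s,ha).round(1).tolist())
tin=unproj(t,px([(230,607)],5,245,120),.054); print('tin',tin,proj(s,tin))
mat=unproj(t,px([(331,133),(236,133),(426,133)],5,245,120),.004); print('mat',mat,proj(s,mat))
ca=unproj(t,px([(117,60),(441,115),(366,521),(44,466)],5,115,180),.091); print('case',*quad(ca),ca.round(4).tolist(),proj(s,ca).round(1).tolist())
E
python3 m0.py
```

```text
A [ 0.575  -0.2748  0.02  ] L 0.1203 W 0.0207 yaw 9.8 side [[354.1 285.4]]
B [ 0.5764 -0.3576  0.02  ] L 0.1196 W 0.0201 yaw 4.8 side [[361.3 319.6]]
C [ 0.5677 -0.4181  0.02  ] L 0.1201 W 0.0205 yaw -8.1 side [[362.3 348.4]]
D [ 0.427  -0.2811  0.02  ] L 0.1196 W 0.0201 yaw -5.9 side [[288.4 294.1]]
E [ 0.4249 -0.3586  0.02  ] L 0.1203 W 0.0212 yaw -4.7 side [[289.  327.3]]
soap [ 0.4354 -0.1926  0.022 ] L 0.0896 W 0.0361 yaw 0.5 side [[290.3 260.4]]
tray [0.4592 0.0132 0.014 ] L 0.1605 W 0.2402 yaw -3.6 [[0.5476, 0.1278, 0.014], [0.5309, -0.1116, 0.014], [0.3708, -0.1017, 0.014], [0.3874, 0.1382, 0.014]]
[[322.9 170.5]
 [326.4 232.8]
 [263.3 235.1]
 [269.  172.2]]
inlay [0.4622 0.0576 0.008 ] L 0.0875 W 0.0876 yaw -3.6 [[310.7, 179.6], [311.6, 201.0], [279.9, 202.1], [281.0, 180.6]]
handle [ 0.4518 -0.091   0.06  ] L 0.0692 W 0.0115 yaw -4.1 [[307.7, 215.3], [308.1, 218.5], [280.0, 219.5], [280.1, 215.9]]
tin [[0.44571897 0.04490889 0.054     ]] [[289.21376855 182.16883811]]
mat [[ 0.69241911 -0.00224971  0.004     ]
 [ 0.69191078  0.04773722  0.004     ]
 [ 0.6929769  -0.05232418  0.004     ]] [[379.43700028 200.03462286]
 [375.64070832 187.72245523]
 [383.51490356 213.1944855 ]]
case [0.4528 0.3449 0.091 ] L 0.1941 W 0.1574 yaw -9.0 [[0.5612, 0.4081, 0.091], [0.5362, 0.2515, 0.091], [0.3452, 0.2828, 0.091], [0.3687, 0.4372, 0.091]] [[318.0, 97.9], [314.8, 125.4], [252.3, 123.6], [260.3, 96.8]]
```

```bash
python3 - <<'E'
import pickle
from h import *
D=pickle.load(open('D0.pkl','rb'))
crop(D["side"]["frame"],215,85,335,165,6,"pics/s_case.png")
E
```

```text
(no output)
```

View pics/s_case.png

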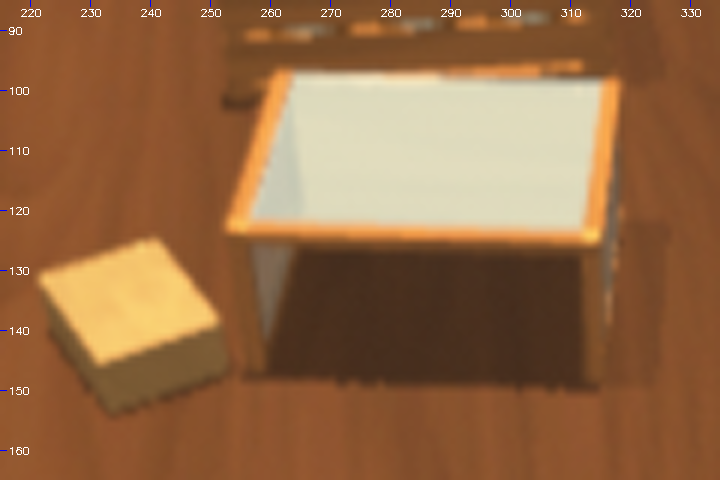

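```bash
cat > plan.py <<'E'
import sys,json
from h import *
from plant import r
# usage: plan.py x y z yaw [nrows]  -> uniform rows (shift first in constant yaw, turn interleaved)
s=r.get_state(); p=np.array(s['tool_pos']); M=R.from_quat(s['eef_rot']).as_matrix()
yaw=np.degrees(np.arctan2(M[1,0],M[0,0]))
print('t %.2f pos %s yaw %.2f zdown %s open %.3f F %s'%(s['clock'],p.round(4),yaw,M[:,2].round(4),s['opening'],np.round(s['contact_force'],1)))
if len(sys.argv)>4:
    x,y,z,ty=map(float,sys.argv[1:5]); d=np.array([x,y,z])-p; dy=(ty-yaw+180)%360-180
    c=M.T@d/.025; n=max(int(np.ceil(max(np.abs(c).max(),np.linalg.norm(d)/.040,abs(dy)/7.1))),1)
    if len(sys.argv)>5: n=max(n,int(sys.argv[5]))
    g=0; rows=[];turn=[]
    cur=np.zeros(3); k=round(-dy/n/360,4)
    for i in range(n):
        a=yaw+dy*i/n; ca,sa=np.cos(np.radians(a)),np.sin(np.radians(a))
        Q=np.array([[ca,sa,0],[sa,-ca,0],[0,0,-1]])
        v=Q.T@(d*(i+1)/n-cur)/.025; v=np.clip(v.round(2),-1,1); cur=cur+Q@v*.025
        rows.append((v+0).tolist()); turn.append([0,0,k])
    for i in range(0,n,10): print('dp',json.dumps(rows[i:i+10]).replace('.0,',',').replace('.0]',']'),'turnz',k,'n',len(rows[i:i+10]))
E
python3 plan.py .4457 .0449 .14 20.5
```

```text
t 0.25 pos [ 0.2188 -0.5852  0.2384] yaw 20.50 zdown [-3.e-04  7.e-04 -1.e+00] open 1.000 F [-0.1 -0.4  1.4]
dp [[0.83, -0.97, 0.19], [0.82, -0.98, 0.18], [0.83, -0.97, 0.19], [0.82, -0.97, 0.19], [0.83, -0.97, 0.19], [0.82, -0.98, 0.18], [0.83, -0.97, 0.19], [0.82, -0.97, 0.19], [0.83, -0.97, 0.19], [0.82, -0.98, 0.18]] turnz 0.0 n 10
dp [[0.83, -0.97, 0.19], [0.82, -0.97, 0.19], [0.83, -0.98, 0.19], [0.82, -0.97, 0.18], [0.83, -0.97, 0.19], [0.82, -0.97, 0.19], [0.83, -0.98, 0.19], [0.82, -0.97, 0.18], [0.83, -0.97, 0.19], [0.82, -0.98, 0.19]] turnz 0.0 n 10
dp [[0.83, -0.97, 0.18]] turnz 0.0 n 1
```

```bash
python3 plan.py .42 -.35 .2 20.5; 
```

```text
t 0.25 pos [ 0.2188 -0.5852  0.2384] yaw 20.50 zdown [-3.e-04  7.e-04 -1.e+00] open 1.000 F [-0.1 -0.4  1.4]
dp [[0.98, -0.54, 0.14], [0.99, -0.55, 0.14], [0.98, -0.54, 0.14], [0.99, -0.55, 0.14], [0.98, -0.54, 0.14], [0.99, -0.55, 0.14], [0.98, -0.54, 0.14], [0.99, -0.55, 0.14], [0.98, -0.54, 0.14], [0.99, -0.55, 0.14]] turnz 0.0 n 10
dp [[0.98, -0.54, 0.13]] turnz 0.0 n 1
```

{"name": "move_arm", "arguments": {"turn": [[0, 0, 0], [0, 0, 0], [0, 0, 0], [0, 0, 0], [0, 0, 0], [0, 0, 0], [0, 0, 0], [0, 0, 0], [0, 0, 0], [0, 0, 0]], "dp": [[0.98, -0.55, 0.1], [0.98, -0.55, 0.1], [0.98, -0.55, 0.1], [0.98, -0.55, 0.1], [0.98, -0.55, 0.1], [0.98, -0.55, 0.1], [0.98, -0.55, 0.1], [0.98, -0.55, 0.1], [0.98, -0.55, 0.1], [0.98, -0.55, 0.1]], "jaw": [-1, -1, -1, -1, -1, -1, -1, -1, -1, -1]}}

```text
clock: 1.08
tool_pos: [0.401, -0.3697, 0.2137]
eef_rot: [0.984, 0.178, 0.0, 0.0]
contact_force: [0.1, 0.8, -0.7]
opening: 1.0
```

```bash
python3 plan.py .4457 .0449 .16 4
```

```text
t 1.08 pos [ 0.401  -0.3697  0.2137] yaw 20.50 zdown [ 1.e-04 -1.e-04 -1.e+00] open 1.000 F [ 0.1  0.8 -0.7]
dp [[0.5, -0.99, 0.14], [0.48, -1, 0.15], [0.46, -1, 0.14], [0.44, -1, 0.14], [0.42, -1, 0.15], [0.4, -1, 0.14], [0.38, -1, 0.14], [0.36, -1, 0.14], [0.33, -1, 0.15], [0.32, -1, 0.14]] turnz 0.0031 n 10
dp [[0.29, -1, 0.14], [0.28, -1, 0.15], [0.25, -1, 0.14], [0.22, -1, 0.14], [0.21, -1, 0.15]] turnz 0.0031 n 5
```

{"name": "move_arm", "arguments": {"turn": [[0, 0, 0.003], [0, 0, 0.003], [0, 0, 0.003], [0, 0, 0.003], [0, 0, 0.003], [0, 0, 0.003], [0, 0, 0.003], [0, 0, 0.003], [0, 0, 0.003], [0, 0, 0.003]], "dp": [[0.5, -1, 0.1], [0.48, -1, 0.1], [0.46, -1, 0.1], [0.44, -1, 0.1], [0.42, -1, 0.1], [0.4, -1, 0.1], [0.38, -1, 0.1], [0.36, -1, 0.1], [0.33, -1, 0.1], [0.32, -1, 0.1]], "jaw": [-1, -1, -1, -1, -1, -1, -1, -1, -1, -1]}}

```text
clock: 1.92
tool_pos: [0.4312, -0.1009, 0.1887]
eef_rot: [0.996, 0.084, 0.0, 0.0]
contact_force: [-0.5, 0.2, 0.3]
opening: 1.0
```

```bash
python3 - <<'E'
from h import *
from plant import r
d=r.snapshot("top"); crop(d["frame"],245,180,365,280,5,"pics/t1.png")
s=r.get_state(); d=r.snapshot("wrist"); cv2.imwrite("pics/w1.png",d["frame"])
print(proj(d,[.4457,.0449,.054],s))
E
python3 plan.py .4457 .0449 .12 4
```

```text
[[160.4189295  143.14832811]]
t 2.02 pos [ 0.4318 -0.0974  0.1885] yaw 10.15 zdown [-0.      0.0024 -1.    ] open 0.998 F [0.8 0.5 1.2]
dp [[0.26, -0.92, 0.46], [0.24, -0.92, 0.45], [0.23, -0.92, 0.46], [0.21, -0.93, 0.46], [0.19, -0.94, 0.45], [0.17, -0.93, 0.46]] turnz 0.0028 n 6
```

View pics/w1.png

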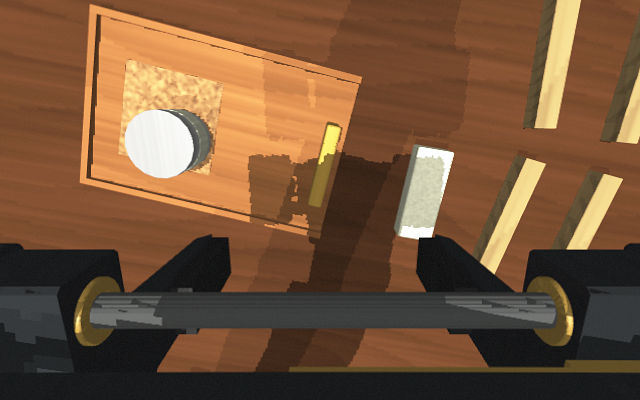

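{"name": "move_arm", "arguments": {"turn": [[0, 0, 0.003], [0, 0, 0.003], [0, 0, 0.003], [0, 0, 0.003], [0, 0, 0.003], [0, 0, 0.003], [0, 0, 0]], "dp": [[0.26, -0.92, 0.46], [0.24, -0.92, 0.45], [0.23, -0.92, 0.46], [0.21, -0.93, 0.46], [0.19, -0.94, 0.45], [0.17, -0.93, 0.46], [0, 0, 0]], "jaw": [-1, -1, -1, -1, -1, -1, -1]}}

```text
clock: 2.6
tool_pos: [0.4468, 0.0445, 0.1186]
eef_rot: [1.0, 0.031, -0.0, -0.001]
contact_force: [-0.2, 0.8, 0.2]
opening: 0.995
```

```bash
python3 plan.py .4457 .0449 .020 4
```

```text
t 2.60 pos [0.4468 0.0445 0.1186] yaw 3.60 zdown [-9.0e-04  2.6e-03 -1.0e+00] open 0.995 F [-0.2  0.8  0.2]
dp [[-0.01, 0, 0.99], [-0.01, -0.01, 0.98], [-0.01, 0, 0.99], [-0.01, -0.01, 0.99]] turnz -0.0003 n 4
```

{"name": "move_arm", "arguments": {"turn": [[0, 0, 0], [0, 0, 0], [0, 0, 0], [0, 0, 0], [0, 0, 0], [0, 0, 0], [0, 0, 0], [0, 0, 0], [0, 0, 0], [0, 0, 0]], "dp": [[-0.02, 0, 0.9], [-0.01, 0, 0.9], [-0.01, 0, 0.9], [0, 0, 0.8], [0, 0, 0.4], [0, 0, 0], [0, 0, 0], [0, 0, 0], [0, 0, 0], [0, 0, 0]], "jaw": [-1, -1, -1, -1, -1, -1, 1, 1, 1, 1], "newtons": 25}}

```text
clock: 3.43
tool_pos: [0.4508, 0.0404, 0.0278]
eef_rot: [1.0, 0.028, -0.004, 0.0]
contact_force: [-0.1, 0.8, 0.5]
opening: 0.724
```

```bash
python3 plan.py
```

```text
t 3.43 pos [0.4508 0.0404 0.0278] yaw 3.23 zdown [-7.5e-03 -5.0e-04 -1.0e+00] open 0.724 F [-0.1  0.8  0.5]
```

{"name": "move_arm", "arguments": {"turn": [[0, 0, 0], [0, 0, 0], [0, 0, 0]], "dp": [[0, 0, 0], [0, 0, 0], [0, 0, 0]], "jaw": [1, 1, 1]}}

```text
clock: 3.68
tool_pos: [0.4506, 0.0406, 0.0274]
eef_rot: [1.0, 0.028, -0.004, 0.0]
contact_force: [-0.6, 0.2, 7.0]
opening: 0.618
```

```bash
python3 plan.py; python3 - <<'E'
from h import *
from plant import r
d=r.snapshot("side"); cv2.imwrite("pics/s2.png",cv2.resize(d["frame"][100:300,200:400],None,fx=3,fy=3))
s=r.get_state(); d=r.snapshot("wrist"); cv2.imwrite("pics/w2.png",d["frame"])
print(s['q'],s['joint_torque'])
E
```

```text
t 3.68 pos [0.4506 0.0406 0.0274] yaw 3.25 zdown [-8.2e-03 -4.0e-04 -1.0e+00] open 0.618 F [-0.6  0.2  7. ]
[-0.19337252  0.89798578  0.00402241  2.20848956 -0.09910873  0.04344502
 -1.60589507] [ 5.40910587e-01 -4.37013924e+01  2.09388413e+00 -6.16384093e-01
  1.70746300e-02 -9.41953249e-02 -1.54343972e-03]
```

View pics/w2.png

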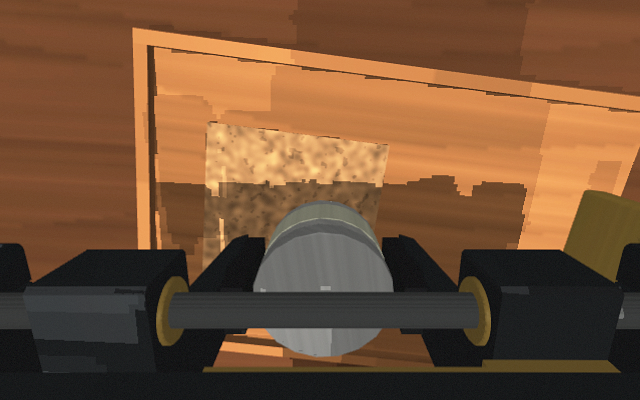

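View pics/s2.png

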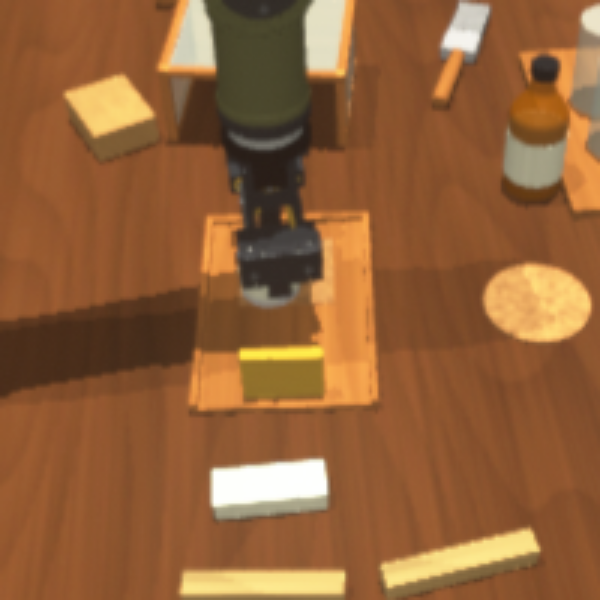

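```bash
cat >> plan.py <<'E'
print('q',np.round(s['q'],3))
open('log.txt','a').write(json.dumps([list(map(float,s['q'])),list(map(float,p)),list(map(float,s['eef_rot']))])+'\n')
E
python3 plan.py .4457 .0449 .15 4
```

```text
t 3.78 pos [0.4506 0.0406 0.0274] yaw 3.25 zdown [-8.2e-03 -4.0e-04 -1.0e+00] open 0.615 F [0.5 1.7 6.7]
dp [[-0.04, -0.04, -0.98], [-0.03, -0.03, -0.98], [-0.04, -0.04, -0.98], [-0.04, -0.04, -0.98], [-0.04, -0.03, -0.98]] turnz -0.0004 n 5
q [-0.193  0.898  0.004  2.208 -0.099  0.043 -1.606]
```

{"name": "move_arm", "arguments": {"turn": [[0, 0, 0], [0, 0, 0], [0, 0, 0], [0, 0, 0], [0, 0, 0], [0, 0, 0]], "dp": [[0, 0, -0.4], [0, 0, -0.6], [0, 0, -1], [0, 0, -1], [0, 0, -1], [0, 0, -1]], "jaw": [1, 1, 1, 1, 1, 1]}}

```text
clock: 4.28
tool_pos: [0.4508, 0.04, 0.1535]
eef_rot: [1.0, 0.028, -0.005, 0.0]
contact_force: [1.1, 0.5, -1.4]
opening: 0.614
```

```bash
python3 plan.py .6924 -.0022 .10 4
```

```text
t 4.28 pos [0.4508 0.04   0.1535] yaw 3.20 zdown [-0.01   -0.0012 -0.9999] open 0.614 F [ 1.1  0.5 -1.4]
dp [[0.96, 0.22, 0.21], [0.95, 0.23, 0.22], [0.96, 0.22, 0.21], [0.95, 0.23, 0.22], [0.96, 0.22, 0.21], [0.95, 0.23, 0.21], [0.95, 0.23, 0.22], [0.96, 0.24, 0.21], [0.95, 0.23, 0.21], [0.95, 0.23, 0.22]] turnz -0.0002 n 10
q [-0.224  0.632  0.054  2.153 -0.09   0.369 -1.611]
```

```bash
python3 - <<'E'
s=open('plan.py').read()
s=s.replace("    for i in range(0,n,10):","""    w=np.cross(M[:,2],[0,0,-1.]); w=M.T@w/(2*np.pi); print('TILT fix total turn units',w.round(4))
    for i in range(0,n,10):""")
open('plan.py','w').write(s)
E
python3 plan.py .6974 -.0022 .08 4
```

```text
t 4.28 pos [0.4508 0.04   0.1535] yaw 3.20 zdown [-0.01   -0.0012 -0.9999] open 0.614 F [ 1.1  0.5 -1.4]
TILT fix total turn units [0.0001 0.0016 0.    ]
dp [[0.98, 0.22, 0.29], [0.97, 0.23, 0.3], [0.98, 0.22, 0.29], [0.97, 0.23, 0.3], [0.97, 0.23, 0.29], [0.98, 0.23, 0.29], [0.97, 0.23, 0.3], [0.98, 0.24, 0.29], [0.97, 0.23, 0.29], [0.97, 0.24, 0.3]] turnz -0.0002 n 10
q [-0.224  0.632  0.054  2.153 -0.09   0.369 -1.611]
```

{"name": "move_arm", "arguments": {"turn": [[0, 0.0008, 0], [0, 0.0008, 0], [0, 0, 0], [0, 0, 0], [0, 0, 0], [0, 0, 0], [0, 0, 0], [0, 0, 0], [0, 0, 0], [0, 0, 0]], "dp": [[0.97, 0.22, 0.2], [0.97, 0.22, 0.2], [0.97, 0.22, 0.2], [0.97, 0.22, 0.2], [0.97, 0.22, 0.2], [0.97, 0.22, 0.2], [0.97, 0.22, 0.2], [0.97, 0.22, 0.2], [0.97, 0.22, 0.2], [0.97, 0.22, 0.2]], "jaw": [1, 1, 1, 1, 1, 1, 1, 1, 1, 1]}}

```text
clock: 5.12
tool_pos: [0.6969, -0.0016, 0.1018]
eef_rot: [1.0, 0.028, -0.0, 0.0]
contact_force: [0.6, -0.1, -1.2]
opening: 0.615
```

```bash
python3 - <<'E'
from h import *
from plant import r
s=r.get_state(); d=r.snapshot("wrist"); cv2.imwrite("pics/w3.png",d["frame"])
E
python3 plan.py .6974 -.0022 .034 4
```

```text
t 5.17 pos [ 0.7016 -0.0029  0.101 ] yaw 3.15 zdown [ 0.0056 -0.0019 -1.    ] open 0.616 F [ 5.6 -0.8 -1. ]
TILT fix total turn units [ 0.0003 -0.0009 -0.    ]
dp [[-0.06, -0.01, 0.89], [-0.05, -0.01, 0.9], [-0.06, -0.02, 0.89]] turnz -0.0008 n 3
q [-0.091  0.952  0.058  1.424 -0.066  0.763 -1.526]
```

View pics/w3.png

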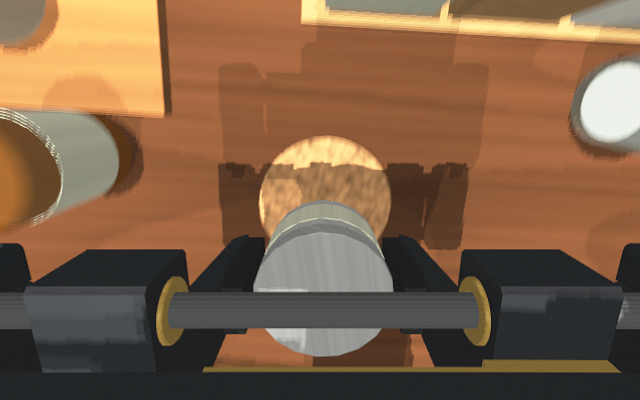

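```bash
python3 - <<'E'
from h import *
from plant import r
d=r.snapshot("wrist")
fs={'tool_pos':[0,0,0],'eef_rot':[0,0,0,1]}
print(unproj(d,[(323,288),(323,221),(323,355),(253,288),(393,288)],-.0266,fs).round(4))
E
python3 plan.py .6974 -.0022 .034 4
```

```text
[[-0.002   0.     -0.0266]
 [ 0.0263  0.     -0.0266]
 [-0.0337  0.     -0.0266]
 [-0.0019 -0.0279 -0.0266]
 [-0.002   0.0279 -0.0266]]
t 5.22 pos [ 0.6991 -0.0025  0.1011] yaw 3.14 zdown [ 0.0031 -0.0016 -1.    ] open 0.615 F [-0.6 -0.7 -0.7]
TILT fix total turn units [ 0.0003 -0.0005 -0.    ]
dp [[-0.02, -0.01, 0.9], [-0.02, 0, 0.89], [-0.03, -0.01, 0.9]] turnz -0.0008 n 3
q [-0.092  0.949  0.058  1.43  -0.066  0.761 -1.526]
```

{"name": "move_arm", "arguments": {"turn": [[0, 0, 0], [0, 0, 0], [0, 0, 0], [0, 0, 0], [0, 0, 0], [0, 0, 0]], "dp": [[-0.04, 0, 0.8], [-0.02, 0, 0.8], [-0.02, 0, 0.8], [0, 0, 0.5], [0, 0, 0], [0, 0, 0]], "jaw": [1, 1, 1, 1, 1, 1]}}

```text
clock: 5.72
tool_pos: [0.6938, -0.0011, 0.0291]
eef_rot: [1.0, 0.028, -0.0, 0.0]
contact_force: [-0.2, 0.8, -0.6]
opening: 0.619
```

```bash
python3 plan.py .6961 -.0022 .0235 4
```

```text
t 5.72 pos [ 0.6938 -0.0011  0.0291] yaw 3.22 zdown [-9.e-04 -4.e-04 -1.e+00] open 0.619 F [-0.2  0.8 -0.6]
TILT fix total turn units [0.0001 0.0001 0.    ]
dp [[0.09, 0.05, 0.22]] turnz -0.0022 n 1
q [-0.089  1.043  0.048  1.46  -0.068  0.641 -1.524]
```

Lower slowly until contact.

{"name": "move_arm", "arguments": {"turn": [[0, 0, 0], [0, 0, 0], [0, 0, 0], [0, 0, 0]], "dp": [[0.09, 0.05, 0.08], [0, 0, 0.08], [0, 0, 0.05], [0, 0, 0]], "jaw": [1, 1, 1, 1]}}

```text
clock: 6.05
tool_pos: [0.6972, -0.0023, 0.0244]
eef_rot: [1.0, 0.028, 0.001, 0.0]
contact_force: [-1.2, 0.0, -1.4]
opening: 0.615
```

{"name": "move_arm", "arguments": {"turn": [[0, 0, 0], [0, 0, 0], [0, 0, 0], [0, 0, 0]], "dp": [[-0.04, 0, 0.03], [0, 0, 0.03], [0, 0, 0.03], [0, 0, 0]], "jaw": [1, 1, 1, 1]}}

```text
clock: 6.38
tool_pos: [0.6968, -0.0022, 0.0236]
eef_rot: [1.0, 0.028, 0.001, 0.0]
contact_force: [-2.1, -0.0, 8.8]
opening: 0.615
```

{"name": "move_arm", "arguments": {"turn": [[0, 0, 0], [0, 0, 0], [0, 0, 0], [0, 0, 0], [0, 0, 0], [0, 0, 0], [0, 0, 0], [0, 0, 0], [0, 0, 0], [0, 0, 0]], "dp": [[0, 0, -0.03], [0, 0, 0], [0, 0, 0], [0, 0, 0], [0, 0, 0], [0, 0, -0.5], [0, 0, -1], [0, 0, -1], [0, 0, -1], [0, 0, -1]], "jaw": [-0.3, -0.5, -0.8, -1, -1, -1, -1, -1, -1, -1]}}

```text
clock: 7.22
tool_pos: [0.6959, -0.0023, 0.1369]
eef_rot: [1.0, 0.028, 0.001, 0.0]
contact_force: [0.3, 0.1, -0.2]
opening: 0.999
```

```bash
python3 - <<'E'
from h import *
from plant import r
s=r.get_state(); d=r.snapshot("wrist"); cv2.imwrite("pics/w4.png",d["frame"])
print(proj(d,[[.6924,-.0022,.004],[.6924,-.0022,.05]],s))
E
python3 plan.py .575 -.2748 .1 9.8
```

```text
[[322.47323061 192.30444026]
 [322.43152772 208.07114126]]
t 7.27 pos [ 0.6994 -0.0025  0.1426] yaw 3.20 zdown [ 1.050e-02 -3.000e-04 -9.999e-01] open 0.999 F [ 1.2 -0.4  3.1]
TILT fix total turn units [ 0.0001 -0.0017  0.    ]
dp [[-0.51, 0.96, 0.16], [-0.51, 0.96, 0.15], [-0.53, 0.95, 0.16], [-0.54, 0.95, 0.15], [-0.54, 0.94, 0.16], [-0.56, 0.94, 0.15], [-0.57, 0.93, 0.16], [-0.57, 0.92, 0.15], [-0.59, 0.92, 0.16], [-0.59, 0.91, 0.15]] turnz -0.0017 n 10
dp [[-0.61, 0.91, 0.16]] turnz -0.0017 n 1
q [-0.093  0.895  0.062  1.416 -0.065  0.822 -1.526]
```

View pics/w4.png

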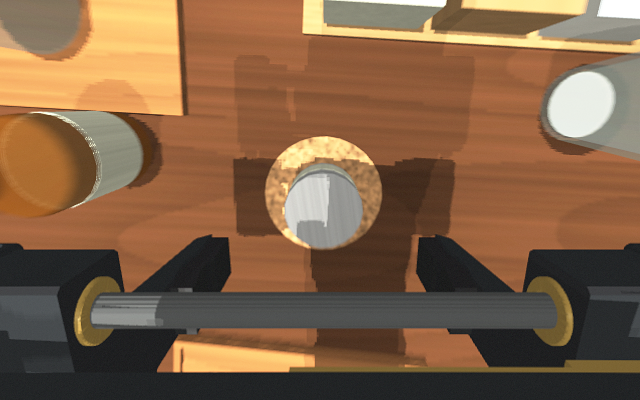

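{"name": "move_arm", "arguments": {"turn": [[0, 0, -0.0017], [0, 0, -0.0017], [0, 0, -0.0017], [0, 0, -0.0017], [0, 0, -0.0017], [0, 0, -0.0017], [0, 0, -0.0017], [0, 0, -0.0017], [0, 0, -0.0017], [0, 0, -0.0017]], "dp": [[-0.51, 0.96, 0], [-0.51, 0.96, 0], [-0.53, 0.95, 0.1], [-0.54, 0.95, 0.2], [-0.54, 0.94, 0.2], [-0.56, 0.94, 0.2], [-0.57, 0.93, 0.2], [-0.57, 0.92, 0.2], [-0.59, 0.92, 0.2], [-0.59, 0.91, 0.2]], "jaw": [-1, -0.5, -0.14, -0.14, -0.14, -0.14, -0.14, -0.14, -0.14, -0.14]}}

```text
clock: 8.1
tool_pos: [0.5829, -0.2513, 0.098]
eef_rot: [0.997, 0.082, 0.001, 0.0]
contact_force: [0.6, 0.2, 1.1]
opening: 0.573
```

```bash
python3 - <<'E'
from h import *
from plant import r
s=r.get_state(); d=r.snapshot("wrist"); cv2.imwrite("pics/w5.png",d["frame"])
a=np.radians(9.8)
print(proj(d,[[.575+x*np.cos(a)*.06,-.2748+x*np.sin(a)*.06,.02] for x in(-1,0,1)],s))
E
python3 plan.py .575 -.2748 .06 9.8
```

```text
[[352.46968578 298.18869681]
 [353.79592556 222.78356434]
 [355.33048511 136.69312745]]
t 8.15 pos [ 0.5782 -0.2595  0.097 ] yaw 8.92 zdown [-0.0034 -0.0067 -1.    ] open 0.568 F [-2.3 -4.8 -0.9]
TILT fix total turn units [ 0.001   0.0007 -0.    ]
dp [[-0.11, 0.29, 0.74], [-0.12, 0.3, 0.74]] turnz -0.0012 n 2
q [ 0.356  0.88  -0.019  1.649  0.039  0.613 -1.104]
```

View pics/w5.png

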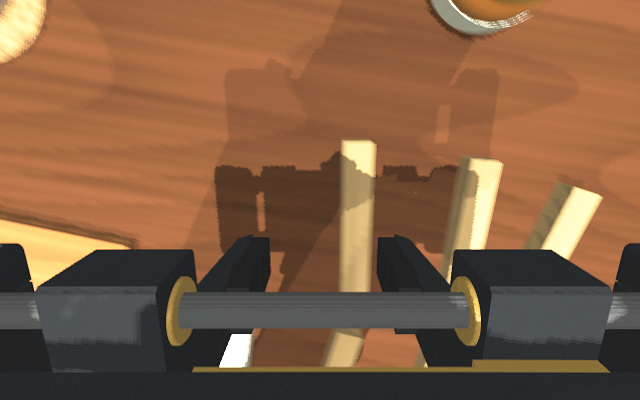

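{"name": "move_arm", "arguments": {"turn": [[0, 0, -0.0012], [0, 0, -0.0012], [0, 0, 0], [0, 0, 0], [0, 0, 0]], "dp": [[-0.11, 0.29, 0.6], [-0.12, 0.3, 0.6], [0, 0, 0.3], [0, 0, 0], [0, 0, 0]], "jaw": [-0.14, -0.14, -0.14, -0.14, -0.14]}}

```text
clock: 8.57
tool_pos: [0.5802, -0.2636, 0.0589]
eef_rot: [0.996, 0.09, -0.0, -0.001]
contact_force: [0.0, 1.0, 0.2]
opening: 0.569
```

```bash
python3 plan.py .575 -.2748 .004 9.8
```

```text
t 8.57 pos [ 0.5802 -0.2636  0.0589] yaw 10.30 zdown [-5.0e-04  1.4e-03 -1.0e+00] open 0.569 F [0.  1.  0.2]
TILT fix total turn units [-0.0002  0.      0.    ]
dp [[-0.1, 0.13, 0.73], [-0.09, 0.14, 0.74], [-0.1, 0.13, 0.73]] turnz 0.0005 n 3
q [ 0.373  0.941 -0.034  1.648  0.049  0.555 -1.08 ]
```

{"name": "move_arm", "arguments": {"turn": [[0, 0, 0.0005], [0, 0, 0.0005], [0, 0, 0.0005], [0, 0, 0], [0, 0, 0], [0, 0, 0], [0, 0, 0], [0, 0, 0], [0, 0, 0], [0, 0, 0]], "dp": [[-0.1, 0.13, 0.7], [-0.09, 0.14, 0.7], [-0.1, 0.13, 0.5], [0, 0, 0.25], [0, 0, 0], [0, 0, 0], [0, 0, 0], [0, 0, 0], [0, 0, 0], [0, 0, 0]], "jaw": [-0.14, -0.14, -0.14, -0.14, -0.14, 1, 1, 1, 1, 1]}}

```text
clock: 9.4
tool_pos: [0.5752, -0.2766, 0.0068]
eef_rot: [0.996, 0.084, 0.001, 0.0]
contact_force: [-1.4, 1.0, 1.8]
opening: 0.225
```

```bash
python3 plan.py .575 -.2748 .15 9.8
```

```text
t 9.40 pos [ 0.5752 -0.2766  0.0068] yaw 9.67 zdown [ 1.7e-03 -6.0e-04 -1.0e+00] open 0.225 F [-1.4  1.   1.8]
TILT fix total turn units [ 0.0001 -0.0002  0.    ]
dp [[0, -0.01, -0.95], [0, -0.01, -0.96], [0, -0.02, -0.95], [0, -0.01, -0.96], [0, -0.01, -0.95], [0.01, -0.01, -0.96]] turnz -0.0001 n 6
q [ 0.392  1.022 -0.029  1.651  0.055  0.468 -1.075]
```

{"name": "move_arm", "arguments": {"turn": [[0, 0, 0], [0, 0, 0], [0, 0, 0], [0, 0, 0], [0, 0, 0], [0, 0, 0], [0, 0, 0], [0, 0, 0]], "dp": [[0, 0, -0.5], [0, 0, -1], [0, 0, -1], [0, 0, -1], [0, 0, -1], [0, 0, -1], [0, 0, 0], [0, 0, 0]], "jaw": [1, 1, 1, 1, 1, 1, 1, 1]}}

```text
clock: 10.07
tool_pos: [0.5756, -0.2771, 0.146]
eef_rot: [0.996, 0.084, 0.002, 0.001]
contact_force: [0.5, 0.3, -0.2]
opening: 0.221
```

```bash
python3 plan.py .485 -.03 .15 86.0
```

```text
t 10.07 pos [ 0.5756 -0.2771  0.146 ] yaw 9.66 zdown [ 0.0044 -0.002  -1.    ] open 0.221 F [ 0.5  0.3 -0.2]
TILT fix total turn units [ 0.0004 -0.0006 -0.    ]
dp [[-0.17, -0.94, -0.01], [-0.06, -0.96, -0.02], [0.05, -0.95, -0.01], [0.18, -0.94, -0.02], [0.28, -0.92, -0.01], [0.39, -0.87, -0.02], [0.5, -0.82, -0.01], [0.59, -0.75, -0.02], [0.67, -0.68, -0.01], [0.76, -0.59, -0.01]] turnz -0.0193 n 10
dp [[0.82, -0.49, -0.02]] turnz -0.0193 n 1
q [ 0.397  0.815 -0.037  1.613  0.042  0.71  -1.063]
```

{"name": "move_arm", "arguments": {"turn": [[0, 0, -0.0193], [0, 0, -0.0193], [0, 0, -0.0193], [0, 0, -0.0193], [0, 0, -0.0193], [0, 0, -0.0193], [0, 0, -0.0193], [0, 0, -0.0193], [0, 0, -0.0193], [0, 0, -0.0193]], "dp": [[-0.17, -0.94, 0], [-0.06, -0.96, 0], [0.05, -0.95, 0], [0.18, -0.94, 0], [0.28, -0.92, 0], [0.39, -0.87, 0], [0.5, -0.82, 0], [0.59, -0.75, 0], [0.67, -0.68, 0], [0.76, -0.59, 0]], "jaw": [1, 1, 1, 1, 1, 1, 1, 1, 1, 1]}}

```text
clock: 10.9
tool_pos: [0.4905, -0.051, 0.1428]
eef_rot: [0.769, 0.639, -0.001, -0.0]
contact_force: [0.8, 0.4, 0.1]
opening: 0.221
```

{"name": "move_arm", "arguments": {"turn": [[0, 0, -0.0193], [0, 0, 0], [0, 0, 0], [0, 0, 0]], "dp": [[0.82, -0.49, 0], [0, 0, 0], [0, 0, 0], [0, 0, 0]], "jaw": [1, 1, 1, 1]}}

```text
clock: 11.23
tool_pos: [0.4836, -0.0303, 0.143]
eef_rot: [0.731, 0.682, -0.001, 0.0]
contact_force: [-0.4, 0.9, -1.2]
opening: 0.224
```

```bash
python3 plan.py .4282 .060 .12 86.0; python3 - <<'E'
from h import *
from plant import r
import pickle
s=r.get_state(); d=r.snapshot("wrist"); cv2.imwrite("pics/w6.png",d["frame"]); pickle.dump((s,d),open('w6.pkl','wb'))
a=np.radians(86.03);c,n=np.cos(a),np.sin(a)
for P in ([44,44],[44,-44],[-44,-44],[-44,44]):
    print(proj(d,[.4622+(P[0]*c-P[1]*n)/1e3,.0576+(P[0]*n+P[1]*c)/1e3,.008],s))
E
```

```text
t 11.23 pos [ 0.4836 -0.0303  0.143 ] yaw 85.98 zdown [-5.e-04 -1.e-03 -1.e+00] open 0.224 F [-0.4  0.9 -1.2]
TILT fix total turn units [-0.0001  0.0002  0.    ]
dp [[0.86, -0.62, 0.23], [0.86, -0.61, 0.23], [0.87, -0.62, 0.23], [0.86, -0.61, 0.23]] turnz -0.0 n 4
q [ 0.16   0.683 -0.309  2.068  0.454  0.456 -0.566]
[[227.67826918  18.88073918]]
[[344.31349869  18.90320605]]
[[342.55017177 136.93722547]]
[[235.90351408 136.97126314]]
```

View pics/w6.png

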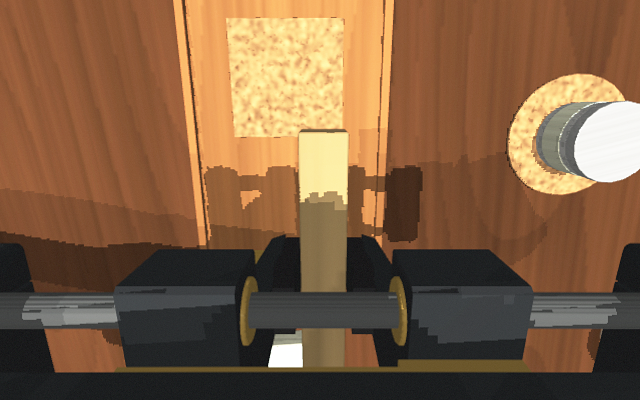

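```bash
python3 - <<'E'
from h import *
import pickle
s,d=pickle.load(open('w6.pkl','rb'))
fs={'tool_pos':[0,0,0],'eef_rot':[0,0,0,1]}
print(unproj(d,[(299,130),(323,130),(348,130)],-.0132,fs).round(4))
E
```

```text
[[ 0.0586 -0.0089 -0.0132]
 [ 0.0586  0.0004 -0.0132]
 [ 0.0586  0.0102 -0.0132]]
```

{"name": "move_arm", "arguments": {"turn": [[0, 0, 0], [0, 0, 0], [0, 0, 0], [0, 0, 0], [0, 0, 0], [0, 0, 0]], "dp": [[0.86, -0.62, 0.23], [0.86, -0.61, 0.23], [0.87, -0.62, 0.23], [0.86, -0.61, 0.23], [0, 0, 0], [0, 0, 0]], "jaw": [1, 1, 1, 1, 1, 1]}}

```text
clock: 11.78
tool_pos: [0.4281, 0.061, 0.1201]
eef_rot: [0.73, 0.683, -0.0, 0.0]
contact_force: [0.5, -0.1, -0.3]
opening: 0.223
```

```bash
python3 plan.py .4282 .060 .06 86.0
```

```text
t 11.78 pos [0.4281 0.061  0.1201] yaw 86.17 zdown [-2.0e-04 -1.1e-03 -1.0e+00] open 0.223 F [ 0.5 -0.1 -0.3]
TILT fix total turn units [-0.      0.0002  0.    ]
dp [[-0.01, 0, 0.8], [-0.02, 0, 0.8], [-0.01, 0.01, 0.8]] turnz 0.0002 n 3
q [-0.134  0.686 -0.182  2.236  0.474  0.256 -0.803]
```

{"name": "move_arm", "arguments": {"turn": [[0, 0, 0], [0, 0, 0], [0, 0, 0], [0, 0, 0], [0, 0, 0], [0, 0, 0], [0, 0, 0]], "dp": [[0, 0, 0.6], [0, 0, 0.6], [0, 0, 0.6], [0, 0, 0.6], [0, 0, 0.6], [0, 0, 0], [0, 0, 0]], "jaw": [1, 1, 1, 1, 1, 1, 1]}}

```text
clock: 12.37
tool_pos: [0.4308, 0.0589, 0.0505]
eef_rot: [0.732, 0.682, -0.001, 0.001]
contact_force: [-0.1, -1.1, -1.1]
opening: 0.227
```

```bash
python3 plan.py .4282 .061 .02 86.0
```

```text
t 12.37 pos [0.4308 0.0589 0.0505] yaw 85.96 zdown [-8.0e-04 -2.6e-03 -1.0e+00] open 0.227 F [-0.1 -1.1 -1.1]
TILT fix total turn units [-0.0001  0.0004 -0.    ]
dp [[0.04, -0.05, 0.61], [0.04, -0.06, 0.61]] turnz -0.0001 n 2
q [-0.219  0.843 -0.04   2.263  0.712  0.05  -1.028]
```

```bash
cat > kin.py <<'E'
import json,itertools
from h import *
from scipy.optimize import least_squares
def Rz(a): return R.from_euler('z',a).as_matrix()
def Ry(a): return R.from_euler('y',a).as_matrix()
def fk(q,P,S):
    h,a,e1,b,e2,w,L,c,x0=P; s1,s3,s5,s7=S
    M=Rz(s1*q[0]); p=np.array([0,0,h])
    M=M@Ry(q[1]); M=M@Rz(s3*q[2]); p=p+M@[e1,0,a]
    M=M@Ry(q[3]); p=p+M@[e2,0,b]; M=M@Rz(s5*q[4])
    M=M@Ry(q[5]); p=p+M@[w,0,L]; M=M@Rz(s7*q[6]+c)
    return p,M
if __name__=='__main__':
    D=[json.loads(l) for l in open('log.txt')]
    best=None
    for S in itertools.product([1,-1],repeat=4):
        def f(P):
            o=[]
            for q,p,e in D:
                a,M=fk(q,P,S); o+=list(a-p)+list(.2*(R.from_matrix(M).inv()*R.from_quat(e)).as_rotvec())
            return np.array(o)
        for c in(0,1.57,3.14,-1.57):
            z=least_squares(f,[.33,.4,0,.4,0,0,.2,c,0])
            if best is None or z.cost<best[0]: best=(z.cost,S,z.x,np.abs(z.fun).max())
    print(best); json.dump([best[2].tolist(),best[1]],open('kin.json','w'))
E
python3 kin.py; wc -l log.txt
```

```text
(np.float64(0.013094857226993011), (-1, -1, -1, -1), array([ 1.61630857,  0.5809634 ,  0.02903416,  0.34548433, -0.01772588,
        0.04922667,  1.59331788,  1.57079633,  0.        ]), np.float64(0.049569565640789306))
14 log.txt
```

```bash
cat > kin2.py <<'E'
from kin import *
D=[json.loads(l) for l in open('log.txt')]
rng=np.random.default_rng(0)
res=[]
for S in itertools.product([1,-1],repeat=4):
    def f(P):
        o=[]
        for q,p,e in D:
            a,M=fk(q,P,S); o+=list(a-p)+list(.2*(R.from_matrix(M).inv()*R.from_quat(e)).as_rotvec())
        return np.array(o)
    b=None
    for c in(0,1.57,3.14,-1.57):
        z=least_squares(f,[.33,.4,0,.4,0,0,.25,c,0],bounds=([.1,.2,-.15,.2,-.15,-.15,.1,-4,-1],[.6,.7,.15,.7,.15,.15,.5,4,1]))
        if b is None or z.cost<b[0]: b=(z.cost,S,z.x.round(4),np.abs(z.fun).reshape(-1,6).max(0).round(4))
    res.append(b)
res.sort(key=lambda b:b[0])
for b in res[:4]: print(b)
E
python3 kin2.py; cat log.txt | cut -c1-200
```

```text
(np.float64(0.013246925612395447), (-1, -1, -1, -1), array([ 0.5299,  0.5903,  0.025 ,  0.3608, -0.0113,  0.0558,  0.5   ,
        1.5708,  0.    ]), array([0.0181, 0.0492, 0.0102, 0.    , 0.    , 0.    ]))
(np.float64(0.0491389757143438), (-1, 1, -1, -1), array([ 0.1   ,  0.5152, -0.057 ,  0.3109,  0.0308, -0.1163,  0.1   ,
        1.5334,  0.    ]), array([0.0371, 0.1251, 0.0254, 0.0194, 0.0775, 0.0887]))
(np.float64(0.08389331852711118), (-1, -1, 1, -1), array([ 0.1   ,  0.531 , -0.042 ,  0.3189,  0.0221, -0.0854,  0.1   ,
        1.3889,  0.    ]), array([0.0208, 0.0548, 0.0161, 0.0362, 0.0703, 0.2481]))
(np.float64(0.12553881040740456), (-1, 1, 1, -1), array([ 0.1   ,  0.7   , -0.1085,  0.2997, -0.0435,  0.0523,  0.3075,
        1.3502,  0.    ]), array([0.0454, 0.0731, 0.0114, 0.0025, 0.0016, 0.2512]))
[[-0.1933962013241164, 0.8980165251529036, 0.00400537641969953, 2.2084445784523368, -0.09915819225463947, 0.04344461274409514, -1.605868500274075], [0.4506046629588681, 0.040589069937071995, 0.0274405
[[-0.2239763180589562, 0.6319068473278561, 0.05378310345473806, 2.1530069521854
[... 1833 characters left out ...]
, 0.7098380907029135, -1.0629471319904369], [0.5756162853781949, -0.2770579511451284, 0.146043328
[[0.16017879186961442, 0.6828744726994134, -0.3094031523103105, 2.0678034049089136, 0.45389917168586424, 0.45603511673115, -0.5659440017580264], [0.48355326871759907, -0.030282921270415722, 0.14303160
[[-0.13437788749184862, 0.6858198993202471, -0.18157834056479696, 2.235795045893619, 0.473578512396607, 0.2557323579389099, -0.8027497668445853], [0.42811777342074614, 0.06100783653196409, 0.120115661
[[-0.21893086968929015, 0.8428098038215587, -0.0402616818491198, 2.2630516061270263, 0.7120224631244166, 0.04957747402844917, -1.0277738369754688], [0.4307657147041345, 0.058937231087954574, 0.0504837
```

```bash
cat > kin.py <<'E'
import json
from h import *
def Rz(a): return R.from_euler('z',a).as_matrix()
def Ry(a): return R.from_euler('y',a).as_matrix()
def mats(q):
    A=Rz(-q[0]);B=A@Ry(q[1]);C=B@Rz(-q[2]);D=C@Ry(q[3]);E=D@Rz(-q[4]);F=E@Ry(q[5]);G=F@Rz(-q[6]+np.pi/2)
    return A,B,C,D,E,F,G
def design(q):
    A,B,C,D,E,F,G=mats(q); return np.hstack([A[:,1:],C,E,G]) if 0 else np.hstack([A,C,E,F,G])
def fit():
    L=[json.loads(l) for l in open('log.txt')]
    X=np.vstack([design(q) for q,p,e in L]+[np.eye(15)*1e-3]); y=np.hstack([p for q,p,e in L]+[np.zeros(15)])
    k=np.linalg.lstsq(X,y,rcond=None)[0]; return k,(X@k-y)[:-15]
K,res=fit()
def fk(q): return design(q)@K, mats(q)[-1]
if __name__=='__main__':
    print(K.round(4).reshape(5,3),np.abs(res).max())
    l=json.loads(open('log.txt').readlines()[-1]); print(fk(l[0])[1]-R.from_quat(l[2]).as_matrix())
E
python3 kin.py
```

```text
[[-0.000e+00 -1.880e-02  3.436e-01]
 [-0.000e+00 -2.690e-02  5.634e-01]
 [ 0.000e+00 -2.000e-04  3.449e-01]
 [-0.000e+00 -2.000e-04  1.614e-01]
 [-0.000e+00 -0.000e+00  1.614e-01]] 1.8780991262068447e-05
[[-4.16333634e-16 -2.22044605e-16 -4.11996826e-17]
 [-4.44089210e-16  3.88578059e-16  4.39752401e-16]
 [ 3.98119038e-16 -1.89735380e-16  4.44089210e-16]]
```

```bash
cat > ik.py <<'E'
from kin import *
from scipy.optimize import least_squares
lo=np.array([-3.01,-.46,-1.47,.13,-1,.045,-2.66]);hi=np.array([3.01,2.08,1.51,2.56,4.14,2.09,2.66])
def target(yaw,tilt=(0,0)):
    a=np.radians(yaw); c,s=np.cos(a),np.sin(a); Q=np.array([[c,s,0],[s,-c,0],[0,0,-1.]])
    return Q@R.from_rotvec([np.radians(tilt[0]),np.radians(tilt[1]),0]).as_matrix()
def ik(p,T,q0,w=1e-3):
    def f(q):
        a,M=fk(q); return np.hstack([(a-p)*10,R.from_matrix(M.T@T).as_rotvec()*3,w*(q-q0)])
    z=least_squares(f,np.clip(q0,lo+1e-6,hi-1e-6),bounds=(lo,hi)); a,M=fk(z.x)
    return z.x,np.linalg.norm(a-p)*1e3,np.degrees(np.linalg.norm(R.from_matrix(M.T@T).as_rotvec()))
if __name__=='__main__':
    q0=np.array(json.loads(open('log.txt').readlines()[-1])[0]); p=np.array([.4282,.061,.015])
    print('now',q0.round(3))
    rng=np.random.default_rng(1)
    for tl in [(0,0),(2,0),(-2,0),(0,3),(0,-3),(3,0),(-3,0),(5,0),(-5,0)]:
        q,e,a=ik(p,target(86,tl),q0); print(tl,q.round(2),'%.1fmm %.2fdeg'%(e,a))
    print('random starts vertical')
    S=[]
    for i in range(60):
        q,e,a=ik(p,target(86),lo+(hi-lo)*rng.random(7),1e-4)
        if e<.5 and a<.3: S.append((np.abs(q-q0).max(),q.round(2),q[5]))
    S.sort(key=lambda t:t[0])
    for t in S[:8]: print(t)
E
python3 ik.py
```

```text
now [-0.219  0.843 -0.04   2.263  0.712  0.05  -1.028]
(0, 0) [ 0.01  0.95 -0.43  2.26  1.64  0.34 -1.96] 0.0mm 0.00deg
(2, 0) [-0.2   0.92 -0.07  2.24  1.31  0.05 -1.62] 0.0mm 0.00deg
(-2, 0) [ 0.08  0.97 -0.55  2.29  1.74  0.46 -2.07] 0.0mm 0.00deg
(0, 3) [ 0.1   0.97 -0.51  2.27  1.68  0.37 -1.96] 0.0mm 0.00deg
(0, -3) [-0.09  0.94 -0.32  2.25  1.58  0.3  -1.94] 0.0mm 0.00deg
(3, 0) [-0.19  0.92 -0.07  2.22  0.71  0.06 -1.02] 0.0mm 0.00deg
(-3, 0) [ 0.1   0.99 -0.6   2.3   1.78  0.52 -2.11] 0.0mm 0.00deg
(5, 0) [-0.14  0.93 -0.15  2.19  0.69  0.15 -0.99] 0.0mm 0.00deg
(-5, 0) [ 0.13  1.01 -0.67  2.33  1.85  0.61 -2.19] 0.0mm 0.00deg
random starts vertical
(np.float64(0.8377823733113302), array([ 0.26,  1.08, -0.88,  2.25,  1.55,  0.75, -1.86]), np.float64(0.7460687616288113))
(np.float64(0.8383956921758645), array([ 0.26,  1.08, -0.87,  2.25,  1.55,  0.74, -1.86]), np.float64(0.7360428799150742))
(np.float64(0.840485274175108), array([ 0.25,  1.07, -0.85,  2.25,  1.55,  0.71, -1.87]), np.float64(0.7140980316883428))
(np.float64(0.8408759562274827), array([ 0.25,  1.06, -0.84,  2.25,  1.55,  0.71, -1.87]), np.float64(0.7101726873649797))
(np.float64(0.8467409431926133), array([ 0.22,  1.04, -0.79,  2.25,  1.56,  0.66, -1.87]), np.float64(0.6570710726844102))
(np.float64(0.8468076395382617), array([ 0.22,  1.04, -0.78,  2.25,  1.56,  0.66, -1.87]), np.float64(0.6565221073769129))
(np.float64(0.8501573526402918), array([ 0.2 ,  1.03, -0.76,  2.25,  1.56,  0.63, -1.88]), np.float64(0.6303096970896092))
(np.float64(0.8616839361812865), array([ 0.16,  1.01, -0.68,  2.25,  1.57,  0.56, -1.89]), np.float64(0.561368320770713))
```

{"name": "move_arm", "arguments": {"turn": [[0, 0, 0], [0, 0, 0], [0, 0, 0], [0, 0, 0], [0, 0, 0], [0, 0, 0]], "dp": [[0.02, -0.03, 0.12], [0.02, -0.03, 0.12], [0.02, -0.02, 0.12], [0.02, -0.02, 0.12], [0, 0, 0], [0, 0, 0]], "jaw": [1, 1, 1, 1, 1, 1]}}

```text
clock: 12.87
tool_pos: [0.429, 0.0616, 0.0413]
eef_rot: [0.731, 0.682, -0.001, 0.001]
contact_force: [0.0, 0.4, -0.5]
opening: 0.227
```

```bash
python3 plan.py .4282 .061 .02 86.0
```

```text
t 12.87 pos [0.429  0.0616 0.0413] yaw 86.03 zdown [-6.0e-04 -2.3e-03 -1.0e+00] open 0.227 F [ 0.   0.4 -0.5]
TILT fix total turn units [-0.0001  0.0004  0.    ]
dp [[-0.03, -0.03, 0.85]] turnz 0.0001 n 1
q [-0.216  0.864 -0.055  2.269  1.321  0.046 -1.642]
```

{"name": "move_arm", "arguments": {"turn": [[0, 0, 0], [0, 0, 0], [0, 0, 0], [0, 0, 0], [0, 0, 0], [0, 0, 0], [0, 0, 0], [0, 0, 0]], "dp": [[-0.01, -0.01, 0.14], [-0.01, -0.01, 0.14], [-0.01, -0.01, 0.14], [0, 0, 0.14], [0, 0, 0.14], [0, 0, 0.14], [0, 0, 0], [0, 0, 0]], "jaw": [1, 1, 1, 1, 1, 1, 1, 1]}}

```text
clock: 13.53
tool_pos: [0.4275, 0.0612, 0.0203]
eef_rot: [0.731, 0.682, -0.002, 0.0]
contact_force: [0.4, -0.6, -0.3]
opening: 0.224
```

```bash
python3 plan.py .4282 .0615 .0155 86.0
```

```text
t 13.53 pos [0.4275 0.0612 0.0203] yaw 86.04 zdown [-0.0023 -0.0024 -1.    ] open 0.224 F [ 0.4 -0.6 -0.3]
TILT fix total turn units [-0.0003  0.0004 -0.    ]
dp [[0.01, 0.03, 0.19]] turnz 0.0001 n 1
q [-0.102  0.916 -0.24   2.267  1.696  0.193 -2.018]
```

{"name": "move_arm", "arguments": {"turn": [[-0.0003, 0.0004, 0], [0, 0, 0], [0, 0, 0], [0, 0, 0]], "dp": [[0.01, 0.03, 0.08], [0, 0, 0.08], [0, 0, 0.04], [0, 0, 0]], "jaw": [1, 1, 1, 1]}}

```text
clock: 13.87
tool_pos: [0.4281, 0.0618, 0.015]
eef_rot: [0.731, 0.683, -0.0, -0.0]
contact_force: [0.8, -0.4, -0.5]
opening: 0.226
```

```bash
python3 plan.py .4282 .0615 .0155 86.0
```

```text
t 13.87 pos [0.4281 0.0618 0.015 ] yaw 86.09 zdown [-4.e-04  2.e-04 -1.e+00] open 0.226 F [ 0.8 -0.4 -0.5]
TILT fix total turn units [-0.0001 -0.      0.    ]
dp [[-0.01, 0.01, -0.02]] turnz 0.0003 n 1
q [-0.081  0.931 -0.273  2.266  1.735  0.221 -2.054]
```

{"name": "move_arm", "arguments": {"turn": [[0, 0, 0], [0, 0, 0], [0, 0, 0], [0, 0, 0], [0, 0, 0], [0, 0, 0], [0, 0, 0], [0, 0, 0], [0, 0, 0], [0, 0, 0]], "dp": [[0, 0, 0.01], [0, 0, 0], [0, 0, 0], [0, 0, 0], [0, 0, -0.2], [0, 0, -0.4], [0, 0, -0.6], [0, 0, -0.8], [0, 0, 0], [0, 0, 0]], "jaw": [0.4, 0.2, 0.2, 0.2, 0.2, 0.2, 0.2, 0.2, 0.2, 0.2]}}

```text
clock: 14.7
tool_pos: [0.4287, 0.0608, 0.0502]
eef_rot: [0.731, 0.682, -0.001, 0.002]
contact_force: [0.2, 0.6, -0.9]
opening: 0.398
```

```bash
python3 plan.py .48 -.12 .14 40
```

```text
t 14.70 pos [0.4287 0.0608 0.0502] yaw 86.08 zdown [ 0.001  -0.0033 -1.    ] open 0.398 F [ 0.2  0.6 -0.9]
TILT fix total turn units [0.0002 0.0005 0.    ]
dp [[-0.88, 0.32, -0.45], [-0.85, 0.4, -0.45], [-0.8, 0.49, -0.45], [-0.75, 0.57, -0.45], [-0.69, 0.64, -0.45], [-0.63, 0.7, -0.44], [-0.54, 0.76, -0.45], [-0.47, 0.82, -0.45]] turnz 0.016 n 8
q [-0.147  0.844 -0.166  2.266  1.276  0.133 -1.6  ]
```

{"name": "move_arm", "arguments": {"turn": [[0, 0.0003, 0], [0, 0.0002, 0], [0, 0, 0], [0, 0, 0], [0, 0, 0]], "dp": [[0, 0, -0.7], [0, 0, -1], [0, 0, -1], [0, 0, -0.8], [0, 0, 0]], "jaw": [0.2, 0.2, 0.2, 0.2, 0.2]}}

```text
clock: 15.12
tool_pos: [0.4302, 0.0607, 0.1395]
eef_rot: [0.731, 0.682, 0.002, 0.002]
contact_force: [-0.6, -0.1, -0.5]
opening: 0.398
```

```bash
python3 plan.py .5764 -.3576 .1 4.8; python3 - <<'E'
from h import *
from plant import r
d=r.snapshot("top"); crop(d["frame"],245,120,365,280,5,"pics/t2.png")
E
```

```text
t 15.12 pos [0.4302 0.0607 0.1395] yaw 86.02 zdown [ 5.7e-03  7.0e-04 -1.0e+00] open 0.398 F [-0.6 -0.1 -0.5]
TILT fix total turn units [ 0.0009 -0.0002  0.    ]
dp [[-0.96, 0.41, 0.09], [-0.92, 0.49, 0.1], [-0.87, 0.57, 0.09], [-0.83, 0.63, 0.09], [-0.77, 0.7, 0.09], [-0.71, 0.77, 0.1], [-0.64, 0.82, 0.09], [-0.58, 0.87, 0.09], [-0.49, 0.92, 0.1], [-0.42, 0.95, 0.09]] turnz 0.0133 n 10
dp [[-0.34, 0.99, 0.09], [-0.26, 1, 0.09], [-0.17, 1, 0.1], [-0.08, 1, 0.09], [0.01, 1, 0.09], [0.1, 1, 0.1], [0.19, 1, 0.09]] turnz 0.0133 n 7
q [ 0.111  0.689 -0.57   2.21   0.863  0.47  -1.221]
```

View pics/t2.png

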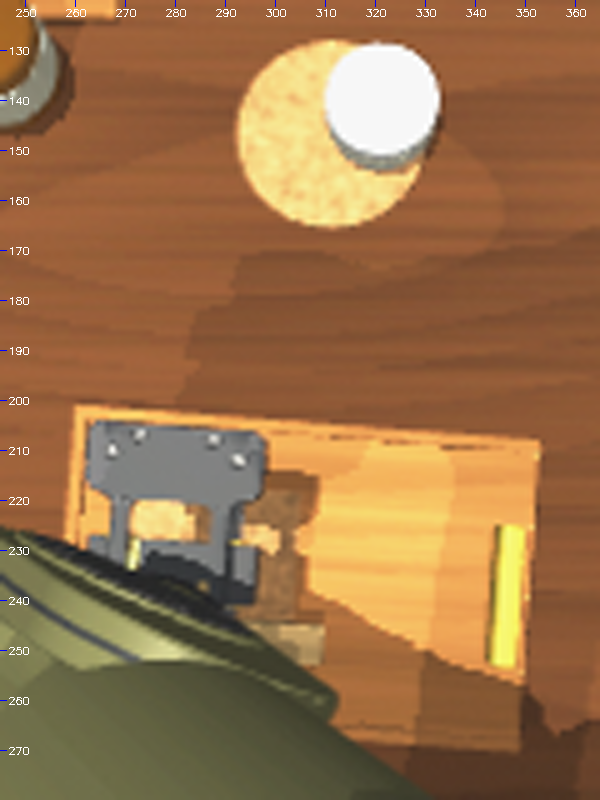

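```bash
python3 - <<'E'
from h import *
import pickle
t=pickle.load(open('D0.pkl','rb'))['top']
print(unproj(t,(np.array([(383,99)])+.5)/5-.5+[245,120],.05), unproj(t,(np.array([(383,99)])+.5)/5-.5+[245,120],.046))
E
python3 plan.py .703 -.0295 .12 20
```

```text
[[ 0.69995542 -0.02860771  0.05      ]] [[ 0.70090914 -0.02868771  0.046     ]]
t 15.17 pos [0.4297 0.0604 0.1381] yaw 86.01 zdown [ 4.e-03  2.e-04 -1.e+00] open 0.397 F [-0.   0.2  0.2]
TILT fix total turn units [ 0.0006 -0.0001  0.    ]
dp [[-0.24, 0.93, 0.06], [-0.14, 0.95, 0.06], [-0.06, 0.96, 0.06], [0.04, 0.95, 0.06], [0.13, 0.95, 0.06], [0.22, 0.94, 0.06], [0.31, 0.9, 0.06], [0.4, 0.88, 0.06], [0.47, 0.83, 0.06], [0.56, 0.78, 0.06]] turnz 0.0153 n 10
dp [[0.62, 0.73, 0.06], [0.7, 0.66, 0.06]] turnz 0.0153 n 2
q [ 0.109  0.692 -0.566  2.211  0.865  0.468 -1.223]
```

{"name": "move_arm", "arguments": {"turn": [[0, 0, 0.0153], [0, 0, 0.0153], [0, 0, 0.0153], [0, 0, 0.0153], [0, 0, 0.0153], [0, 0, 0.0153], [0, 0, 0.0153], [0, 0, 0.0153], [0, 0, 0.0153], [0, 0, 0.0153]], "dp": [[-0.24, 0.93, 0], [-0.14, 0.95, 0], [-0.06, 0.96, 0], [0.04, 0.95, 0], [0.13, 0.95, 0], [0.22, 0.94, 0], [0.31, 0.9, 0], [0.4, 0.88, 0], [0.47, 0.83, 0], [0.56, 0.78, 0]], "jaw": [0.2, -0.5, -1, -1, -1, -1, -1, -1, -1, -1]}}

```text
clock: 16.0
tool_pos: [0.6566, -0.0157, 0.1348]
eef_rot: [0.964, 0.265, -0.002, 0.002]
contact_force: [0.5, -0.1, -0.2]
opening: 1.002
```

{"name": "move_arm", "arguments": {"turn": [[0, 0, 0.0153], [0, 0, 0.0153], [0, 0, 0], [0, 0, 0], [0, 0, 0]], "dp": [[0.62, 0.73, 0], [0.6, 0.6, 0], [0, 0, 0], [0, 0, 0], [0, 0, 0]], "jaw": [-1, -1, -1, -1, -1]}}

```text
clock: 16.42
tool_pos: [0.6975, -0.0286, 0.1354]
eef_rot: [0.985, 0.174, -0.002, 0.001]
contact_force: [-0.1, 0.5, 0.5]
opening: 0.999
```

```bash
python3 - <<'E'
from h import *
from plant import r
s=r.get_state(); d=r.snapshot("wrist"); cv2.imwrite("pics/w7.png",d["frame"])
print(proj(d,[[.6924,-.0022,.004],[.70,-.0286,.05]],s))
E
python3 plan.py .700 -.0286 .023 20
```

```text
[[291.08807355 182.97854943]
 [323.75088188 200.19240392]]
t 16.47 pos [ 0.6974 -0.0283  0.1359] yaw 20.11 zdown [-0.0028 -0.0019 -1.    ] open 0.998 F [-0.   0.4 -0.7]
TILT fix total turn units [0.0001 0.0005 0.    ]
dp [[0.02, 0.01, 0.9], [0.02, 0.01, 0.91], [0.02, 0.01, 0.9], [0.01, 0.01, 0.9], [0.02, 0.01, 0.91]] turnz 0.0001 n 5
q [ 0.164  0.928 -0.395  1.395  0.405  0.903 -1.562]
```

View pics/w7.png

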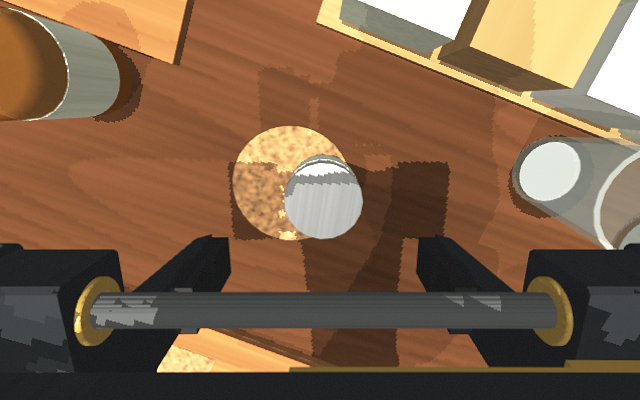

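{"name": "move_arm", "arguments": {"turn": [[0, 0.0005, 0], [0, 0, 0], [0, 0, 0], [0, 0, 0], [0, 0, 0], [0, 0, 0], [0, 0, 0], [0, 0, 0], [0, 0, 0], [0, 0, 0]], "dp": [[0.05, 0.02, 0.8], [0.05, 0.02, 1], [0, 0, 1], [0, 0, 1], [0, 0, 0.65], [0, 0, 0], [0, 0, 0], [0, 0, 0], [0, 0, 0], [0, 0, 0]], "jaw": [-1, -1, -1, -1, -1, -1, -1, 0.5, 1, 1]}}

```text
clock: 17.3
tool_pos: [0.703, -0.0286, 0.0279]
eef_rot: [0.985, 0.174, 0.003, 0.0]
contact_force: [-0.1, -0.2, 0.9]
opening: 0.794
```

{"name": "move_arm", "arguments": {"turn": [[0, 0, 0], [0, 0, 0], [0, 0, 0], [0, 0, 0], [0, 0, 0]], "dp": [[0, 0, 0], [0, 0, 0], [0, 0, 0], [0, 0, -0.4], [0, 0, 0]], "jaw": [1, 1, 1, 1, 1]}}

```text
clock: 17.72
tool_pos: [0.7028, -0.0286, 0.0379]
eef_rot: [0.985, 0.174, 0.003, 0.0]
contact_force: [0.2, -0.7, -0.5]
opening: 0.617
```

```bash
python3 - <<'E'
from h import *
from plant import r
s=r.get_state(); d=r.snapshot("wrist"); cv2.imwrite("pics/w8.png",d["frame"])
E
python3 plan.py .700 -.0286 .023 20
```

```text
t 17.77 pos [ 0.7027 -0.0286  0.0374] yaw 19.99 zdown [ 5.1e-03  8.0e-04 -1.0e+00] open 0.618 F [-0.   0.2 -0.8]
TILT fix total turn units [ 0.0002 -0.0008 -0.    ]
dp [[-0.1, -0.04, 0.58]] turnz -0.0 n 1
q [ 0.145  1.056 -0.351  1.42   0.458  0.742 -1.602]
```

View pics/w8.png

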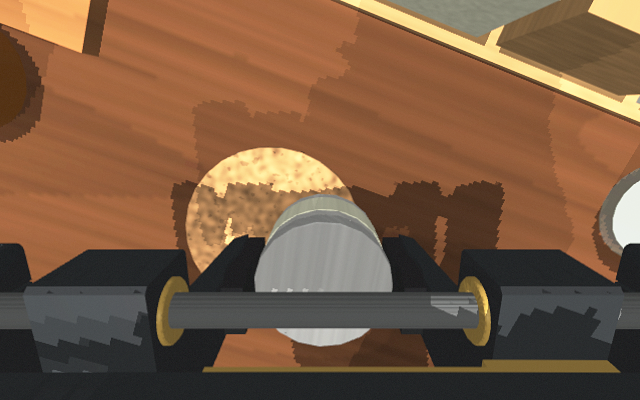

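```bash
python3 - <<'E'
from h import *
from plant import r
d=r.snapshot("wrist")
fs={'tool_pos':[0,0,0],'eef_rot':[0,0,0,1]}
a=unproj(d,[(323,212),(323,346),(255,280),(392,280)],-.0225,fs).round(4); print(a)
x=(a[0,0]+a[1,0])/2; c=np.radians(20); print('offset',x)
t=np.array([.6924,-.0022])-x*np.array([np.cos(c),np.sin(c)]); print(t)
E
python3 plan.py .6945 -.0015 .0374 20
```

```text
[[ 0.0285  0.0001 -0.0225]
 [-0.0326  0.0002 -0.0225]
 [-0.0007 -0.0277 -0.0225]
 [-0.0007  0.0284 -0.0225]]
offset -0.002049999999999998
[ 0.69432637 -0.00149886]
t 17.82 pos [ 0.7022 -0.0287  0.0369] yaw 19.99 zdown [ 4.1e-03  6.0e-04 -1.0e+00] open 0.614 F [ 0.1  0.1 -0.2]
TILT fix total turn units [ 0.0001 -0.0006 -0.    ]
dp [[0.04, -0.56, -0.01], [0.04, -0.57, -0.01]] turnz -0.0 n 2
q [ 0.145  1.056 -0.351  1.42   0.458  0.742 -1.602]
```

{"name": "move_arm", "arguments": {"turn": [[0, -0.0006, 0], [0, 0, 0], [0, 0, 0], [0, 0, 0], [0, 0, 0], [0, 0, 0], [0, 0, 0], [0, 0, 0], [0, 0, 0]], "dp": [[0.03, -0.3, 0], [0.03, -0.4, 0], [0.02, -0.4, 0], [0, 0, 0], [0, 0, 0], [0, 0, 0.15], [0, 0, 0.1], [0, 0, 0.08], [0, 0, 0]], "jaw": [1, 1, 1, 1, 1, 1, 1, 1, 1]}}

```text
clock: 18.57
tool_pos: [0.6939, -0.0029, 0.0271]
eef_rot: [0.985, 0.173, -0.001, 0.0]
contact_force: [0.4, -0.7, -1.1]
opening: 0.616
```

```bash
python3 plan.py .6945 -.0015 .0278 20
```

```text
t 18.57 pos [ 0.6939 -0.0029  0.0271] yaw 19.95 zdown [-0.0017 -0.0013 -1.    ] open 0.616 F [ 0.4 -0.7 -1.1]
TILT fix total turn units [0.0001 0.0003 0.    ]
dp [[0.04, -0.05, -0.03]] turnz -0.0001 n 1
q [ 0.103  1.061 -0.338  1.447  0.459  0.714 -1.647]
```

{"name": "move_arm", "arguments": {"turn": [[0, 0.0003, 0], [0, 0, 0], [0, 0, 0], [0, 0, 0]], "dp": [[0.04, -0.05, 0.02], [0, 0, 0.03], [0, 0, 0.03], [0, 0, 0]], "jaw": [1, 1, 1, 1]}}

```text
clock: 18.9
tool_pos: [0.6949, -0.0006, 0.0269]
eef_rot: [0.985, 0.174, 0.001, 0.0]
contact_force: [-1.9, -0.1, 4.3]
opening: 0.615
```

Contact. Release and rise.

{"name": "move_arm", "arguments": {"turn": [[0, 0, 0], [0, 0, 0], [0, 0, 0], [0, 0, 0], [0, 0, 0], [0, 0, 0], [0, 0, 0], [0, 0, 0], [0, 0, 0]], "dp": [[0, 0, -0.01], [0, 0, 0], [0, 0, 0], [0, 0, 0], [0, 0, 0], [0, 0, -0.5], [0, 0, -1], [0, 0, -1], [0, 0, -1]], "jaw": [-0.3, -0.5, -0.8, -1, -1, -1, -1, -1, -1]}}

```text
clock: 19.65
tool_pos: [0.6946, -0.0005, 0.1154]
eef_rot: [0.985, 0.174, 0.001, 0.0]
contact_force: [0.2, 0.3, 0.6]
opening: 1.0
```

```bash
python3 plan.py .5764 -.3576 .1 4.8; python3 - <<'E'
from h import *
from plant import r
s=r.get_state(); d=r.snapshot("wrist"); cv2.imwrite("pics/w9.png",d["frame"])
print(proj(d,[[.6924,-.0022,.004],[.6924,-.0022,.05]],s))
d=r.snapshot("top"); cv2.imwrite("pics/t3.png",d["frame"])
E
```

```text
t 19.65 pos [ 6.946e-01 -5.000e-04  1.154e-01] yaw 20.01 zdown [ 1.2e-03  2.0e-04 -1.0e+00] open 1.000 F [0.2 0.3 0.6]
TILT fix total turn units [ 0.     -0.0002  0.    ]
dp [[-0.78, 0.98, 0.05], [-0.75, 1, 0.05], [-0.74, 1, 0.05], [-0.71, 1, 0.06], [-0.68, 1, 0.05], [-0.67, 1, 0.05], [-0.63, 1, 0.05], [-0.61, 1, 0.05], [-0.59, 1, 0.05], [-0.56, 1, 0.05]] turnz 0.0035 n 10
dp [[-0.53, 1, 0.05], [-0.5, 1, 0.06]] turnz 0.0035 n 2
q [ 0.12   0.946 -0.381  1.423  0.412  0.851 -1.612]
[[323.77010549 198.00733614]
 [323.97941815 216.39488164]]
```

View pics/w9.png

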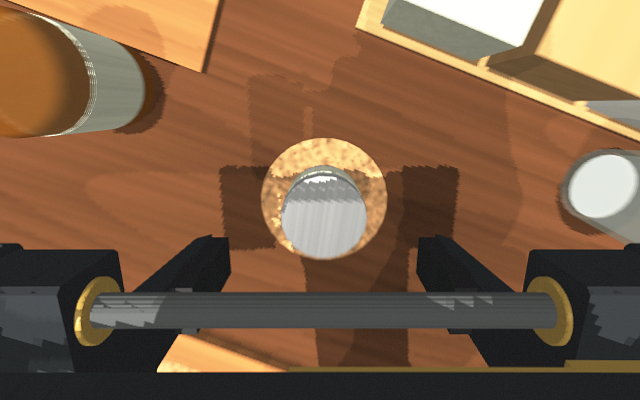

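{"name": "move_arm", "arguments": {"turn": [[0, 0, 0.0035], [0, 0, 0.0035], [0, 0, 0.0035], [0, 0, 0.0035], [0, 0, 0.0035], [0, 0, 0.0035], [0, 0, 0.0035], [0, 0, 0.0035], [0, 0, 0.0035], [0, 0, 0.0035]], "dp": [[-0.78, 0.98, 0], [-0.75, 1, 0], [-0.74, 1, 0], [-0.71, 1, 0], [-0.68, 1, 0], [-0.67, 1, 0], [-0.63, 1, 0], [-0.61, 1, 0], [-0.59, 1, 0], [-0.56, 1, 0]], "jaw": [-1, -0.5, -0.14, -0.14, -0.14, -0.14, -0.14, -0.14, -0.14, -0.14]}}

```text
clock: 20.58
tool_pos: [0.5932, -0.2858, 0.1136]
eef_rot: [0.998, 0.064, 0.0, 0.0]
contact_force: [-0.1, -0.0, -0.5]
opening: 0.569
```

{"name": "move_arm", "arguments": {"turn": [[0, 0, 0.0035], [0, 0, 0.0035], [0, 0, 0], [0, 0, 0], [0, 0, 0]], "dp": [[-0.53, 1, 0.4], [-0.5, 1, 0.4], [0, 0, 0], [0, 0, 0], [0, 0, 0]], "jaw": [-0.14, -0.14, -0.14, -0.14, -0.14]}}

```text
clock: 21.0
tool_pos: [0.5749, -0.336, 0.0937]
eef_rot: [0.999, 0.043, 0.001, -0.001]
contact_force: [-0.2, 0.6, -0.5]
opening: 0.57
```

```bash
cat > look.py <<'E'
import sys
from h import *
from plant import r
n=sys.argv[1]; s=r.get_state(); d=r.snapshot("wrist"); cv2.imwrite(f"pics/{n}.png",d["frame"])
if len(sys.argv)>2:
    x,y,z,a=map(float,sys.argv[2:6]); a=np.radians(a)
    print(proj(d,[[x+k*np.cos(a)*.06,y+k*np.sin(a)*.06,z] for k in(-1,0,1)],s).round(1))
E
python3 plan.py .5764 -.3576 .005 4.8; python3 look.py w10 .5764 -.3576 .02 4.8
```

```text
t 21.00 pos [ 0.5749 -0.336   0.0937] yaw 4.92 zdown [ 0.0017  0.0013 -1.    ] open 0.570 F [-0.2  0.6 -0.5]
TILT fix total turn units [-0.0002 -0.0003 -0.    ]
dp [[0, 0.22, 0.89], [-0.01, 0.21, 0.88], [0, 0.22, 0.89], [0, 0.22, 0.89]] turnz 0.0001 n 4
q [ 0.642  0.937 -0.353  1.534  0.42   0.745 -1.374]
[[352.4 287.9]
 [354.6 209.4]
 [357.2 119.5]]
```

View pics/w10.png

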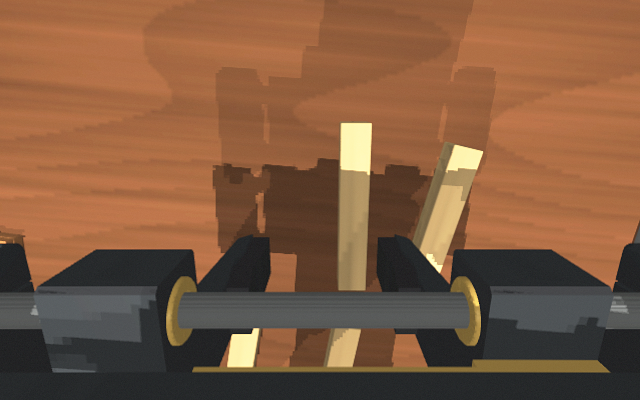

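{"name": "move_arm", "arguments": {"turn": [[0, 0, 0], [0, 0, 0], [0, 0, 0], [0, 0, 0], [0, 0, 0], [0, 0, 0], [0, 0, 0], [0, 0, 0], [0, 0, 0], [0, 0, 0]], "dp": [[-0.04, 0.42, 0.2], [-0.04, 0.43, 0.7], [0, 0.02, 0.9], [0, 0, 0.9], [0, 0, 0.6], [0, 0, 0.2], [0, 0, 0], [0, 0, 0], [0, 0, 0], [0, 0, 0]], "jaw": [0.1, 0.1, 0.1, 0.1, 0.1, 0.1, 0.1, 1, 1, 1]}}

```text
clock: 21.88
tool_pos: [0.5754, -0.3593, 0.0075]
eef_rot: [0.999, 0.043, 0.002, 0.001]
contact_force: [0.8, -0.4, 0.2]
opening: 0.246
```

```bash
python3 plan.py .575 -.3576 .15 4.8
```

```text
t 21.88 pos [ 0.5754 -0.3593  0.0075] yaw 4.89 zdown [ 0.0034 -0.001  -1.    ] open 0.246 F [ 0.8 -0.4  0.2]
TILT fix total turn units [ 0.0002 -0.0005  0.    ]
dp [[0, -0.01, -0.95], [0, -0.01, -0.95], [-0.01, -0.01, -0.95], [0, -0.02, -0.95], [0, -0.01, -0.95], [0, -0.01, -0.95]] turnz 0.0 n 6
q [ 0.648  1.069 -0.311  1.508  0.468  0.635 -1.376]
```

{"name": "move_arm", "arguments": {"turn": [[0, 0, 0], [0, 0, 0], [0, 0, 0], [0, 0, 0], [0, 0, 0], [0, 0, 0], [0, 0, 0], [0, 0, 0], [0, 0, 0], [0, 0, 0]], "dp": [[0, 0, 0], [0, 0, 0], [0, 0, -0.4], [0, 0, -1], [0, 0, -1], [0, 0, -1], [0, 0, -1], [0, 0, -0.9], [0, 0, 0], [0, 0, 0]], "jaw": [1, 1, 1, 1, 1, 1, 1, 1, 1, 1]}}

```text
clock: 22.72
tool_pos: [0.5749, -0.3594, 0.1404]
eef_rot: [0.999, 0.042, 0.002, 0.001]
contact_force: [-0.9, 0.4, -0.5]
opening: 0.226
```

```bash
python3 plan.py .496 -.02 .14 86; python3 look.py w11; tail -1 log.txt | cut -c 1-10
```

```text
t 22.72 pos [ 0.5749 -0.3594  0.1404] yaw 4.87 zdown [ 0.0037 -0.0015 -1.    ] open 0.226 F [-0.9  0.4 -0.5]
TILT fix total turn units [ 0.0003 -0.0006 -0.    ]
dp [[-0.14, -0.99, 0], [-0.04, -0.99, 0], [0.05, -0.99, 0], [0.16, -0.99, 0], [0.26, -0.96, 0.01], [0.35, -0.93, 0], [0.45, -0.89, 0], [0.53, -0.84, 0], [0.62, -0.78, 0], [0.69, -0.72, 0]] turnz -0.0161 n 10
dp [[0.76, -0.65, 0], [0.82, -0.56, 0], [0.87, -0.48, 0], [0.92, -0.38, 0.01]] turnz -0.0161 n 4
q [ 0.683  0.892 -0.381  1.472  0.395  0.85  -1.317]
[[0.682748
```

View pics/w11.png

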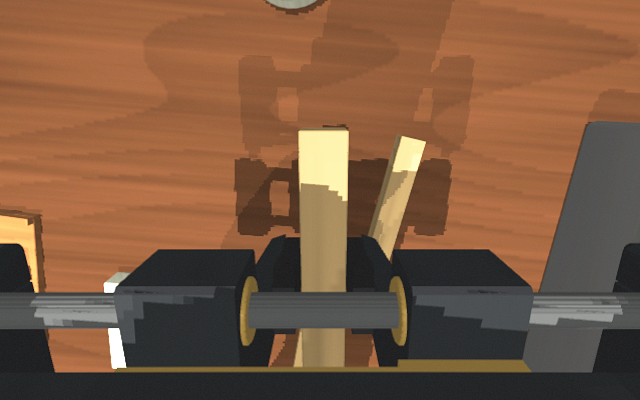

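{"name": "move_arm", "arguments": {"turn": [[0, 0, -0.0161], [0, 0, -0.0161], [0, 0, -0.0161], [0, 0, -0.0161], [0, 0, -0.0161], [0, 0, -0.0161], [0, 0, -0.0161], [0, 0, -0.0161], [0, 0, -0.0161], [0, 0, -0.0161]], "dp": [[-0.14, -0.99, 0], [-0.04, -0.99, 0], [0.05, -0.99, 0], [0.16, -0.99, 0], [0.26, -0.96, 0], [0.35, -0.93, 0], [0.45, -0.89, 0], [0.53, -0.84, 0], [0.62, -0.78, 0], [0.69, -0.72, 0]], "jaw": [1, 1, 1, 1, 1, 1, 1, 1, 1, 1]}}

```text
clock: 23.6
tool_pos: [0.5163, -0.1154, 0.1372]
eef_rot: [0.852, 0.523, -0.001, -0.001]
contact_force: [-0.0, 0.4, -0.6]
opening: 0.224
```

{"name": "move_arm", "arguments": {"turn": [[0, 0, -0.0161], [0, 0, -0.0161], [0, 0, -0.0161], [0, 0, -0.0161], [0, 0, 0], [0, 0, 0], [0, 0, 0]], "dp": [[0.76, -0.65, 0], [0.82, -0.56, 0], [0.87, -0.48, 0], [0.92, -0.38, 0], [1, 0, 0], [0, 0, 0], [0, 0, 0]], "jaw": [1, 1, 1, 1, 1, 1, 1]}}

```text
clock: 24.18
tool_pos: [0.4962, 0.0067, 0.1376]
eef_rot: [0.73, 0.683, -0.0, -0.001]
contact_force: [0.5, -0.8, 0.3]
opening: 0.224
```

```bash
python3 plan.py .4962 .0567 .07 86; python3 look.py w12
```

```text
t 24.18 pos [0.4962 0.0067 0.1376] yaw 86.20 zdown [-1.1e-03  6.0e-04 -1.0e+00] open 0.224 F [ 0.5 -0.8  0.3]
TILT fix total turn units [-0.0002 -0.0001 -0.    ]
dp [[0.66, -0.04, 0.9], [0.67, -0.05, 0.9], [0.66, -0.05, 0.9]] turnz 0.0002 n 3
q [ 0.285  0.76  -0.646  2.027  0.792  0.621 -0.97 ]
```

View pics/w12.png

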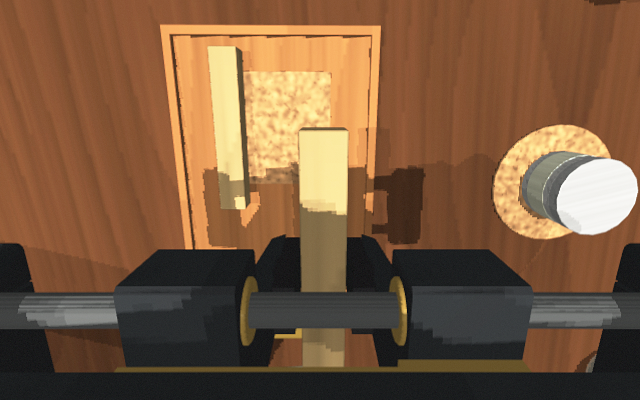

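{"name": "move_arm", "arguments": {"turn": [[0, 0, 0.0002], [0, 0, 0.0002], [0, 0, 0.0002], [0, 0, 0], [0, 0, 0], [0, 0, 0], [0, 0, 0], [0, 0, 0]], "dp": [[0.66, -0.04, 0.8], [0.67, -0.05, 0.8], [0.66, -0.05, 0.8], [0, 0, 0.8], [0, 0, 0.8], [0, 0, 0.3], [0, 0, 0], [0, 0, 0]], "jaw": [1, 1, 1, 1, 1, 1, 1, 1]}}

```text
clock: 24.9
tool_pos: [0.4971, 0.0541, 0.0308]
eef_rot: [0.733, 0.68, -0.0, 0.0]
contact_force: [0.7, -0.2, -0.6]
opening: 0.223
```

```bash
python3 plan.py .4962 .0567 .0155 86
```

```text
t 24.90 pos [0.4971 0.0541 0.0308] yaw 85.73 zdown [ 3.e-04 -1.e-03 -1.e+00] open 0.223 F [ 0.7 -0.2 -0.6]
TILT fix total turn units [ 0.0001  0.0002 -0.    ]
dp [[0.1, -0.04, 0.61]] turnz -0.0008 n 1
q [ 0.043  0.924 -0.405  2.064  1.044  0.373 -1.297]
```

{"name": "move_arm", "arguments": {"turn": [[0, 0, -0.0008], [0, 0, 0], [0, 0, 0], [0, 0, 0], [0, 0, 0]], "dp": [[0.1, -0.04, 0.2], [0, 0, 0.2], [0, 0, 0.16], [0, 0, 0.05], [0, 0, 0]], "jaw": [1, 1, 1, 1, 1]}}

```text
clock: 25.32
tool_pos: [0.4965, 0.0578, 0.0156]
eef_rot: [0.731, 0.683, 0.0, 0.0]
contact_force: [-0.3, 0.5, -0.8]
opening: 0.225
```

```bash
python3 plan.py .4962 .0567 .0155 86
```

```text
t 25.32 pos [0.4965 0.0578 0.0156] yaw 86.10 zdown [ 1.1e-03 -2.0e-04 -1.0e+00] open 0.225 F [-0.3  0.5 -0.8]
TILT fix total turn units [ 0.0002  0.     -0.    ]
dp [[-0.04, -0.01, 0]] turnz 0.0003 n 1
q [ 0.011  0.948 -0.362  2.067  1.091  0.33  -1.342]
```

{"name": "move_arm", "arguments": {"turn": [[0, 0, 0], [0, 0, 0], [0, 0, 0], [0, 0, 0], [0, 0, 0], [0, 0, 0], [0, 0, 0], [0, 0, 0], [0, 0, 0], [0, 0, 0]], "dp": [[-0.04, 0, 0.02], [0, 0, 0], [0, 0, 0], [0, 0, 0], [0, 0, 0], [0, 0, -0.3], [0, 0, -0.6], [0, 0, -1], [0, 0, -1], [0, 0, -1]], "jaw": [1, 0.6, 0.3, 0.2, 0.2, 0.2, 0.2, 0.2, 0.2, 0.2]}}

```text
clock: 26.15
tool_pos: [0.4957, 0.0567, 0.1142]
eef_rot: [0.731, 0.683, -0.0, 0.0]
contact_force: [0.5, -0.3, 0.4]
opening: 0.401
```

```bash
python3 plan.py .5677 -.4181 .11 -8.1; python3 look.py w13
```

```text
t 26.15 pos [0.4957 0.0567 0.1142] yaw 86.12 zdown [-0.e+00 -1.e-04 -1.e+00] open 0.401 F [ 0.5 -0.3  0.4]
TILT fix total turn units [-0.  0. -0.]
dp [[-0.99, 0.22, 0.01], [-0.96, 0.3, 0.01], [-0.94, 0.39, 0.01], [-0.89, 0.46, 0.01], [-0.86, 0.54, 0], [-0.8, 0.62, 0.01], [-0.75, 0.68, 0.01], [-0.69, 0.74, 0.01], [-0.62, 0.8, 0.01], [-0.55, 0.85, 0.01]] turnz 0.0138 n 10
dp [[-0.47, 0.89, 0.01], [-0.39, 0.93, 0.01], [-0.32, 0.96, 0], [-0.22, 0.99, 0.01], [-0.15, 1, 0.01], [-0.05, 1, 0.01], [0.03, 1, 0.01], [0.12, 1, 0.01], [0.21, 1, 0.01]] turnz 0.0138 n 9
q [ 0.153  0.795 -0.595  2.036  0.837  0.569 -1.109]
```

View pics/w13.png

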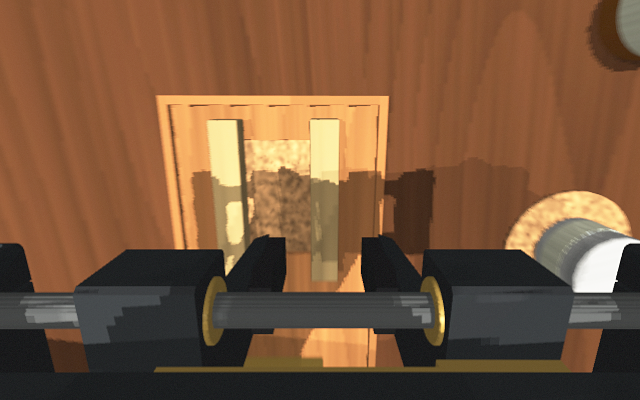

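```bash
python3 plan.py .4265 -.2811 .09 -5.9
```

```text
t 26.20 pos [0.4979 0.0575 0.118 ] yaw 86.11 zdown [ 0.0066  0.0014 -1.    ] open 0.400 F [0.3 0.2 3.4]
TILT fix total turn units [ 0.001  -0.0003  0.    ]
dp [[-0.98, -0.14, 0.08], [-0.99, -0.02, 0.08], [-0.98, 0.09, 0.08], [-0.97, 0.2, 0.08], [-0.94, 0.31, 0.08], [-0.9, 0.41, 0.08], [-0.84, 0.52, 0.08], [-0.78, 0.61, 0.08], [-0.71, 0.69, 0.08], [-0.62, 0.77, 0.08]] turnz 0.0183 n 10
dp [[-0.53, 0.83, 0.08], [-0.42, 0.89, 0.08], [-0.33, 0.94, 0.08], [-0.21, 0.96, 0.08]] turnz 0.0183 n 4
q [ 0.155  0.788 -0.599  2.034  0.835  0.571 -1.107]
```

{"name": "move_arm", "arguments": {"turn": [[0, 0, 0.0183], [0, 0, 0.0183], [0, 0, 0.0183], [0, 0, 0.0183], [0, 0, 0.0183], [0, 0, 0.0183], [0, 0, 0.0183], [0, 0, 0.0183], [0, 0, 0.0183], [0, 0, 0.0183]], "dp": [[-0.98, -0.14, 0], [-0.99, -0.02, 0], [-0.98, 0.09, 0], [-0.97, 0.2, 0], [-0.94, 0.31, 0], [-0.9, 0.41, 0], [-0.84, 0.52, 0], [-0.78, 0.61, 0], [-0.71, 0.69, 0], [-0.62, 0.77, 0]], "jaw": [0.2, 0, -0.1, -0.1, -0.1, -0.1, -0.1, -0.1, -0.1, -0.1]}}

```text
clock: 27.03
tool_pos: [0.4443, -0.1861, 0.1131]
eef_rot: [0.985, 0.173, 0.001, 0.0]
contact_force: [1.2, 1.0, -0.7]
opening: 0.55
```

{"name": "move_arm", "arguments": {"turn": [[0, 0, 0.0183], [0, 0, 0.0183], [0, 0, 0.0183], [0, 0, 0.0183], [0, 0, 0], [0, 0, 0], [0, 0, 0]], "dp": [[-0.53, 0.83, 0.1], [-0.42, 0.89, 0.2], [-0.33, 0.94, 0.3], [-0.21, 0.96, 0.3], [0, 0, 0], [0, 0, 0], [0, 0, 0]], "jaw": [-0.1, -0.1, -0.1, -0.1, -0.1, -0.1, -0.1]}}

```text
clock: 27.62
tool_pos: [0.4246, -0.2806, 0.0904]
eef_rot: [0.999, -0.053, 0.001, -0.001]
contact_force: [0.4, 0.0, -0.3]
opening: 0.549
```

```bash
python3 plan.py .427 -.2811 .006 -5.9;  python3 look.py w14 .427 -.2811 .02 -5.9
```

```text
t 27.62 pos [ 0.4246 -0.2806  0.0904] yaw -6.02 zdown [ 0.0017  0.001  -1.    ] open 0.549 F [ 0.4  0.  -0.3]
TILT fix total turn units [-0.0002 -0.0002  0.    ]
dp [[0.02, 0, 0.84], [0.03, 0.01, 0.85], [0.02, 0, 0.84], [0.03, 0, 0.85]] turnz -0.0001 n 4
q [ 0.64   0.793 -0.238  2.03   0.479  0.37  -1.655]
[[323.7 286.8]
 [323.6 206.9]
 [323.5 115.1]]
```

View pics/w14.png

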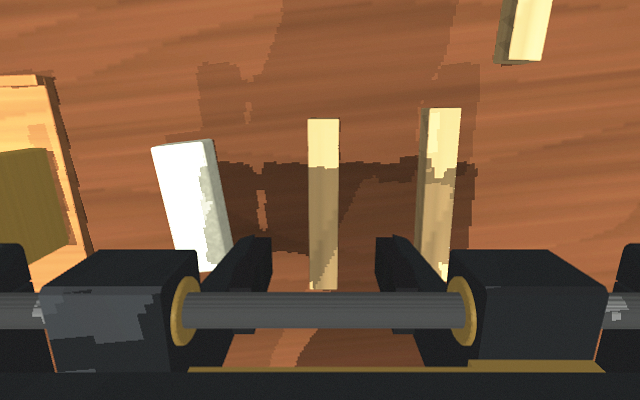

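{"name": "move_arm", "arguments": {"turn": [[0, 0, 0], [0, 0, 0], [0, 0, 0], [0, 0, 0], [0, 0, 0], [0, 0, 0], [0, 0, 0], [0, 0, 0], [0, 0, 0], [0, 0, 0]], "dp": [[0, 0.02, 0.6], [0, 0, 0.8], [0, 0, 0.8], [0, 0, 0.7], [0, 0, 0.3], [0, 0, 0.15], [0, 0, 0], [0, 0, 0], [0, 0, 0], [0, 0, 0]], "jaw": [-0.1, -0.1, -0.1, -0.1, -0.1, 0, 0.5, 1, 1, 1]}}

```text
clock: 28.5
tool_pos: [0.4248, -0.2823, 0.0072]
eef_rot: [0.999, -0.054, 0.001, 0.0]
contact_force: [0.6, -0.1, 2.5]
opening: 0.228
```

```bash
python3 plan.py
```

```text
t 28.50 pos [ 0.4248 -0.2823  0.0072] yaw -6.14 zdown [ 2.5e-03 -5.0e-04 -1.0e+00] open 0.228 F [ 0.6 -0.1  2.5]
q [ 0.562  0.949 -0.109  2.046  0.539  0.171 -1.711]
```

{"name": "move_arm", "arguments": {"turn": [[0, 0, 0], [0, 0, 0], [0, 0, 0], [0, 0, 0], [0, 0, 0], [0, 0, 0], [0, 0, 0], [0, 0, 0]], "dp": [[0, 0, -0.4], [0, 0, -1], [0, 0, -1], [0, 0, -1], [0, 0, -1], [0, 0, -0.8], [0, 0, 0], [0, 0, 0]], "jaw": [1, 1, 1, 1, 1, 1, 1, 1]}}

```text
clock: 29.17
tool_pos: [0.4246, -0.2827, 0.138]
eef_rot: [0.999, -0.054, 0.002, 0.001]
contact_force: [0.5, 0.3, -0.9]
opening: 0.221
```

```bash
python3 plan.py .4646 .0915 .12 -3.97;python3 look.py w15
```

```text
t 29.17 pos [ 0.4246 -0.2827  0.138 ] yaw -6.17 zdown [ 0.0038 -0.0017 -1.    ] open 0.221 F [ 0.5  0.3 -0.9]
TILT fix total turn units [ 0.0002 -0.0006 -0.    ]
dp [[0, -0.94, 0.04], [0, -0.94, 0.05], [0, -0.94, 0.04], [0.01, -0.94, 0.05], [0.01, -0.94, 0.04], [0.01, -0.94, 0.05], [0.01, -0.94, 0.04], [0.01, -0.95, 0.05], [0.02, -0.94, 0.04], [0.02, -0.94, 0.05]] turnz -0.0004 n 10
dp [[0.02, -0.94, 0.04], [0.03, -0.94, 0.05], [0.02, -0.94, 0.04], [0.03, -0.94, 0.05], [0.03, -0.94, 0.04], [0.03, -0.94, 0.05]] turnz -0.0004 n 6
q [ 0.688  0.712 -0.311  2.002  0.44   0.488 -1.622]
```

View pics/w15.png

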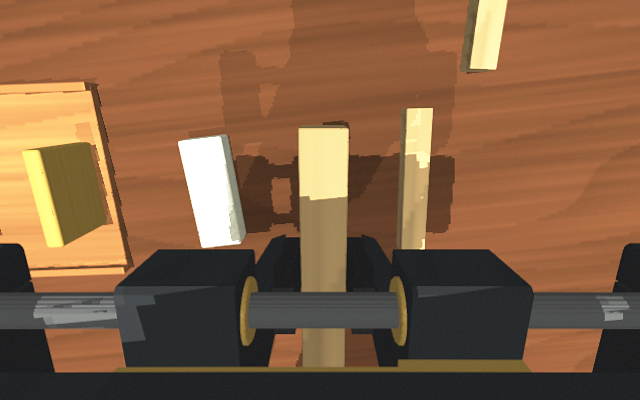

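```bash
cat > chk.py <<'E'
import sys
from ik import *
from plant import r
x,y,z,zz=map(float,sys.argv[1:5])
for yaw in map(float,sys.argv[5:]):
    q=np.array(r.get_state()['q'])
    for h in np.linspace(zz,z,6):
        q,e,a=ik(np.array([x,y,h]),target(yaw),q,3e-3); print(yaw,'%.3f'%h,q.round(2),'%.1f %.1f'%(e,a))
E
python3 chk.py .4646 .0915 .035 .12 -4 176; python3 chk.py .4598 .0237 .035 .12 -4 176
```

```text
-4.0 0.120 [-0.21  0.71 -0.13  2.12  0.26  0.33 -2.2 ] 0.0 0.0
-4.0 0.103 [-0.22  0.74 -0.11  2.13  0.27  0.28 -2.21] 0.0 0.0
-4.0 0.086 [-0.23  0.78 -0.09  2.14  0.28  0.24 -2.21] 0.0 0.0
-4.0 0.069 [-0.25  0.81 -0.08  2.15  0.29  0.19 -2.22] 0.0 0.0
-4.0 0.052 [-0.26  0.85 -0.06  2.15  0.29  0.15 -2.22] 0.0 0.0
-4.0 0.035 [-0.27  0.88 -0.04  2.15  0.29  0.11 -2.23] 0.0 0.0
176.0 0.120 [ 0.79  0.99 -0.63  2.26 -1.    0.05 -2.66] 155.7 51.8
176.0 0.103 [ 0.78  1.02 -0.62  2.24 -1.    0.05 -2.66] 152.3 51.5
176.0 0.086 [ 0.77  1.06 -0.61  2.22 -1.    0.05 -2.66] 148.9 51.3
176.0 0.069 [ 0.76  1.1  -0.6   2.21 -1.    0.05 -2.66] 145.6 51.0
176.0 0.052 [ 0.76  1.13 -0.6   2.19 -1.    0.05 -2.66] 142.3 50.8
176.0 0.035 [ 0.75  1.17 -0.59  2.16 -1.    0.05 -2.66] 139.1 50.6
-4.0 0.120 [-0.07  0.7  -0.14  2.16  0.3   0.3  -2.1 ] 0.0 0.0
-4.0 0.103 [-0.08  0.73 -0.11  2.17  0.31  0.25 -2.11] 0.0 0.0
-4.0 0.086 [-0.09  0.77 -0.09  2.18  0.32  0.21 -2.11] 0.0 0.0
-4.0 0.069 [-0.11  0.81 -0.07  2.18  0.32  0.16 -2.12] 0.0 0.0
-4.0 0.052 [-0.12  0.84 -0.05  2.19  0.33  0.12 -2.12] 0.0 0.0
-4.0 0.035 [-0.13  0.88 -0.03  2.19  0.33  0.07 -2.12] 0.0 0.0
176.0 0.120 [ 0.84  0.92 -0.57  2.28 -1.    0.05 -2.66] 142.3 46.3
176.0 0.103 [ 0.83  0.96 -0.56  2.27 -1.    0.05 -2.66] 139.1 46.1
176.0 0.086 [ 0.82  0.99 -0.55  2.25 -1.    0.05 -2.66] 136.0 45.9
176.0 0.069 [ 0.81  1.03 -0.54  2.23 -1.    0.05 -2.66] 133.0 45.7
176.0 0.052 [ 0.81  1.06 -0.54  2.21 -1.    0.05 -2.66] 130.0 45.5
176.0 0.035 [ 0.8   1.1  -0.53  2.19 -1.    0.05 -2.66] 127.1 45.3
```

{"name": "move_arm", "arguments": {"turn": [[0, 0, -0.0004], [0, 0, -0.0004], [0, 0, -0.0004], [0, 0, -0.0004], [0, 0, -0.0004], [0, 0, -0.0004], [0, 0, -0.0004], [0, 0, -0.0004], [0, 0, -0.0004], [0, 0, -0.0004]], "dp": [[0, -0.94, 0], [0, -0.94, 0], [0, -0.94, 0], [0, -0.94, 0], [0, -0.94, 0], [0, -0.94, 0], [0, -0.94, 0], [0.01, -0.95, 0], [0.02, -0.94, 0], [0.02, -0.94, 0]], "jaw": [1, 1, 1, 1, 1, 1, 1, 1, 1, 1]}}

```text
clock: 30.05
tool_pos: [0.4469, -0.0468, 0.1354]
eef_rot: [0.999, -0.041, -0.001, 0.0]
contact_force: [0.4, 0.3, -0.2]
opening: 0.231
```

{"name": "move_arm", "arguments": {"turn": [[0, 0, -0.0004], [0, 0, -0.0004], [0, 0, -0.0004], [0, 0, -0.0004], [0, 0, -0.0004], [0, 0, 0], [0, 0, 0], [0, 0, 0]], "dp": [[0.02, -0.94, 0.1], [0.03, -0.94, 0.1], [0.02, -0.94, 0.1], [0.03, -0.94, 0.2], [0.03, -0.94, 0.2], [0.03, -0.94, 0.2], [0, 0, 0], [0, 0, 0]], "jaw": [1, 1, 1, 1, 1, 1, 1, 1]}}

```text
clock: 30.72
tool_pos: [0.4616, 0.0936, 0.1128]
eef_rot: [0.999, -0.033, -0.001, 0.0]
contact_force: [-0.3, 0.3, 0.2]
opening: 0.219
```

```bash
python3 plan.py .4646 .0915 .05 -3.97;python3 look.py w16
```

```text
t 30.72 pos [0.4616 0.0936 0.1128] yaw -3.78 zdown [-1.3e-03 -4.0e-04 -1.0e+00] open 0.219 F [-0.3  0.3  0.2]
TILT fix total turn units [0.0001 0.0002 0.    ]
dp [[0.04, 0.02, 0.84], [0.04, 0.03, 0.83], [0.04, 0.02, 0.84]] turnz 0.0002 n 3
q [-0.209  0.722 -0.143  2.13   0.313  0.31  -2.252]
```

View pics/w16.png

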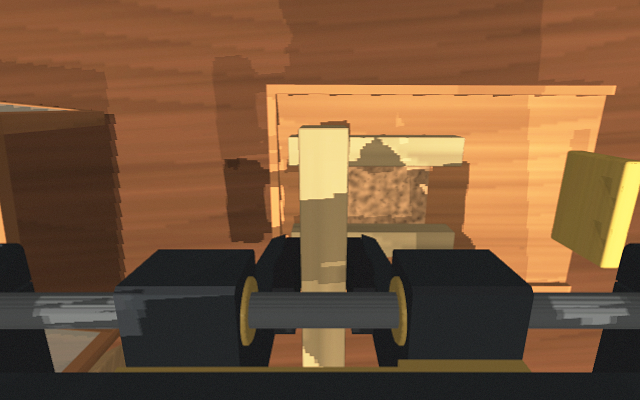

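{"name": "move_arm", "arguments": {"turn": [[0, 0, 0.0002], [0, 0, 0.0002], [0, 0, 0.0002], [0, 0, 0], [0, 0, 0], [0, 0, 0], [0, 0, 0]], "dp": [[0.04, 0.02, 0.6], [0.04, 0.03, 0.6], [0.04, 0.02, 0.6], [0, 0, 0.5], [0, 0, 0.35], [0, 0, 0], [0, 0, 0]], "jaw": [1, 1, 1, 1, 1, 1, 1]}}

```text
clock: 31.35
tool_pos: [0.4651, 0.0894, 0.0475]
eef_rot: [0.999, -0.037, -0.0, 0.0]
contact_force: [0.2, 0.4, -0.0]
opening: 0.22
```

```bash
python3 plan.py .4646 .0915 .036 -3.97
```

```text
t 31.35 pos [0.4651 0.0894 0.0475] yaw -4.26 zdown [-2.e-04 -1.e-03 -1.e+00] open 0.220 F [ 0.2  0.4 -0. ]
TILT fix total turn units [0.0002 0.     0.    ]
dp [[-0.03, -0.08, 0.46]] turnz -0.0008 n 1
q [-0.249  0.856 -0.064  2.15   0.346  0.145 -2.278]
```

{"name": "move_arm", "arguments": {"turn": [[0, 0, -0.0008], [0, 0, 0], [0, 0, 0], [0, 0, 0], [0, 0, 0]], "dp": [[-0.02, -0.08, 0.16], [0, 0, 0.16], [0, 0, 0.12], [0, 0, 0], [0, 0, 0]], "jaw": [1, 1, 1, 1, 1]}}

```text
clock: 31.77
tool_pos: [0.4652, 0.0924, 0.0367]
eef_rot: [0.999, -0.034, 0.001, 0.0]
contact_force: [0.2, 1.2, -0.8]
opening: 0.221
```

```bash
python3 plan.py .4646 .0915 .0355 -3.97
```

```text
t 31.77 pos [0.4652 0.0924 0.0367] yaw -3.90 zdown [ 1.1e-03 -1.0e-04 -1.0e+00] open 0.221 F [ 0.2  1.2 -0.8]
TILT fix total turn units [-0.     -0.0002 -0.    ]
dp [[-0.02, 0.04, 0.05]] turnz 0.0002 n 1
q [-0.262  0.879 -0.052  2.151  0.35   0.118 -2.282]
```

{"name": "move_arm", "arguments": {"turn": [[0, 0, 0], [0, 0, 0], [0, 0, 0], [0, 0, 0], [0, 0, 0], [0, 0, 0], [0, 0, 0], [0, 0, 0], [0, 0, 0], [0, 0, 0]], "dp": [[-0.02, 0.03, 0.04], [0, 0, 0.01], [0, 0, 0], [0, 0, 0], [0, 0, 0], [0, 0, -0.3], [0, 0, -0.6], [0, 0, -1], [0, 0, -1], [0, 0, -0.5]], "jaw": [1, 1, 0.6, 0.3, 0.2, 0.2, 0.2, 0.2, 0.2, 0.2]}}

```text
clock: 32.6
tool_pos: [0.4652, 0.0917, 0.1231]
eef_rot: [0.999, -0.034, 0.002, -0.0]
contact_force: [0.8, 0.0, -0.3]
opening: 0.399
```

```bash
python3 plan.py .4245 -.3586 .12 -4.7; python3 look.py w17
```

```text
t 32.60 pos [0.4652 0.0917 0.1231] yaw -3.91 zdown [ 3.8e-03  6.0e-04 -1.0e+00] open 0.399 F [ 0.8  0.  -0.3]
TILT fix total turn units [-0.0001 -0.0006  0.    ]
dp [[-0.02, 0.95, 0.01], [-0.02, 0.95, 0], [-0.02, 0.96, 0.01], [-0.02, 0.95, 0.01], [-0.02, 0.95, 0], [-0.01, 0.95, 0.01], [-0.02, 0.95, 0.01], [-0.02, 0.95, 0], [-0.01, 0.96, 0.01], [-0.02, 0.95, 0.01]] turnz 0.0001 n 10
dp [[-0.01, 0.95, 0], [-0.01, 0.95, 0.01], [-0.02, 0.95, 0.01], [-0.01, 0.96, 0], [-0.01, 0.95, 0.01], [-0.01, 0.95, 0], [-0.01, 0.95, 0.01], [-0.01, 0.95, 0.01], [-0.01, 0.96, 0]] turnz 0.0001 n 9
q [-0.193  0.703 -0.159  2.12   0.315  0.337 -2.252]
```

View pics/w17.png

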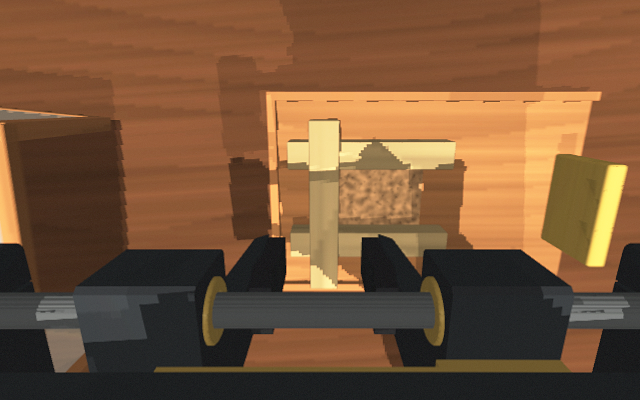

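Stick placed well. To stick E.

{"name": "move_arm", "arguments": {"turn": [[0, 0, 0], [0, 0, 0], [0, 0, 0], [0, 0, 0], [0, 0, 0], [0, 0, 0], [0, 0, 0], [0, 0, 0], [0, 0, 0], [0, 0, 0]], "dp": [[-0.02, 0.95, 0], [-0.02, 0.95, 0], [-0.02, 0.95, 0], [-0.02, 0.95, 0], [-0.02, 0.95, 0], [-0.02, 0.95, 0], [-0.02, 0.95, 0], [-0.02, 0.95, 0], [-0.02, 0.95, 0], [-0.02, 0.95, 0]], "jaw": [0.2, 0, -0.1, -0.1, -0.1, -0.1, -0.1, -0.1, -0.1, -0.1]}}

```text
clock: 33.48
tool_pos: [0.4429, -0.1461, 0.1202]
eef_rot: [0.999, -0.034, 0.0, -0.0]
contact_force: [0.3, -0.4, -0.1]
opening: 0.551
```

{"name": "move_arm", "arguments": {"turn": [[0, 0, 0.0002], [0, 0, 0.0002], [0, 0, 0.0002], [0, 0, 0.0002], [0, 0, 0.0002], [0, 0, 0.0002], [0, 0, 0.0002], [0, 0, 0.0002], [0, 0, 0.0002], [0, 0, 0]], "dp": [[-0.01, 0.95, 0], [-0.01, 0.95, 0], [-0.01, 0.95, 0.1], [-0.01, 0.95, 0.2], [-0.01, 0.95, 0.2], [-0.01, 0.95, 0.2], [-0.01, 0.95, 0.3], [-0.01, 0.95, 0.3], [-0.01, 0.95, 0.2], [0, 0, 0]], "jaw": [-0.1, -0.1, -0.1, -0.1, -0.1, -0.1, -0.1, -0.1, -0.1, -0.1]}}

```text
clock: 34.32
tool_pos: [0.4228, -0.3638, 0.0814]
eef_rot: [0.999, -0.044, -0.001, 0.002]
contact_force: [1.4, -0.5, -0.3]
opening: 0.55
```

{"name": "move_arm", "arguments": {"turn": [[0, 0, 0], [0, 0, 0]], "dp": [[0, 0, 0], [0, 0, 0]], "jaw": [-0.1, -0.1]}}

```text
clock: 34.48
tool_pos: [0.4255, -0.3569, 0.0827]
eef_rot: [0.999, -0.039, 0.0, -0.001]
contact_force: [-0.6, 1.2, 0.1]
opening: 0.551
```

```bash
python3 plan.py .4245 -.3586 .006 -4.7; python3 look.py w18 .4245 -.3586 .02 -4.7
```

```text
t 34.48 pos [ 0.4255 -0.3569  0.0827] yaw -4.52 zdown [ 0.001   0.0012 -1.    ] open 0.551 F [-0.6  1.2  0.1]
TILT fix total turn units [-0.0002 -0.0001  0.    ]
dp [[-0.01, 0.02, 0.77], [-0.01, 0.02, 0.76], [-0.01, 0.01, 0.77], [-0.01, 0.02, 0.77]] turnz 0.0001 n 4
q [ 0.803  0.847 -0.318  1.891  0.522  0.485 -1.532]
[[325.4 296.7]
 [325.9 215.2]
 [326.4 121.1]]
```

View pics/w18.png

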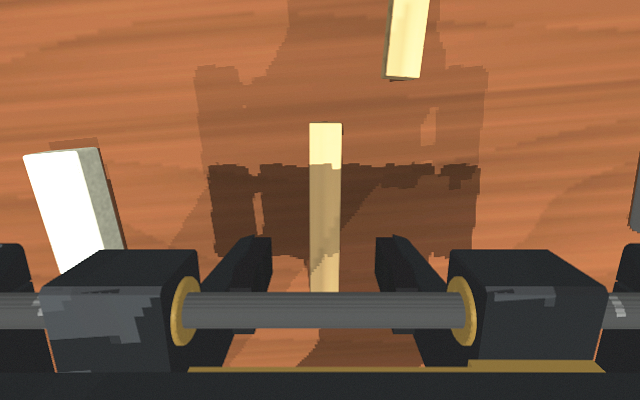

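{"name": "move_arm", "arguments": {"turn": [[0, 0, 0], [0, 0, 0], [0, 0, 0], [0, 0, 0], [0, 0, 0], [0, 0, 0], [0, 0, 0], [0, 0, 0], [0, 0, 0], [0, 0, 0]], "dp": [[-0.06, 0.05, 0.6], [0, 0, 0.8], [0, 0, 0.8], [0, 0, 0.6], [0, 0, 0.2], [0, 0, 0.04], [0, 0, 0], [0, 0, 0], [0, 0, 0], [0, 0, 0]], "jaw": [-0.1, -0.1, -0.1, -0.1, -0.1, 0, 0.5, 1, 1, 1]}}

```text
clock: 35.37
tool_pos: [0.4246, -0.3594, 0.0077]
eef_rot: [0.999, -0.04, 0.001, 0.0]
contact_force: [-0.1, -1.2, 3.1]
opening: 0.223
```

```bash
python3 plan.py
```

```text
t 35.37 pos [ 0.4246 -0.3594  0.0077] yaw -4.56 zdown [ 2.5e-03 -8.0e-04 -1.0e+00] open 0.223 F [-0.1 -1.2  3.1]
q [ 0.749  0.971 -0.218  1.905  0.588  0.327 -1.589]
```

{"name": "move_arm", "arguments": {"turn": [[0, 0, 0], [0, 0, 0], [0, 0, 0], [0, 0, 0], [0, 0, 0], [0, 0, 0], [0, 0, 0], [0, 0, 0]], "dp": [[0, 0, -0.3], [0, 0, -1], [0, 0, -1], [0, 0, -1], [0, 0, -1], [0, 0, -0.8], [0, 0, 0], [0, 0, 0]], "jaw": [1, 1, 1, 1, 1, 1, 1, 1]}}

```text
clock: 36.03
tool_pos: [0.4243, -0.3597, 0.1358]
eef_rot: [0.999, -0.04, 0.002, 0.001]
contact_force: [-0.7, 0.4, 0.0]
opening: 0.224
```

```bash
python3 plan.py .4598 .0237 .12 -3.97; python3 look.py w19; python3 chk.py .4598 .0237 .035 .12 -4
```

```text
t 36.03 pos [ 0.4243 -0.3597  0.1358] yaw -4.58 zdown [ 0.0034 -0.0018 -1.    ] open 0.224 F [-0.7  0.4  0. ]
TILT fix total turn units [ 0.0002 -0.0006 -0.    ]
dp [[0.01, -0.96, 0.04], [0.01, -0.96, 0.04], [0.02, -0.97, 0.04], [0.01, -0.96, 0.04], [0.02, -0.96, 0.04], [0.01, -0.96, 0.04], [0.02, -0.97, 0.04], [0.01, -0.96, 0.04], [0.02, -0.96, 0.04], [0.02, -0.96, 0.04]] turnz -0.0001 n 10
dp [[0.02, -0.97, 0.04], [0.02, -0.96, 0.03], [0.01, -0.96, 0.04], [0.03, -0.96, 0.04], [0.02, -0.97, 0.04], [0.02, -0.96, 0.04]] turnz -0.0001 n 6
q [ 0.846  0.766 -0.382  1.865  0.476  0.598 -1.488]
-4.0 0.120 [-0.07  0.7  -0.14  2.16  0.3   0.3  -2.1 ] 0.0 0.0
-4.0 0.103 [-0.08  0.73 -0.11  2.17  0.31  0.25 -2.11] 0.0 0.0
-4.0 0.086 [-0.09  0.77 -0.09  2.18  0.32  0.21 -2.11] 0.0 0.0
-4.0 0.069 [-0.11  0.81 -0.07  2.18  0.32  0.16 -2.12] 0.0 0.0
-4.0 0.052 [-0.12  0.84 -0.05  2.19  0.33  0.12 -2.12] 0.0 0.0
-4.0 0.035 [-0.13  0.88 -0.03  2.19  0.33  0.07 -2.12] 0.0 0.0
```

View pics/w19.png

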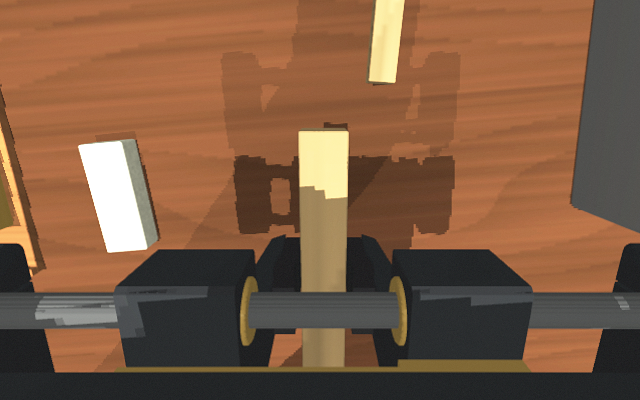

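{"name": "move_arm", "arguments": {"turn": [[0, 0, 0], [0, 0, 0], [0, 0, 0], [0, 0, 0], [0, 0, 0], [0, 0, 0], [0, 0, 0], [0, 0, 0], [0, 0, 0], [0, 0, 0]], "dp": [[0.02, -0.96, 0], [0.02, -0.96, 0], [0.02, -0.96, 0], [0.02, -0.96, 0], [0.02, -0.96, 0], [0.02, -0.96, 0], [0.02, -0.96, 0], [0.02, -0.96, 0], [0.02, -0.96, 0], [0.02, -0.96, 0]], "jaw": [1, 1, 1, 1, 1, 1, 1, 1, 1, 1]}}

```text
clock: 36.92
tool_pos: [0.4469, -0.119, 0.1333]
eef_rot: [0.999, -0.04, -0.001, -0.0]
contact_force: [1.1, -0.1, -1.1]
opening: 0.224
```

{"name": "move_arm", "arguments": {"turn": [[0, 0, -0.0002], [0, 0, -0.0002], [0, 0, -0.0002], [0, 0, -0.0002], [0, 0, 0], [0, 0, 0], [0, 0, 0], [0, 0, 0]], "dp": [[0.02, -0.96, 0.1], [0.02, -0.96, 0.1], [0.02, -0.96, 0.1], [0.02, -0.96, 0.1], [0.02, -0.96, 0.2], [0.02, -0.96, 0.2], [0, 0, 0], [0, 0, 0]], "jaw": [1, 1, 1, 1, 1, 1, 1, 1]}}

```text
clock: 37.58
tool_pos: [0.4611, 0.0245, 0.1133]
eef_rot: [0.999, -0.035, -0.001, 0.0]
contact_force: [-0.6, -0.8, -0.4]
opening: 0.221
```

```bash
python3 plan.py .4612 .0236 .05 -3.97; python3 look.py w20
```

```text
t 37.58 pos [0.4611 0.0245 0.1133] yaw -4.06 zdown [-0.0015 -0.     -1.    ] open 0.221 F [-0.6 -0.8 -0.4]
TILT fix total turn units [0.     0.0002 0.    ]
dp [[0, 0.01, 0.84], [0.01, 0.01, 0.85], [0, 0.02, 0.84]] turnz -0.0001 n 3
q [-0.042  0.716 -0.177  2.156  0.399  0.302 -2.201]
```

View pics/w20.png

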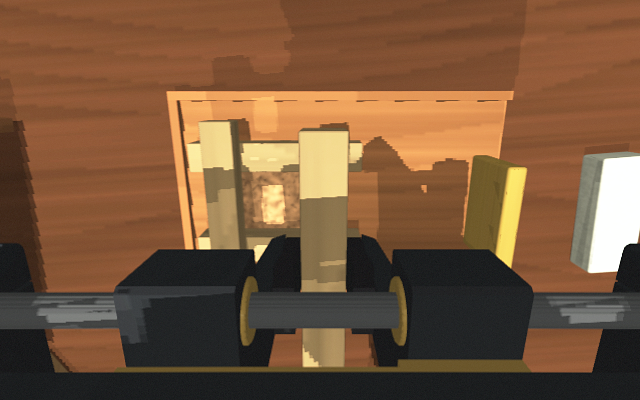

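{"name": "move_arm", "arguments": {"turn": [[0, 0, 0], [0, 0, 0], [0, 0, 0], [0, 0, 0], [0, 0, 0], [0, 0, 0], [0, 0, 0]], "dp": [[0, 0.04, 0.6], [0, 0, 0.6], [0, 0, 0.6], [0, 0, 0.5], [0, 0, 0.35], [0, 0, 0], [0, 0, 0]], "jaw": [1, 1, 1, 1, 1, 1, 1]}}

```text
clock: 38.22
tool_pos: [0.4615, 0.0212, 0.0479]
eef_rot: [0.999, -0.038, -0.0, 0.0]
contact_force: [0.1, 0.7, 0.1]
opening: 0.222
```

```bash
python3 plan.py .4612 .0236 .036 -3.97
```

```text
t 38.22 pos [0.4615 0.0212 0.0479] yaw -4.34 zdown [-1.e-04 -8.e-04 -1.e+00] open 0.222 F [0.1 0.7 0.1]
TILT fix total turn units [0.0001 0.     0.    ]
dp [[-0.02, -0.1, 0.48]] turnz -0.001 n 1
q [-0.106  0.852 -0.066  2.184  0.445  0.118 -2.238]
```

{"name": "move_arm", "arguments": {"turn": [[0, 0, -0.001], [0, 0, 0], [0, 0, 0], [0, 0, 0], [0, 0, 0]], "dp": [[-0.01, -0.1, 0.16], [0, 0, 0.16], [0, 0, 0.14], [0, 0, 0], [0, 0, 0]], "jaw": [1, 1, 1, 1, 1]}}

```text
clock: 38.63
tool_pos: [0.4619, 0.0247, 0.0366]
eef_rot: [0.999, -0.034, 0.001, 0.0]
contact_force: [-0.0, -0.8, -0.5]
opening: 0.223
```

```bash
python3 plan.py .4612 .0236 .036 -3.97
```

```text
t 38.63 pos [0.4619 0.0247 0.0366] yaw -3.89 zdown [ 1.e-03 -1.e-04 -1.e+00] open 0.223 F [-0.  -0.8 -0.5]
TILT fix total turn units [ 0.     -0.0002  0.    ]
dp [[-0.02, 0.04, 0.03]] turnz 0.0002 n 1
q [-0.123  0.877 -0.049  2.186  0.453  0.087 -2.245]
```

{"name": "move_arm", "arguments": {"turn": [[0, 0, 0], [0, 0, 0], [0, 0, 0], [0, 0, 0], [0, 0, 0], [0, 0, 0], [0, 0, 0], [0, 0, 0], [0, 0, 0], [0, 0, 0]], "dp": [[-0.02, 0.03, 0.03], [0, 0, 0], [0, 0, 0], [0, 0, 0], [0, 0, 0], [0, 0, -0.3], [0, 0, -0.6], [0, 0, -1], [0, 0, -1], [0, 0, -0.5]], "jaw": [1, 1, 0.6, 0.3, 0.2, 0.2, 0.2, 0.2, 0.2, 0.2]}}

```text
clock: 39.47
tool_pos: [0.4619, 0.0239, 0.1236]
eef_rot: [0.999, -0.034, 0.002, -0.0]
contact_force: [-0.1, -0.7, 0.5]
opening: 0.398
```

```bash
python3 plan.py .5665 -.4181 .12 -8.1; python3 look.py w21
```

```text
t 39.47 pos [0.4619 0.0239 0.1236] yaw -3.91 zdown [ 3.8e-03  1.0e-04 -1.0e+00] open 0.398 F [-0.1 -0.7  0.5]
TILT fix total turn units [-0.0001 -0.0006 -0.    ]
dp [[0.3, 0.96, 0.01], [0.3, 0.97, 0.01], [0.31, 0.96, 0], [0.31, 0.96, 0.01], [0.31, 0.96, 0.01], [0.32, 0.96, 0.01], [0.33, 0.95, 0.01], [0.32, 0.96, 0], [0.33, 0.95, 0.01], [0.34, 0.95, 0.01]] turnz 0.0006 n 10
dp [[0.33, 0.95, 0.01], [0.35, 0.95, 0.01], [0.34, 0.95, 0], [0.35, 0.95, 0.01], [0.35, 0.94, 0.01], [0.36, 0.95, 0.01], [0.36, 0.94, 0.01], [0.37, 0.94, 0]] turnz 0.0006 n 8
q [-0.027  0.696 -0.198  2.151  0.408  0.326 -2.207]
```

View pics/w21.png

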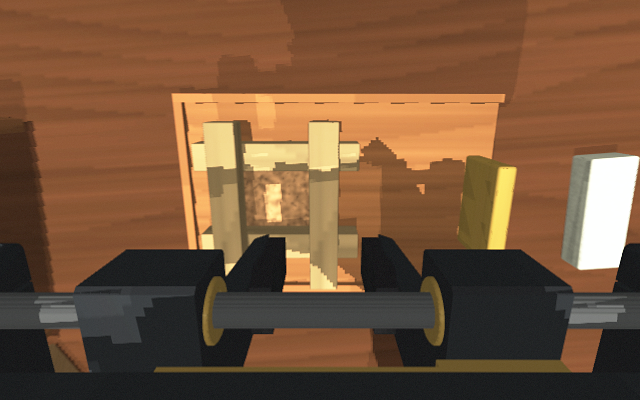

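Second layer looks right. Now stick C.

{"name": "move_arm", "arguments": {"turn": [[0, 0, 0.0006], [0, 0, 0.0006], [0, 0, 0.0006], [0, 0, 0.0006], [0, 0, 0.0006], [0, 0, 0.0006], [0, 0, 0.0006], [0, 0, 0.0006], [0, 0, 0.0006], [0, 0, 0.0006]], "dp": [[0.3, 0.96, 0], [0.3, 0.96, 0], [0.3, 0.96, 0], [0.31, 0.96, 0], [0.31, 0.96, 0], [0.32, 0.96, 0], [0.32, 0.96, 0], [0.32, 0.96, 0], [0.33, 0.95, 0], [0.33, 0.95, 0]], "jaw": [0.2, 0, -0.1, -0.1, -0.1, -0.1, -0.1, -0.1, -0.1, -0.1]}}

```text
clock: 40.35
tool_pos: [0.5187, -0.2227, 0.1207]
eef_rot: [0.999, -0.053, 0.0, -0.0]
contact_force: [0.3, 0.1, 0.2]
opening: 0.549
```

{"name": "move_arm", "arguments": {"turn": [[0, 0, 0.0006], [0, 0, 0.0006], [0, 0, 0.0006], [0, 0, 0.0006], [0, 0, 0.0006], [0, 0, 0.0006], [0, 0, 0.0006], [0, 0, 0.0006], [0, 0, 0], [0, 0, 0]], "dp": [[0.34, 0.95, 0], [0.34, 0.95, 0], [0.34, 0.95, 0.1], [0.35, 0.95, 0.2], [0.35, 0.95, 0.2], [0.36, 0.95, 0.3], [0.36, 0.95, 0.3], [0.36, 0.95, 0.3], [0, 0, 0], [0, 0, 0]], "jaw": [-0.1, -0.1, -0.1, -0.1, -0.1, -0.1, -0.1, -0.1, -0.1, -0.1]}}

```text
clock: 41.18
tool_pos: [0.5647, -0.4197, 0.0845]
eef_rot: [0.998, -0.069, -0.0, -0.0]
contact_force: [-0.3, -0.0, -0.4]
opening: 0.544
```

```bash
python3 plan.py .567 -.4181 .006 -8.1; python3 look.py w22 .567 -.4181 .02 -8.1
```

```text
t 41.18 pos [ 0.5647 -0.4197  0.0845] yaw -7.95 zdown [-9.e-04  1.e-04 -1.e+00] open 0.544 F [-0.3 -0.  -0.4]
TILT fix total turn units [-0.      0.0002  0.    ]
dp [[0.02, -0.02, 0.79], [0.02, -0.02, 0.78], [0.02, -0.02, 0.79], [0.02, -0.02, 0.78]] turnz 0.0001 n 4
q [ 0.755  0.997 -0.378  1.401  0.436  0.827 -1.472]
[[320.1 291.2]
 [320.2 209.8]
 [320.2 115.7]]
```

View pics/w22.png

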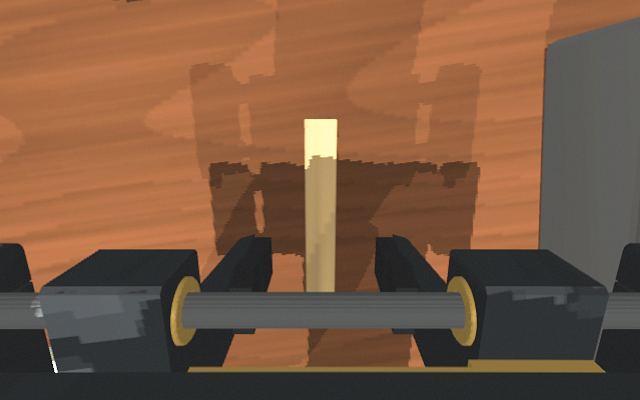

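{"name": "move_arm", "arguments": {"turn": [[0, 0, 0], [0, 0, 0], [0, 0, 0], [0, 0, 0], [0, 0, 0], [0, 0, 0], [0, 0, 0], [0, 0, 0], [0, 0, 0], [0, 0, 0]], "dp": [[0.02, -0.02, 0.6], [0, 0, 0.8], [0, 0, 0.8], [0, 0, 0.6], [0, 0, 0.25], [0, 0, 0.05], [0, 0, 0], [0, 0, 0], [0, 0, 0], [0, 0, 0]], "jaw": [-0.1, -0.1, -0.1, -0.1, -0.1, 0, 0.5, 1, 1, 1]}}

```text
clock: 42.07
tool_pos: [0.5675, -0.4184, 0.0097]
eef_rot: [0.998, -0.068, 0.001, 0.0]
contact_force: [-0.3, -0.4, 4.2]
opening: 0.221
```

```bash
python3 plan.py
```

```text
t 42.07 pos [ 0.5675 -0.4184  0.0097] yaw -7.80 zdown [ 0.0028 -0.001  -1.    ] open 0.221 F [-0.3 -0.4  4.2]
q [ 0.736  1.097 -0.344  1.412  0.475  0.713 -1.504]
```

{"name": "move_arm", "arguments": {"turn": [[0, 0, 0], [0, 0, 0], [0, 0, 0], [0, 0, 0], [0, 0, 0], [0, 0, 0], [0, 0, 0], [0, 0, 0]], "dp": [[0, 0, -0.3], [0, 0, -1], [0, 0, -1], [0, 0, -1], [0, 0, -1], [0, 0, -1], [0, 0, -0.6], [0, 0, 0]], "jaw": [1, 1, 1, 1, 1, 1, 1, 1]}}

```text
clock: 42.73
tool_pos: [0.5691, -0.4192, 0.1613]
eef_rot: [0.998, -0.068, 0.004, 0.002]
contact_force: [-0.6, -0.6, 0.1]
opening: 0.221
```

```bash
python3 plan.py .496 -.02 .15 86; python3 look.py w23
```

```text
t 42.73 pos [ 0.5691 -0.4192  0.1613] yaw -7.82 zdown [ 0.0086 -0.0043 -1.    ] open 0.221 F [-0.6 -0.6  0.1]
TILT fix total turn units [ 0.0005 -0.0014  0.    ]
dp [[-0.32, -0.96, 0.03], [-0.21, -0.99, 0.03], [-0.12, -1, 0.02], [-0.01, -1, 0.03], [0.1, -1, 0.03], [0.2, -1, 0.03], [0.3, -1, 0.03], [0.39, -0.94, 0.03], [0.49, -0.89, 0.02], [0.58, -0.83, 0.03]] turnz -0.0163 n 10
dp [[0.65, -0.77, 0.03], [0.74, -0.7, 0.03], [0.8, -0.63, 0.03], [0.86, -0.53, 0.03], [0.91, -0.45, 0.02], [0.95, -0.35, 0.03]] turnz -0.0163 n 6
q [ 0.765  0.906 -0.411  1.359  0.397  0.948 -1.442]
```

View pics/w23.png

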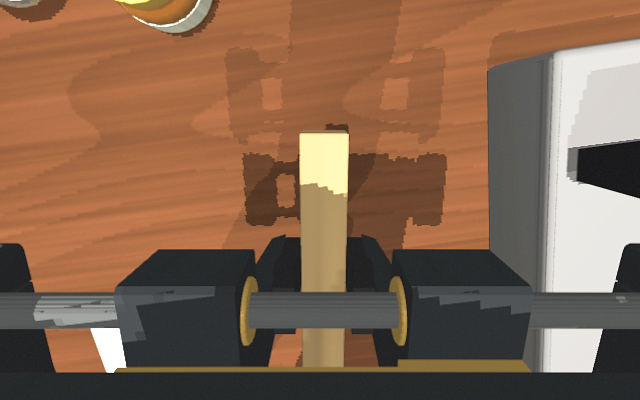

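{"name": "move_arm", "arguments": {"turn": [[0, -0.0007, -0.0163], [0, -0.0007, -0.0163], [0, 0, -0.0163], [0, 0, -0.0163], [0, 0, -0.0163], [0, 0, -0.0163], [0, 0, -0.0163], [0, 0, -0.0163], [0, 0, -0.0163], [0, 0, -0.0163]], "dp": [[-0.32, -0.96, 0], [-0.21, -0.99, 0], [-0.12, -1, 0], [-0.01, -1, 0], [0.1, -1, 0], [0.2, -1, 0], [0.3, -1, 0], [0.39, -0.94, 0], [0.49, -0.89, 0], [0.58, -0.83, 0]], "jaw": [1, 1, 1, 1, 1, 1, 1, 1, 1, 1]}}

```text
clock: 43.62
tool_pos: [0.5193, -0.1672, 0.1552]
eef_rot: [0.902, 0.432, -0.004, -0.003]
contact_force: [0.6, 0.0, 0.1]
opening: 0.223
```

{"name": "move_arm", "arguments": {"turn": [[0, 0, -0.0163], [0, 0, -0.0163], [0, 0, -0.0163], [0, 0, -0.0163], [0, 0, -0.0163], [0, 0, -0.0163], [0, 0, 0], [0, 0, 0], [0, 0, 0]], "dp": [[0.65, -0.77, 0], [0.74, -0.7, 0], [0.8, -0.63, 0], [0.86, -0.53, 0], [0.91, -0.45, 0], [0.95, -0.35, 0], [0.6, 0, 0], [0, 0, 0], [0, 0, 0]], "jaw": [1, 1, 1, 1, 1, 1, 1, 1, 1]}}

```text
clock: 44.37
tool_pos: [0.4935, -0.0039, 0.1559]
eef_rot: [0.73, 0.683, -0.003, -0.003]
contact_force: [0.0, -0.3, -1.0]
opening: 0.222
```

```bash
python3 plan.py .4962 .0570 .09 86; python3 look.py w24; python3 - <<'E'
from h import *
from plant import r
d=r.snapshot("wrist")
fs={'tool_pos':[0,0,0],'eef_rot':[0,0,0,1]}
print(unproj(d,[(323,132)],-.0103,fs))
E
```

```text
t 44.37 pos [ 0.4935 -0.0039  0.1559] yaw 86.17 zdown [-0.0094  0.     -1.    ] open 0.222 F [ 0.  -0.3 -1. ]
TILT fix total turn units [-0.0015  0.0001 -0.    ]
dp [[0.81, -0.02, 0.88], [0.81, -0.02, 0.88], [0.82, -0.02, 0.88]] turnz 0.0002 n 3
q [ 0.371  0.756 -0.76   2.011  0.803  0.714 -0.97 ]
[[ 0.05761467  0.000421   -0.0103    ]]
```

View pics/w24.png

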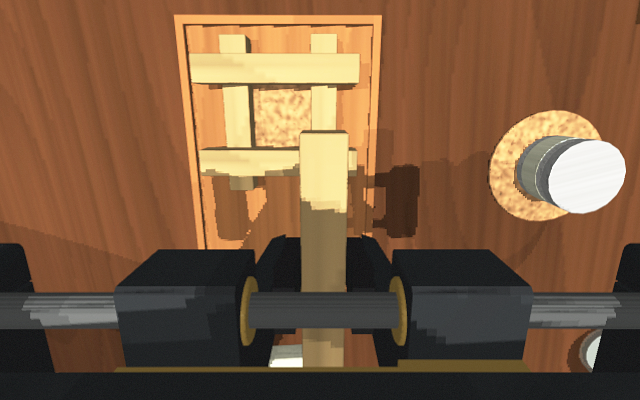

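{"name": "move_arm", "arguments": {"turn": [[-0.0008, 0, 0], [-0.0007, 0, 0], [0, 0, 0.0002], [0, 0, 0], [0, 0, 0], [0, 0, 0]], "dp": [[0.81, -0.03, 0.4], [0.82, -0.03, 0.6], [0.82, -0.02, 0.7], [0, 0, 0.9], [0, 0, 0], [0, 0, 0]], "jaw": [1, 1, 1, 1, 1, 1]}}

```text
clock: 44.97
tool_pos: [0.4955, 0.0553, 0.0908]
eef_rot: [0.732, 0.682, -0.001, 0.001]
contact_force: [-0.9, -0.1, -0.8]
opening: 0.223
```

```bash
python3 plan.py .4963 .0577 .0585 86
```

```text
t 44.97 pos [0.4955 0.0553 0.0908] yaw 85.92 zdown [-0.0011 -0.0027 -1.    ] open 0.223 F [-0.9 -0.1 -0.8]
TILT fix total turn units [-0.0001  0.0004 -0.    ]
dp [[0.05, 0.01, 0.65], [0.05, 0.01, 0.64]] turnz -0.0001 n 2
q [ 0.171  0.849 -0.628  2.046  0.959  0.572 -1.224]
```

{"name": "move_arm", "arguments": {"turn": [[0, 0.0003, 0], [0, 0, 0], [0, 0, 0], [0, 0, 0], [0, 0, 0], [0, 0, 0]], "dp": [[0.05, 0.02, 0.4], [0.03, 0.01, 0.4], [0, 0, 0.3], [0, 0, 0.15], [0, 0, 0], [0, 0, 0]], "jaw": [1, 1, 1, 1, 1, 1]}}

```text
clock: 45.47
tool_pos: [0.4973, 0.0589, 0.0606]
eef_rot: [0.731, 0.682, 0.001, 0.0]
contact_force: [0.2, -0.3, 0.0]
opening: 0.22
```

```bash
python3 plan.py .4963 .0577 .0582 86
```

```text
t 45.47 pos [0.4973 0.0589 0.0606] yaw 85.99 zdown [ 0.0021  0.0014 -1.    ] open 0.220 F [ 0.2 -0.3  0. ]
TILT fix total turn units [ 0.0003 -0.0002 -0.    ]
dp [[-0.05, -0.04, 0.09]] turnz -0.0 n 1
q [ 0.131  0.896 -0.568  2.055  1.042  0.507 -1.299]
```

{"name": "move_arm", "arguments": {"turn": [[0.0003, -0.0002, 0], [0, 0, 0], [0, 0, 0], [0, 0, 0]], "dp": [[-0.05, -0.03, 0.04], [0, 0, 0.03], [0, 0, 0.02], [0, 0, 0]], "jaw": [1, 1, 1, 1]}}

```text
clock: 45.8
tool_pos: [0.4965, 0.058, 0.0583]
eef_rot: [0.731, 0.682, 0.0, -0.0]
contact_force: [-0.1, -0.4, 0.2]
opening: 0.225
```

```bash
python3 plan.py .4963 .0577 .0582 86
```

```text
t 45.80 pos [0.4965 0.058  0.0583] yaw 86.02 zdown [ 2.e-04  5.e-04 -1.e+00] open 0.225 F [-0.1 -0.4  0.2]
TILT fix total turn units [ 0.     -0.0001 -0.    ]
dp [[-0.01, -0.01, 0]] turnz 0.0001 n 1
q [ 0.129  0.899 -0.564  2.056  1.047  0.504 -1.303]
```

{"name": "move_arm", "arguments": {"turn": [[0, 0, 0], [0, 0, 0], [0, 0, 0], [0, 0, 0], [0, 0, 0], [0, 0, 0], [0, 0, 0], [0, 0, 0], [0, 0, 0], [0, 0, 0]], "dp": [[0, 0, 0.02], [0, 0, 0], [0, 0, 0], [0, 0, 0], [0, 0, 0], [0, 0, -0.3], [0, 0, -0.6], [0, 0, -0.9], [0, 0, -0.7], [0, 0, 0]], "jaw": [1, 1, 0.6, 0.3, 0.2, 0.2, 0.2, 0.2, 0.2, 0.2]}}

```text
clock: 46.63
tool_pos: [0.498, 0.0589, 0.1233]
eef_rot: [0.731, 0.682, 0.003, 0.001]
contact_force: [0.2, 0.1, 0.5]
opening: 0.396
```

```bash
python3 plan.py .4518 -.091 .12 86; python3 look.py w25; python3 - <<'E'
from h import *
from plant import r
d=r.snapshot("side"); crop(d["frame"],240,80,420,240,4,"pics/s4.png")
E
```

```text
t 46.63 pos [0.498  0.0589 0.1233] yaw 86.02 zdown [ 0.0049  0.0022 -1.    ] open 0.396 F [0.2 0.1 0.5]
TILT fix total turn units [ 0.0008 -0.0004  0.    ]
dp [[-0.87, -0.2, 0.02], [-0.88, -0.21, 0.02], [-0.87, -0.2, 0.02], [-0.87, -0.21, 0.01], [-0.87, -0.2, 0.02], [-0.88, -0.2, 0.02], [-0.87, -0.21, 0.02]] turnz 0.0 n 7
q [ 0.204  0.802 -0.689  2.026  0.881  0.633 -1.158]
```

View pics/w25.png

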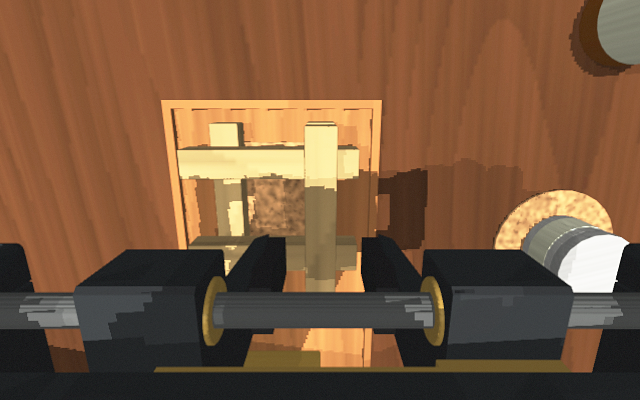

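View pics/s4.png

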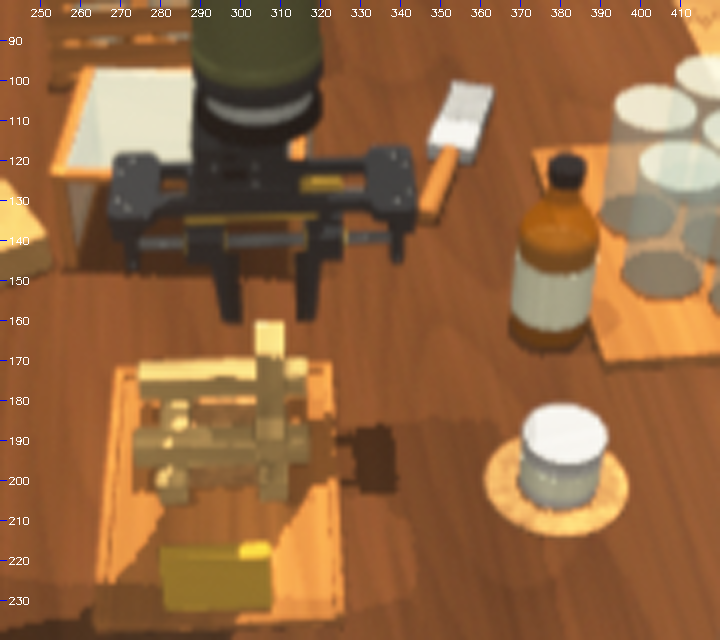

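{"name": "move_arm", "arguments": {"turn": [[0.0004, -0.0002, 0], [0.0004, -0.0002, 0], [0, 0, 0], [0, 0, 0], [0, 0, 0], [0, 0, 0], [0, 0, 0], [0, 0, 0], [0, 0, 0], [0, 0, 0]], "dp": [[0, 0, -0.9], [-0.6, -0.2, 0], [-0.9, -0.21, 0], [-0.9, -0.21, 0], [-0.9, -0.21, 0], [-0.9, -0.21, 0], [-0.9, -0.21, 0], [-0.9, -0.21, 0], [0, 0, 0], [0, 0, 0]], "jaw": [0.2, 0.2, -0.2, -0.6, -1, -1, -1, -1, -1, -1]}}

```text
clock: 47.57
tool_pos: [0.4485, -0.0904, 0.1423]
eef_rot: [0.732, 0.681, -0.003, -0.002]
contact_force: [0.1, 1.0, -0.0]
opening: 0.98
```

```bash
python3 plan.py .4518 -.092 .03 86; python3 - <<'E'
from h import *
from plant import r
import pickle
s=r.get_state(); d=r.snapshot("wrist"); cv2.imwrite("pics/w26.png",d["frame"]);pickle.dump((s,d),open('w26.pkl','wb'))
print(proj(d,[[.5362,.2515,.091],[.3452,.2828,.091],[.5362,.2515,.0],[.3452,.2828,.0],[.4518,-.092,.06]],s))
d=r.snapshot("top"); crop(d["frame"],115,180,215,335,5,"pics/t_case2.png"); crop(d["frame"],245,180,365,280,5,"pics/t5.png")
E
python3 chk.py .4518 -.092 .03 .1 86
```

```text
t 47.57 pos [ 0.4485 -0.0904  0.1423] yaw 85.87 zdown [-0.0074 -0.002  -1.    ] open 0.980 F [ 0.1  1.  -0. ]
TILT fix total turn units [-0.0011  0.0004  0.    ]
dp [[-0.01, 0.03, 0.9], [-0.01, 0.02, 0.9], [-0.01, 0.03, 0.89], [-0.02, 0.03, 0.9], [-0.01, 0.02, 0.9]] turnz -0.0001 n 5
q [ 0.54   0.74  -0.723  2.127  0.885  0.617 -0.897]
[[ 514.20620529 -781.92809315]
 [ -90.58264021 -880.13474258]
 [ 429.96314557 -386.27641947]
 [  99.94731208 -428.51012547]
 [ 327.90974342  205.95097418]]
86.0 0.100 [ 0.49  0.81 -0.63  2.15  1.03  0.52 -1.01] 0.0 0.0
86.0 0.086 [ 0.47  0.83 -0.6   2.16  1.08  0.49 -1.06] 0.0 0.0
86.0 0.072 [ 0.45  0.85 -0.57  2.17  1.13  0.46 -1.11] 0.0 0.0
86.0 0.058 [ 0.43  0.88 -0.53  2.17  1.19  0.43 -1.16] 0.0 0.0
86.0 0.044 [ 0.41  0.9  -0.5   2.17  1.26  0.41 -1.22] 0.0 0.0
86.0 0.030 [ 0.39  0.93 -0.48  2.18  1.33  0.39 -1.29] 0.0 0.0
```

View pics/w26.png

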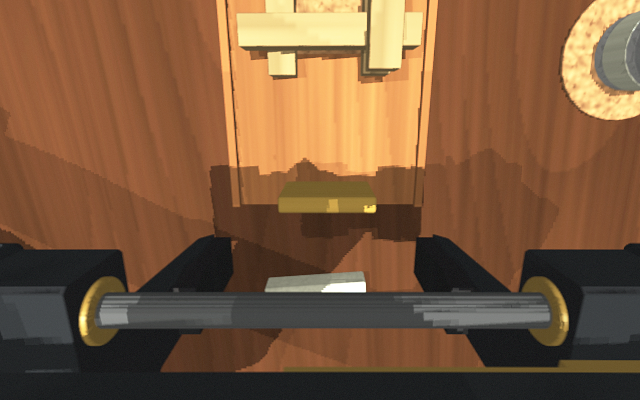

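View pics/t5.png

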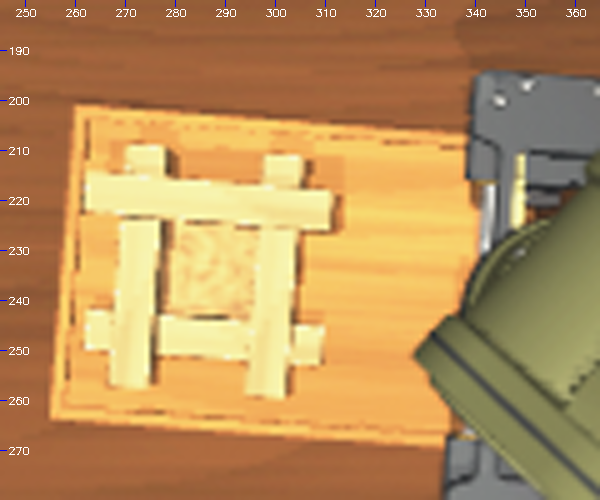

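{"name": "move_arm", "arguments": {"turn": [[-0.0006, 0.0002, 0], [-0.0005, 0.0002, 0], [0, 0, 0], [0, 0, 0], [0, 0, 0], [0, 0, 0], [0, 0, 0]], "dp": [[-0.03, 0.07, 0.6], [-0.03, 0.06, 0.6], [0, 0, 0.8], [0, 0, 0.8], [0, 0, 0.6], [0, 0, 0], [0, 0, 0]], "jaw": [-1, -1, -1, -1, -1, -1, -1]}}

```text
clock: 48.25
tool_pos: [0.4527, -0.0894, 0.0578]
eef_rot: [0.73, 0.683, 0.001, -0.0]
contact_force: [-0.6, 0.4, 0.5]
opening: 1.001
```

```bash
python3 plan.py .4518 -.092 .031 86;python3 look.py w27
```

```text
t 48.25 pos [ 0.4527 -0.0894  0.0578] yaw 86.18 zdown [ 6.e-04  1.e-03 -1.e+00] open 1.001 F [-0.6  0.4  0.5]
TILT fix total turn units [ 0.0001 -0.0002  0.    ]
dp [[-0.05, -0.02, 0.54], [-0.06, -0.01, 0.53]] turnz 0.0002 n 2
q [ 0.412  0.874 -0.519  2.17   1.185  0.422 -1.158]
```

View pics/w27.png

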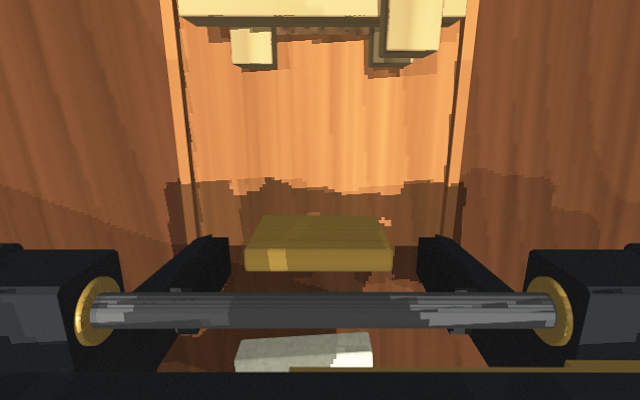

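{"name": "move_arm", "arguments": {"turn": [[0, 0, 0], [0, 0, 0], [0, 0, 0], [0, 0, 0], [0, 0, 0], [0, 0, 0], [0, 0, 0], [0, 0, 0], [0, 0, 0], [0, 0, 0]], "dp": [[-0.05, -0.02, 0.4], [-0.04, -0.01, 0.4], [0, 0, 0.25], [0, 0, 0], [0, 0, 0], [0, 0, 0], [0, 0, 0], [0, 0, 0], [0, 0, 0], [0, 0, 0]], "jaw": [-1, -1, -1, -1, -1, -0.7, -0.6, -0.5, -0.4, -0.4], "newtons": 20}}

```text
clock: 49.13
tool_pos: [0.451, -0.0931, 0.0323]
eef_rot: [0.731, 0.682, 0.0, 0.0]
contact_force: [-2.3, -0.1, 7.9]
opening: 0.789
```

```bash
python3 plan.py .4518 -.092 .031 86; python3 - <<'E'
from h import *
from plant import r
d=r.snapshot("top"); crop(d["frame"],245,180,365,280,5,"pics/t6.png")
E
```

```text
t 49.13 pos [ 0.451  -0.0931  0.0323] yaw 86.02 zdown [ 9.e-04 -0.e+00 -1.e+00] open 0.789 F [-2.3 -0.1  7.9]
TILT fix total turn units [ 0.0001 -0.      0.    ]
dp [[0.04, 0.03, 0.05]] turnz 0.0 n 1
q [ 0.379  0.917 -0.452  2.179  1.316  0.366 -1.276]
```

View pics/t6.png

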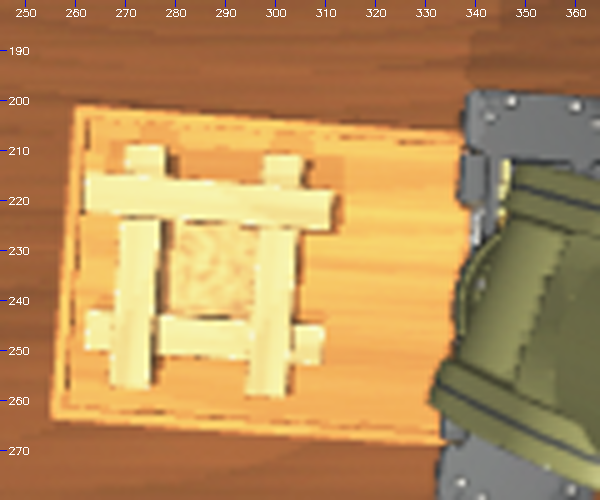

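View pics/t_case2.png

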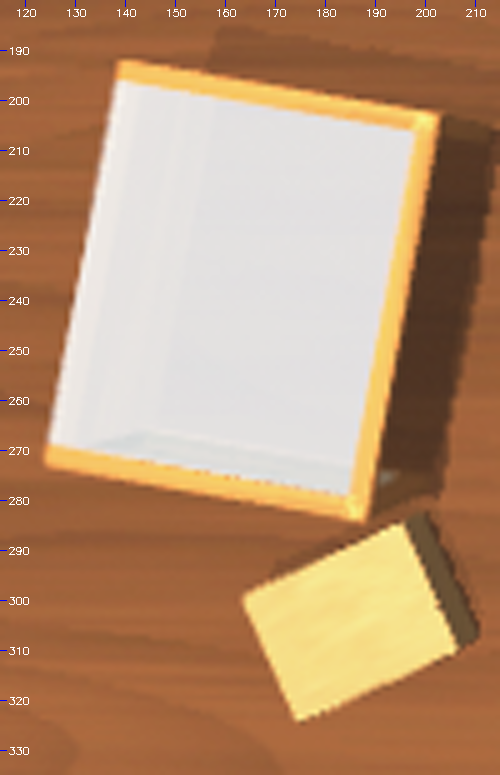

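```bash
cat > path.py <<'E'
from ik import *
from plant import r
q=np.array(r.get_state()['q']); u=np.array([np.cos(np.radians(81.05)),np.sin(np.radians(81.05))]); c=np.array([.4517,.3373])
p0=np.array([.451,-.0931]); 
pts=[]
a=c-.315*u
for t in np.linspace(0,1,6)[1:]: pts.append((p0+(a-p0)*t,86+(81.05-86)*t))
for t in np.linspace(0,.165,8)[1:]: pts.append((a+t*u,81.05))
for p,y in pts:
    q,e,g=ik(np.r_[p,.033],target(y),q,3e-3); print(p.round(4),'%.1f r%.3f'%(y,np.hypot(*p)),q.round(2),'%.1fmm %.1f'%(e,g))
E
python3 path.py
```

```text
[ 0.4413 -0.0693] 85.0 r0.447 [ 0.33  0.91 -0.45  2.22  1.4   0.36 -1.44] 0.0mm 0.0
[ 0.4317 -0.0454] 84.0 r0.434 [ 0.29  0.92 -0.48  2.25  1.5   0.37 -1.61] 0.0mm 0.0
[ 0.422  -0.0216] 83.0 r0.423 [ 0.26  0.92 -0.52  2.29  1.57  0.41 -1.77] 0.0mm 0.0
[0.4124 0.0023] 82.0 r0.412 [ 0.23  0.93 -0.57  2.32  1.62  0.45 -1.9 ] 0.0mm 0.0
[0.4027 0.0261] 81.0 r0.404 [ 0.19  0.95 -0.61  2.34  1.66  0.49 -2.03] 0.0mm 0.0
[0.4064 0.0494] 81.0 r0.409 [ 0.14  0.95 -0.62  2.32  1.62  0.49 -2.04] 0.0mm 0.0
[0.41   0.0727] 81.0 r0.416 [ 0.1   0.95 -0.63  2.3   1.58  0.5  -2.05] 0.0mm 0.0
[0.4137 0.096 ] 81.0 r0.425 [ 0.05  0.95 -0.64  2.28  1.54  0.51 -2.05] 0.0mm 0.0
[0.4174 0.1193] 81.0 r0.434 [ 0.01  0.96 -0.65  2.25  1.49  0.52 -2.04] 0.0mm 0.0
[0.421  0.1426] 81.0 r0.445 [-0.03  0.96 -0.66  2.22  1.44  0.54 -2.03] 0.0mm 0.0
[0.4247 0.1658] 81.0 r0.456 [-0.07  0.97 -0.68  2.18  1.39  0.55 -2.01] 0.0mm 0.0
[0.4284 0.1891] 81.0 r0.468 [-0.1   0.97 -0.69  2.15  1.34  0.57 -2.  ] 0.0mm 0.0
```

```bash
python3 plan.py .4027 .0261 .0325 81.05 30
```

```text
t 49.18 pos [ 0.451  -0.0931  0.0323] yaw 86.02 zdown [ 9.e-04 -0.e+00 -1.e+00] open 0.792 F [-2.6  0.7  6.4]
TILT fix total turn units [ 0.0001 -0.     -0.    ]
dp [[0.15, -0.08, 0], [0.16, -0.07, 0], [0.15, -0.08, 0], [0.15, -0.07, 0], [0.16, -0.08, 0], [0.15, -0.08, 0], [0.15, -0.08, 0], [0.16, -0.07, 0], [0.15, -0.08, 0], [0.15, -0.08, 0]] turnz 0.0005 n 10
dp [[0.15, -0.08, 0], [0.15, -0.08, 0], [0.15, -0.08, 0], [0.16, -0.08, 0], [0.15, -0.08, 0], [0.15, -0.09, 0], [0.15, -0.08, 0], [0.15, -0.08, 0], [0.15, -0.08, 0], [0.15, -0.09, 0]] turnz 0.0005 n 10
dp [[0.15, -0.08, 0], [0.15, -0.09, 0], [0.15, -0.08, -0.01], [0.14, -0.09, 0], [0.15, -0.08, 0], [0.15, -0.09, 0], [0.15, -0.08, 0], [0.15, -0.09, 0], [0.14, -0.09, 0], [0.15, -0.09, 0]] turnz 0.0005 n 10
q [ 0.379  0.917 -0.452  2.179  1.316  0.366 -1.276]
```

{"name": "move_arm", "arguments": {"turn": [[0, 0, 0], [0, 0, 0], [0, 0, 0.0005], [0, 0, 0.0005], [0, 0, 0.0005], [0, 0, 0.0005], [0, 0, 0.0005], [0, 0, 0.0005], [0, 0, 0.0005], [0, 0, 0.0005]], "dp": [[0.03, -0.02, -0.02], [0.06, -0.03, 0], [0.1, -0.05, 0], [0.13, -0.07, 0], [0.15, -0.08, 0], [0.15, -0.08, 0], [0.15, -0.08, 0], [0.15, -0.08, 0], [0.15, -0.08, 0], [0.15, -0.08, 0]], "jaw": [-0.3, -0.2, -0.2, -0.2, -0.2, -0.2, -0.2, -0.2, -0.2, -0.2], "newtons": 30}}

```text
clock: 50.02
tool_pos: [0.4391, -0.0643, 0.0325]
eef_rot: [0.741, 0.672, -0.001, 0.003]
contact_force: [0.9, -7.1, 2.9]
opening: 0.796
```

```bash
python3 plan.py; python3 - <<'E'
from h import *
from plant import r
d=r.snapshot("top"); crop(d["frame"],235,170,365,290,5,"pics/t7.png")
E
```

```text
t 50.02 pos [ 0.4391 -0.0643  0.0325] yaw 84.43 zdown [ 0.0034 -0.0059 -1.    ] open 0.796 F [ 0.9 -7.1  2.9]
q [ 0.302  0.91  -0.431  2.232  1.451  0.345 -1.513]
```

View pics/t7.png

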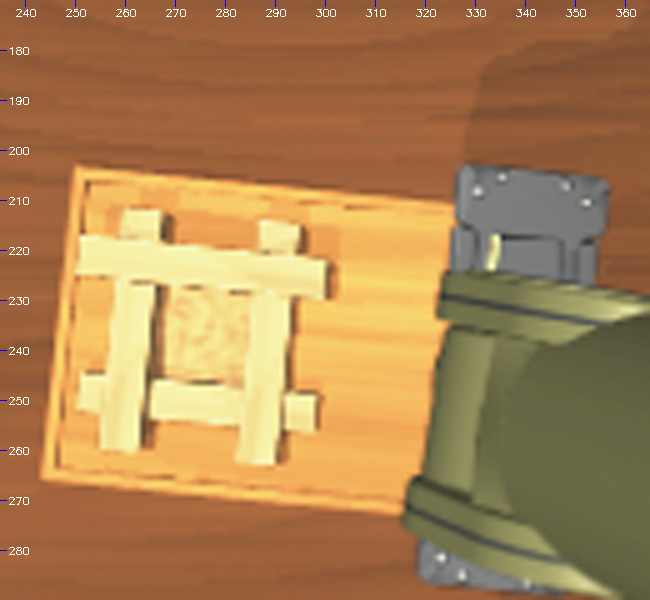

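```bash
python3 plan.py .4027 .0261 .0325 81.05 20
```

```text
t 50.07 pos [ 0.4387 -0.0628  0.0325] yaw 84.50 zdown [ 0.0029 -0.0037 -1.    ] open 0.788 F [ 1.3 -3.2 -0.3]
TILT fix total turn units [ 0.0005  0.0005 -0.    ]
dp [[0.17, -0.09, 0], [0.17, -0.09, 0], [0.17, -0.09, 0], [0.17, -0.09, 0], [0.17, -0.09, 0], [0.17, -0.09, 0], [0.17, -0.09, 0], [0.16, -0.09, 0], [0.17, -0.1, 0], [0.17, -0.09, 0]] turnz 0.0005 n 10
dp [[0.17, -0.09, 0], [0.16, -0.1, 0], [0.17, -0.09, 0], [0.17, -0.1, 0], [0.16, -0.09, 0], [0.17, -0.1, 0], [0.16, -0.1, 0], [0.17, -0.09, 0], [0.17, -0.1, 0], [0.16, -0.1, 0]] turnz 0.0005 n 10
q [ 0.301  0.911 -0.433  2.233  1.452  0.344 -1.515]
```

{"name": "move_arm", "arguments": {"turn": [[0, 0, 0.0002], [0.0001, 0.0001, 0.0005], [0.0001, 0.0001, 0.0005], [0.0001, 0.0001, 0.0005], [0, 0, 0.0005], [0, 0, 0.0005], [0, 0, 0.0005], [0, 0, 0.0005], [0, 0, 0.0005], [0, 0, 0.0005]], "dp": [[0.06, -0.03, 0], [0.12, -0.06, 0], [0.17, -0.09, 0], [0.17, -0.09, 0], [0.17, -0.09, 0], [0.17, -0.09, 0], [0.17, -0.09, 0], [0.17, -0.09, 0], [0.17, -0.09, 0], [0.17, -0.1, 0]], "jaw": [-0.2, -0.2, -0.2, -0.2, -0.2, -0.2, -0.2, -0.2, -0.2, -0.2]}}

```text
clock: 50.9
tool_pos: [0.4228, -0.023, 0.0324]
eef_rot: [0.751, 0.661, -0.0, 0.001]
contact_force: [3.1, -5.8, 0.7]
opening: 0.791
```

{"name": "move_arm", "arguments": {"turn": [[0, 0, 0.0005], [0, 0, 0.0005], [0, 0, 0.0005], [0, 0, 0.0005], [0, 0, 0.0005], [0, 0, 0.0005], [0, 0, 0.0005], [0, 0, 0.0003], [0, 0, 0], [0, 0, 0]], "dp": [[0.17, -0.09, 0], [0.17, -0.09, 0], [0.17, -0.09, 0], [0.17, -0.1, 0], [0.17, -0.1, 0], [0.17, -0.1, 0], [0.15, -0.09, 0], [0.1, -0.06, 0], [0.05, -0.03, 0], [0, 0, 0]], "jaw": [-0.2, -0.2, -0.2, -0.2, -0.2, -0.2, -0.2, -0.2, -0.2, -0.2]}}

```text
clock: 51.73
tool_pos: [0.408, 0.0143, 0.0323]
eef_rot: [0.758, 0.653, 0.001, -0.001]
contact_force: [0.6, -3.7, -3.0]
opening: 0.791
```

```bash
python3 plan.py .4027 .0261 .0325 81.05; python3 look.py w30; python3 - <<'E'
from h import *
from plant import r
d=r.snapshot("top"); crop(d["frame"],120,180,330,300,3,"pics/t8.png",20)
E
```

```text
t 51.73 pos [0.408  0.0143 0.0323] yaw 81.47 zdown [ 3.e-04  2.e-03 -1.e+00] open 0.791 F [ 0.6 -3.7 -3. ]
TILT fix total turn units [ 0.     -0.0003 -0.    ]
dp [[0.44, -0.28, -0.01]] turnz 0.0012 n 1
q [ 0.19   0.934 -0.555  2.328  1.661  0.437 -1.981]
```

View pics/t8.png

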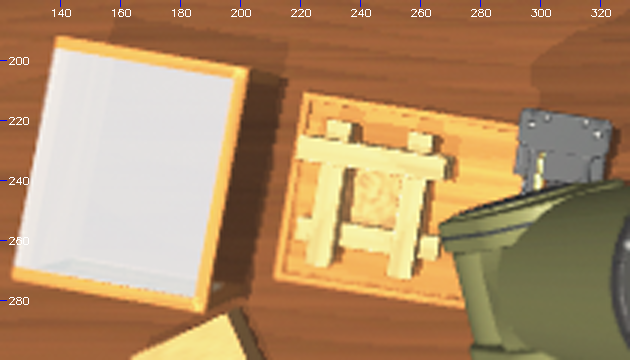

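View pics/w30.png

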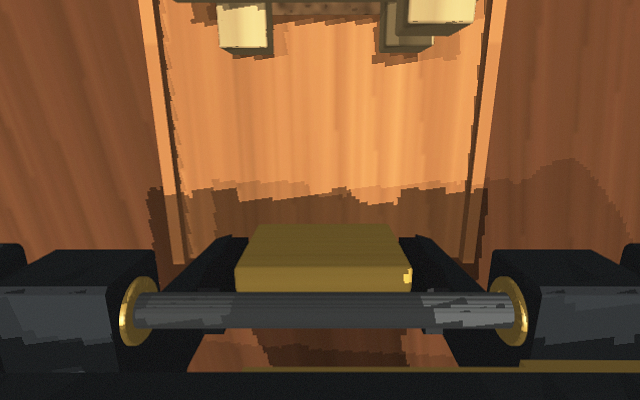

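{"name": "move_arm", "arguments": {"turn": [[0, 0, 0.0003], [0, 0, 0.0003], [0, 0, 0.0003], [0, 0, 0.0003], [0, 0, 0], [0, 0, 0], [0, 0, 0]], "dp": [[0.06, -0.04, 0], [0.12, -0.08, 0], [0.12, -0.08, 0], [0.1, -0.06, 0], [0.04, -0.02, 0], [0, 0, 0], [0, 0, 0]], "jaw": [-0.2, -0.2, -0.2, -0.2, -0.2, -0.2, -0.2]}}

```text
clock: 52.42
tool_pos: [0.4025, 0.0273, 0.0326]
eef_rot: [0.759, 0.651, 0.001, -0.002]
contact_force: [1.1, 0.3, -3.9]
opening: 0.792
```

```bash
python3 plan.py .4027 .0261 .0325 81.05; python3 - <<'E'
from h import *
from plant import r
d=r.snapshot("top"); crop(d["frame"],180,180,320,300,5,"pics/t9.png")
E
```

```text
t 52.42 pos [0.4025 0.0273 0.0326] yaw 81.18 zdown [ 1.0e-04  4.1e-03 -1.0e+00] open 0.792 F [ 1.1  0.3 -3.9]
TILT fix total turn units [-0.0001 -0.0006  0.    ]
dp [[-0.05, 0.02, 0]] turnz 0.0004 n 1
q [ 0.172  0.94  -0.581  2.341  1.68   0.458 -2.043]
```

View pics/t9.png

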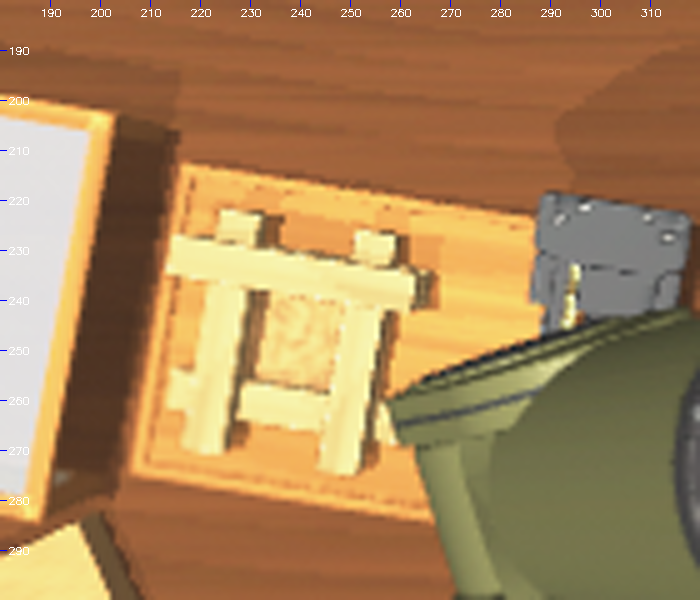

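```bash
python3 - <<'E'
from h import *
import pickle
t=pickle.load(open('D0.pkl','rb'))['top']
P=unproj(t,(np.array([(180,164),(131,470),(535,214)])+.5)/5-.5+[180,180],.014)[:,:2]
c=np.array([.4517,.3373]);a=np.radians(81.05);u=np.array([np.cos(a),np.sin(a)]);n=np.array([-u[1],u[0]])
for p in P: print(p.round(4),'along %.4f lat %.4f'%((p-c)@u,(p-c)@n))
d=P[0]-P[2]; print(np.degrees(np.arctan2(d[1],d[0])))
d=P[1]-P[0]; print(np.degrees(np.arctan2(d[1],d[0]))-90, np.linalg.norm(d))
E
```

```text
[0.5158 0.2411] along -0.0850 lat -0.0783
[0.3593 0.2631] along -0.0877 lat 0.0797
[0.4915 0.0581] along -0.2696 lat -0.0828
82.44381243195714
81.99895247523168 0.158065474284897
```

```bash
python3 plan.py .4240 .170 .0328 80.5 36
```

```text
t 52.47 pos [0.4025 0.0273 0.0325] yaw 81.18 zdown [ 1.0e-04  4.2e-03 -1.0e+00] open 0.796 F [-0.1 -0.2 -4.9]
TILT fix total turn units [-0.0001 -0.0007  0.    ]
dp [[0.16, 0, 0], [0.16, 0, 0], [0.16, 0, 0], [0.16, 0, 0], [0.16, 0, 0], [0.16, -0.01, 0], [0.16, 0, 0], [0.16, 0, 0], [0.16, 0, 0], [0.16, 0, 0]] turnz 0.0001 n 10
dp [[0.16, 0, 0], [0.16, 0, 0], [0.16, 0, 0], [0.16, 0, 0], [0.17, -0.01, 0], [0.16, 0, 0], [0.16, 0, 0], [0.16, 0, -0.01], [0.16, 0, 0], [0.16, 0, 0]] turnz 0.0001 n 10
dp [[0.16, -0.01, 0], [0.16, 0, 0], [0.16, 0, 0], [0.16, 0, 0], [0.16, 0, 0], [0.16, -0.01, 0], [0.16, 0, 0], [0.16, 0, 0], [0.16, 0, 0], [0.16, 0, 0]] turnz 0.0001 n 10
dp [[0.16, -0.01, 0], [0.16, 0, 0], [0.16, 0, 0], [0.16, 0, 0], [0.16, -0.01, 0], [0.16, 0, 0]] turnz 0.0001 n 6
q [ 0.172  0.94  -0.58   2.341  1.68   0.458 -2.043]
```

{"name": "move_arm", "arguments": {"turn": [[0, -0.0002, 0.0002], [0, -0.0002, 0.0002], [0, -0.0002, 0.0002], [0, 0, 0.0002], [0, 0, 0.0002], [0, 0, 0.0002], [0, 0, 0.0001], [0, 0, 0.0001], [0, 0, 0.0001], [0, 0, 0.0001]], "dp": [[0.05, 0, 0.01], [0.1, 0, 0.01], [0.14, 0, 0], [0.15, 0, 0], [0.15, -0.01, 0], [0.15, 0, 0], [0.15, 0, 0], [0.15, -0.01, 0], [0.15, 0, 0], [0.15, 0, 0]], "jaw": [-0.2, -0.2, -0.2, -0.2, -0.2, -0.2, -0.2, -0.2, -0.2, -0.2]}}

```text
clock: 53.3
tool_pos: [0.4058, 0.0548, 0.0323]
eef_rot: [0.764, 0.645, -0.004, 0.003]
contact_force: [-2.0, -10.5, 8.8]
opening: 0.791
```

{"name": "move_arm", "arguments": {"turn": [[0, 0, 0.0001], [0, 0, 0.0001], [0, 0, 0.0001], [0, 0, 0.0001], [0, 0, 0], [0, 0, 0], [0, 0, 0], [0, 0, 0], [0, 0, 0], [0, 0, 0]], "dp": [[0.15, 0, 0], [0.15, 0, 0], [0.15, 0, 0], [0.15, -0.01, 0], [0.15, 0, 0], [0.15, 0, 0], [0.14, 0, 0], [0.1, 0, 0], [0.05, 0, 0], [0, 0, 0]], "jaw": [-0.2, -0.2, -0.2, -0.2, -0.2, -0.2, -0.2, -0.2, -0.2, -0.2]}}

```text
clock: 54.13
tool_pos: [0.4105, 0.0841, 0.0323]
eef_rot: [0.765, 0.644, -0.004, 0.004]
contact_force: [-1.8, -10.8, 9.7]
opening: 0.79
```

```bash
python3 plan.py .4240 .170 .0328 80.5 22; python3 - <<'E'
from h import *
from plant import r
d=r.snapshot("top"); crop(d["frame"],140,180,280,300,5,"pics/t10.png")
E
```

```text
t 54.13 pos [0.4105 0.0841 0.0323] yaw 80.25 zdown [-0.0016 -0.0107 -0.9999] open 0.790 F [ -1.8 -10.8   9.7]
TILT fix total turn units [0.     0.0017 0.    ]
dp [[0.16, 0, 0], [0.16, 0, 0], [0.15, -0.01, 0], [0.16, 0, 0], [0.16, 0, 0], [0.16, 0, -0.01], [0.16, -0.01, 0], [0.16, 0, 0], [0.15, 0, 0], [0.16, 0, 0]] turnz -0.0 n 10
dp [[0.16, 0, 0], [0.16, -0.01, 0], [0.16, 0, 0], [0.15, 0, 0], [0.16, 0, 0], [0.16, 0, 0], [0.16, -0.01, 0], [0.16, 0, -0.01], [0.16, 0, 0], [0.15, 0, 0]] turnz -0.0 n 10
dp [[0.16, 0, 0], [0.16, 0, 0]] turnz -0.0 n 2
q [ 0.044  0.944 -0.6    2.291  1.56   0.485 -2.069]
```

View pics/t10.png

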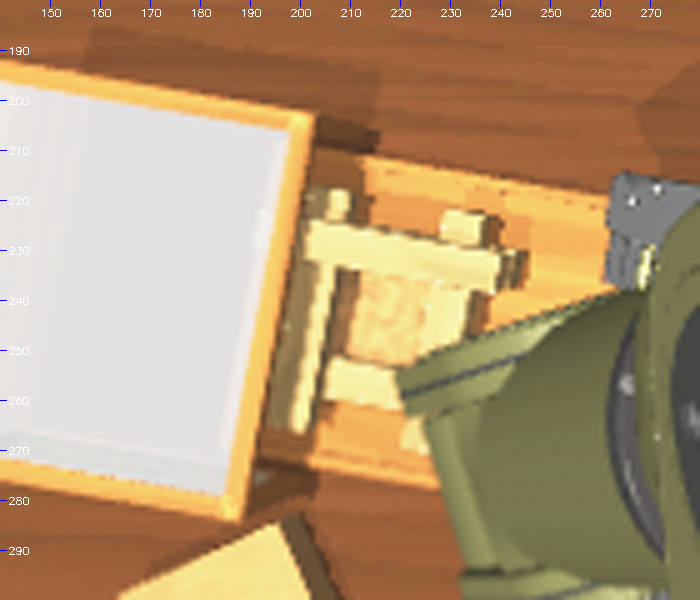

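{"name": "move_arm", "arguments": {"turn": [[0, 0, 0], [0, 0, 0], [0, 0, 0], [0, 0, 0], [0, 0, 0], [0, 0, 0], [0, 0, 0], [0, 0, 0], [0, 0, 0], [0, 0, 0]], "dp": [[0.05, 0, -0.02], [0.1, 0, 0], [0.14, 0, 0], [0.15, 0, 0], [0.15, 0, 0], [0.15, 0, 0], [0.15, 0, 0], [0.15, 0, 0], [0.1, 0, 0], [0.05, 0, 0]], "jaw": [-0.2, -0.2, -0.2, -0.2, -0.2, -0.2, -0.2, -0.2, -0.2, -0.2]}}

```text
clock: 55.02
tool_pos: [0.4172, 0.1194, 0.0324]
eef_rot: [0.764, 0.646, -0.0, -0.0]
contact_force: [-1.1, -3.0, -2.2]
opening: 0.794
```

```bash
python3 plan.py .4240 .170 .0328 80.5 15; python3 - <<'E'
from h import *
from plant import r
d=r.snapshot("top"); crop(d["frame"],140,180,280,300,5,"pics/t11.png")
d=r.snapshot("side"); crop(d["frame"],220,80,360,200,5,"pics/s11.png")
E
```

```text
t 55.02 pos [0.4172 0.1194 0.0324] yaw 80.42 zdown [-4.e-04  1.e-04 -1.e+00] open 0.794 F [-1.1 -3.  -2.2]
TILT fix total turn units [-0.0001 -0.      0.    ]
dp [[0.14, 0, 0], [0.13, -0.01, 0], [0.14, 0, 0], [0.13, -0.01, 0], [0.14, 0, -0.01], [0.14, -0.01, 0], [0.13, 0, 0], [0.14, -0.01, 0], [0.14, 0, 0], [0.13, -0.01, 0]] turnz -0.0 n 10
dp [[0.14, 0, 0], [0.13, 0, 0], [0.14, -0.01, 0], [0.14, 0, -0.01], [0.13, -0.01, 0]] turnz -0.0 n 5
q [-0.013  0.948 -0.615  2.25   1.493  0.489 -2.053]
```

View pics/t11.png

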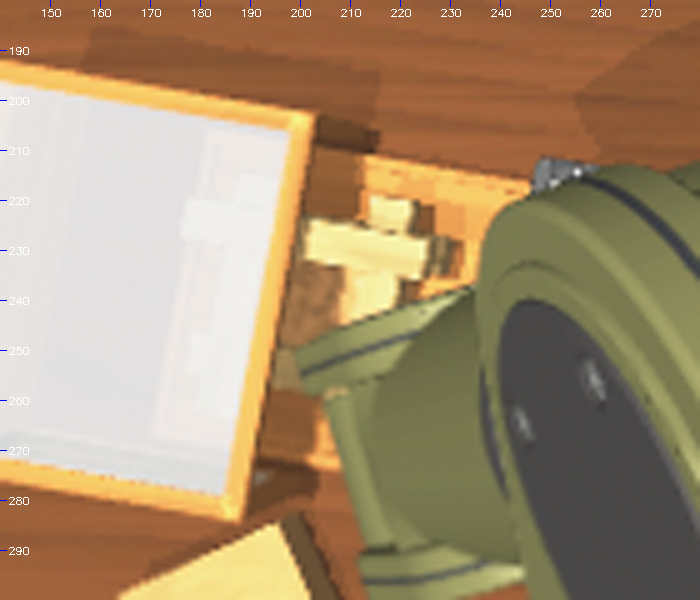

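View pics/s11.png

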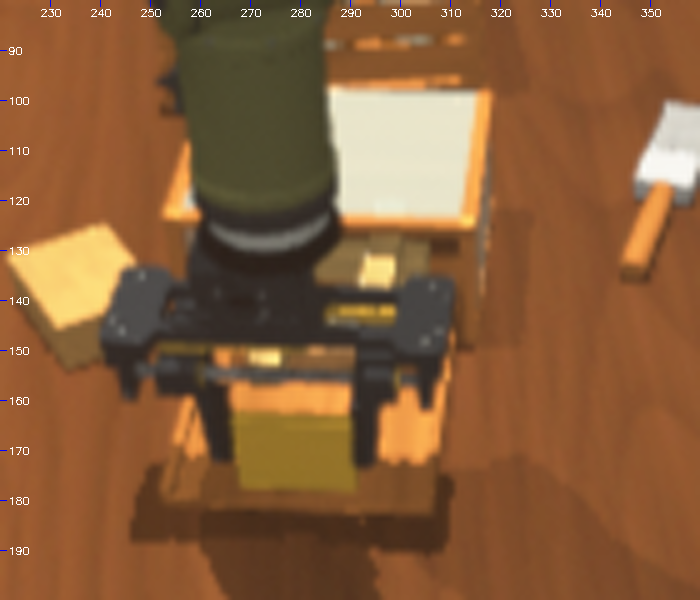

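```bash
cat > tl.py <<'E'
import sys,pickle
from h import *
t=pickle.load(open('D0.pkl','rb'))['top']
v=list(map(float,sys.argv[4:])); s,x0,y0=map(float,sys.argv[1:4])
P=unproj(t,(np.array(v).reshape(-1,2)+.5)/s-.5+[x0,y0],.014)[:,:2]
c=np.array([.4517,.3373]);a=np.radians(81.05);u=np.array([np.cos(a),np.sin(a)]);n=np.array([-u[1],u[0]])
for p in P: print(p.round(4),'along %.4f lat %.4f'%((p-c)@u,(p-c)@n))
E
python3 tl.py 5 140 180 208 130 155 435 530 188
```

```text
[0.5326 0.3307] along 0.0061 lat -0.0810
[0.376  0.3542] along 0.0049 lat 0.0774
[0.5041 0.1636] along -0.1634 lat -0.0788
```

{"name": "move_arm", "arguments": {"turn": [[0, 0, -0.0002], [0, 0, -0.0002], [0, 0, -0.0002], [0, 0, -0.0002], [0, 0, -0.0002], [0, 0, -0.0002], [0, 0, -0.0002], [0, 0, 0], [0, 0, 0], [0, 0, 0]], "dp": [[0.05, 0, 0], [0.1, 0, 0], [0.14, 0, 0], [0.15, 0, 0], [0.15, 0, 0], [0.15, 0, 0], [0.15, 0, 0], [0.15, 0, 0], [0.15, 0, 0], [0.15, 0, 0]], "jaw": [-0.2, -0.2, -0.2, -0.2, -0.2, -0.2, -0.2, -0.2, -0.2, -0.2]}}

```text
clock: 55.95
tool_pos: [0.4223, 0.1508, 0.0324]
eef_rot: [0.761, 0.649, -0.001, 0.001]
contact_force: [-0.2, -5.7, 1.1]
opening: 0.788
```

{"name": "move_arm", "arguments": {"turn": [[0, 0, 0], [0, 0, 0], [0, 0, 0], [0, 0, 0], [0, 0, 0], [0, 0, 0], [0, 0, 0], [0, 0, 0], [0, 0, 0]], "dp": [[0.15, 0, 0], [0.15, 0, 0], [0.15, 0, 0], [0.15, 0, 0], [0.15, 0, 0], [0.12, 0, 0], [0.08, 0, 0], [0.04, 0, 0], [0, 0, 0]], "jaw": [-0.2, -0.2, -0.2, -0.2, -0.2, -0.2, -0.2, -0.2, -0.2]}}

```text
clock: 56.7
tool_pos: [0.4262, 0.1756, 0.0324]
eef_rot: [0.761, 0.649, -0.001, 0.001]
contact_force: [-0.4, -4.6, 0.6]
opening: 0.789
```

```bash
python3 plan.py .4281 .1885 .0325 81; python3 - <<'E'
from h import *
from plant import r
s=r.get_state(); p=s['tool_pos'][:2]; a=np.radians(81.05); print('along',(p-np.array([.4517,.3373]))@[np.cos(a),np.sin(a)])
d=r.snapshot("top"); crop(d["frame"],110,180,250,300,5,"pics/t12.png")
E
```

```text
t 56.70 pos [0.4262 0.1756 0.0324] yaw 80.91 zdown [-5.0e-04 -2.1e-03 -1.0e+00] open 0.789 F [-0.4 -4.6  0.6]
TILT fix total turn units [-0.      0.0003  0.    ]
dp [[0.52, -0.01, 0]] turnz -0.0003 n 1
q [-0.105  0.961 -0.644  2.17   1.361  0.528 -2.   ]
along -0.16370313428862707
```

View pics/t12.png

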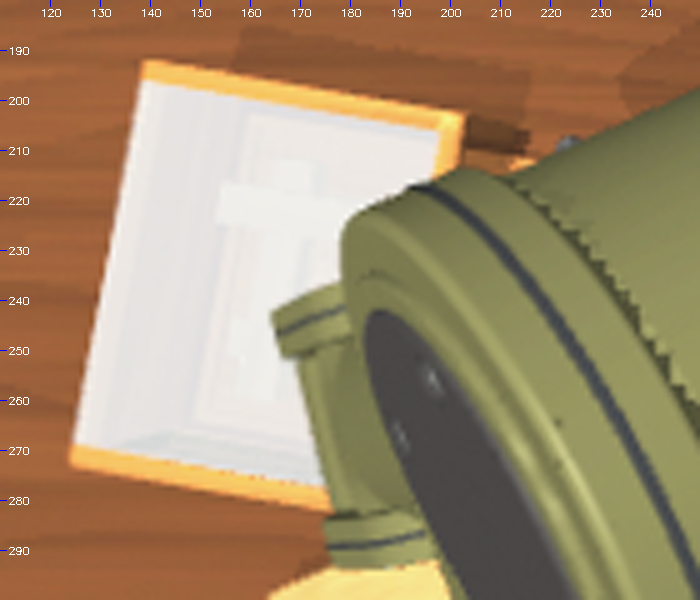

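{"name": "move_arm", "arguments": {"turn": [[0, 0, 0], [0, 0, 0], [0, 0, 0], [0, 0, 0], [0, 0, 0], [0, 0, 0], [0, 0, 0], [0, 0, 0]], "dp": [[0.05, 0, 0], [0.06, 0, 0], [0.06, 0, 0], [0.06, 0, 0], [0.06, 0, 0], [0.06, 0, 0], [0.04, 0, 0], [0, 0, 0]], "jaw": [-0.2, -0.2, -0.2, -0.2, -0.2, -0.2, -0.2, -0.2]}}

```text
clock: 57.42
tool_pos: [0.4276, 0.1842, 0.0324]
eef_rot: [0.761, 0.649, -0.001, 0.001]
contact_force: [-1.8, -6.7, 2.0]
opening: 0.793
```

{"name": "move_arm", "arguments": {"turn": [[0, 0, 0], [0, 0, 0], [0, 0, 0]], "dp": [[0.03, 0, 0], [0.03, 0, 0], [0, 0, 0]], "jaw": [-0.2, -0.2, -0.2]}}

```text
clock: 57.67
tool_pos: [0.4277, 0.1846, 0.0324]
eef_rot: [0.761, 0.648, -0.002, 0.002]
contact_force: [-2.0, -6.6, 3.4]
opening: 0.794
```

{"name": "move_arm", "arguments": {"turn": [[0, 0, 0], [0, 0, 0], [0, 0, 0]], "dp": [[0.03, 0, 0], [0.03, 0, 0], [0, 0, 0]], "jaw": [-0.2, -0.2, -0.2]}}

```text
clock: 57.92
tool_pos: [0.428, 0.1868, 0.0324]
eef_rot: [0.761, 0.649, -0.002, 0.001]
contact_force: [-0.9, -7.5, 2.7]
opening: 0.793
```

{"name": "move_arm", "arguments": {"turn": [[0, 0, 0], [0, 0, 0], [0, 0, 0]], "dp": [[0.03, 0, 0], [0.03, 0, 0], [0, 0, 0]], "jaw": [-0.2, -0.2, -0.2]}}

```text
clock: 58.17
tool_pos: [0.428, 0.1871, 0.0324]
eef_rot: [0.761, 0.648, -0.003, 0.002]
contact_force: [-0.8, -8.6, 4.9]
opening: 0.787
```

{"name": "move_arm", "arguments": {"turn": [[0, 0, 0], [0, 0, 0], [0, 0, 0]], "dp": [[0.03, 0, 0], [0.03, 0, 0], [0, 0, 0]], "jaw": [-0.2, -0.2, -0.2]}}

```text
clock: 58.42
tool_pos: [0.428, 0.1871, 0.0324]
eef_rot: [0.761, 0.648, -0.003, 0.003]
contact_force: [-1.2, -11.4, 8.6]
opening: 0.792
```

{"name": "move_arm", "arguments": {"turn": [[0, 0, 0], [0, 0, 0], [0, 0, 0], [0, 0, 0]], "dp": [[0.04, 0, 0], [0.04, 0, 0], [0.04, 0, 0], [0, 0, 0]], "jaw": [-0.2, -0.2, -0.2, -0.2]}}

```text
clock: 58.75
tool_pos: [0.428, 0.1871, 0.0323]
eef_rot: [0.762, 0.648, -0.005, 0.005]
contact_force: [-2.5, -17.3, 13.7]
opening: 0.789
```

```bash
python3 plan.py .4281 .1885 .0325 81; python3 - <<'E'
from h import *
from plant import r
d=r.snapshot("top"); crop(d["frame"],110,180,250,300,5,"pics/t13.png")
d=r.snapshot("side"); crop(d["frame"],220,80,360,200,5,"pics/s13.png")
E
```

```text
t 58.75 pos [0.428  0.1871 0.0323] yaw 80.76 zdown [-0.0016 -0.0149 -0.9999] open 0.789 F [ -2.5 -17.3  13.7]
TILT fix total turn units [0.0001 0.0024 0.    ]
dp [[0.06, -0.01, -0.01]] turnz -0.0007 n 1
q [-0.129  0.965 -0.651  2.146  1.32   0.552 -1.983]
```

View pics/t13.png

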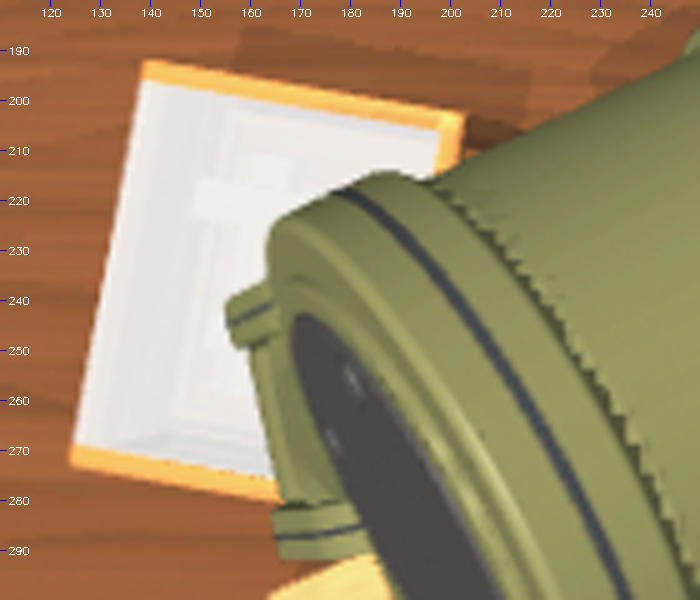

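View pics/s13.png

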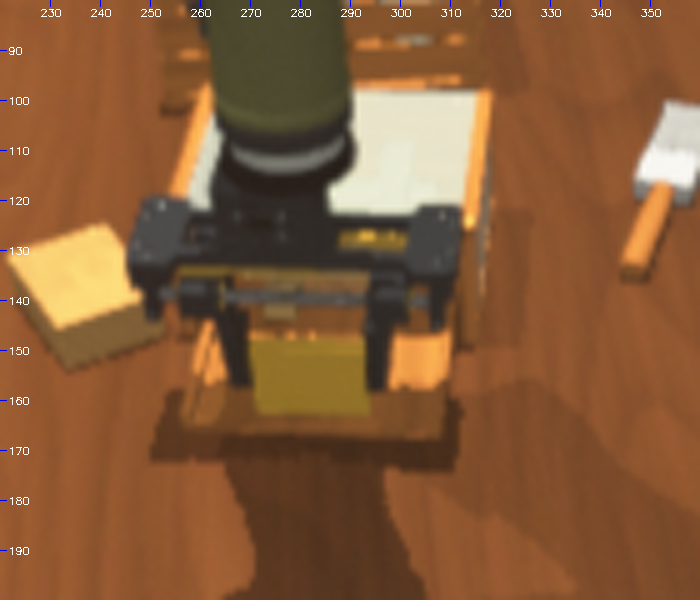

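{"name": "move_arm", "arguments": {"turn": [[0, 0, 0], [0, 0, 0], [0, 0, 0], [0, 0, 0], [0, 0, 0], [0, 0, 0], [0, 0, 0]], "dp": [[-0.04, 0, 0], [-0.04, 0, 0], [0, 0, 0], [0, 0, 0], [0, 0, 0], [0, 0, 0], [0, 0, 0]], "jaw": [-0.2, -0.2, -0.2, -0.7, -0.9, -1, -1]}}

```text
clock: 59.43
tool_pos: [0.4293, 0.1942, 0.0326]
eef_rot: [0.761, 0.649, 0.001, -0.001]
contact_force: [0.4, -0.3, -0.4]
opening: 0.997
```

```bash
python3 plan.py; python3 look.py w40
```

```text
t 59.43 pos [0.4293 0.1942 0.0326] yaw 80.95 zdown [ 1.0e-04  1.9e-03 -1.0e+00] open 0.997 F [ 0.4 -0.3 -0.4]
q [-0.129  0.966 -0.656  2.142  1.326  0.542 -1.986]
```

View pics/w40.png

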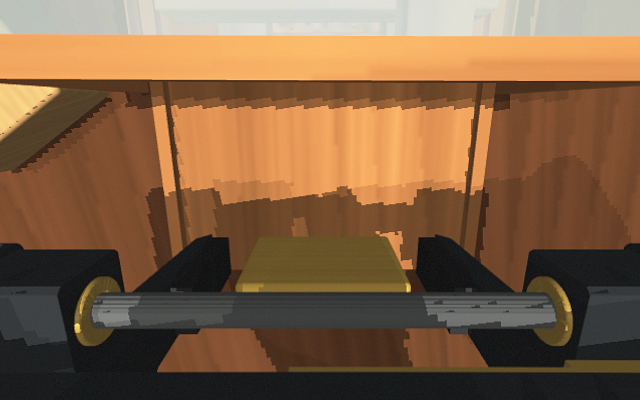

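{"name": "move_arm", "arguments": {"turn": [[0, 0, 0], [0, 0, 0], [0, 0, 0], [0, 0, 0], [0, 0, 0], [0, 0, 0], [0, 0, 0], [0, 0, 0], [0, 0, 0], [0, 0, 0]], "dp": [[-0.2, 0, -0.3], [-0.08, 0, -0.6], [0, 0, -1], [0, 0, -1], [0, 0, -1], [0, 0, -1], [-0.8, 0, -1], [-1, 0, -0.5], [-1, 0, 0], [-1, 0, 0]], "jaw": [-1, -1, -1, -1, -1, -1, -1, -1, -1, -1]}}

```text
clock: 60.32
tool_pos: [0.413, 0.091, 0.1937]
eef_rot: [0.761, 0.649, 0.001, 0.001]
contact_force: [-0.0, -0.7, -0.7]
opening: 1.001
```

{"name": "move_arm", "arguments": {"turn": [[0, 0, 0], [0, 0, 0], [0, 0, 0], [0, 0, 0], [0, 0, 0], [0, 0, 0], [0, 0, 0], [0, 0, 0], [0, 0, 0], [0, 0, 0]], "dp": [[-1, 0, 0], [-1, 0, 0], [-1, 0, 0], [-1, 0, 0], [-1, 0, 0], [-1, 0, 0], [-0.8, 0, 0], [-0.4, 0, 0], [0, 0, 0], [0, 0, 0]], "jaw": [-1, -1, -1, -1, -1, -1, -1, -1, -1, -1]}}

```text
clock: 61.15
tool_pos: [0.3843, -0.086, 0.193]
eef_rot: [0.761, 0.648, -0.0, 0.0]
contact_force: [-0.1, 1.2, -0.7]
opening: 1.001
```

```bash
python3 plan.py; python3 look.py w41; python3 - <<'E'
from h import *
from plant import r
d=r.snapshot("top"); crop(d["frame"],110,180,250,300,5,"pics/t14.png"); cv2.imwrite("pics/t14f.png",d["frame"])
d=r.snapshot("side"); crop(d["frame"],220,80,420,220,4,"pics/s14.png")
E
```

```text
t 61.15 pos [ 0.3843 -0.086   0.193 ] yaw 80.82 zdown [ 1.e-04 -1.e-03 -1.e+00] open 1.001 F [-0.1  1.2 -0.7]
q [ 0.708  0.641 -0.96   2.254  0.881  0.69  -1.058]
```

View pics/t14.png

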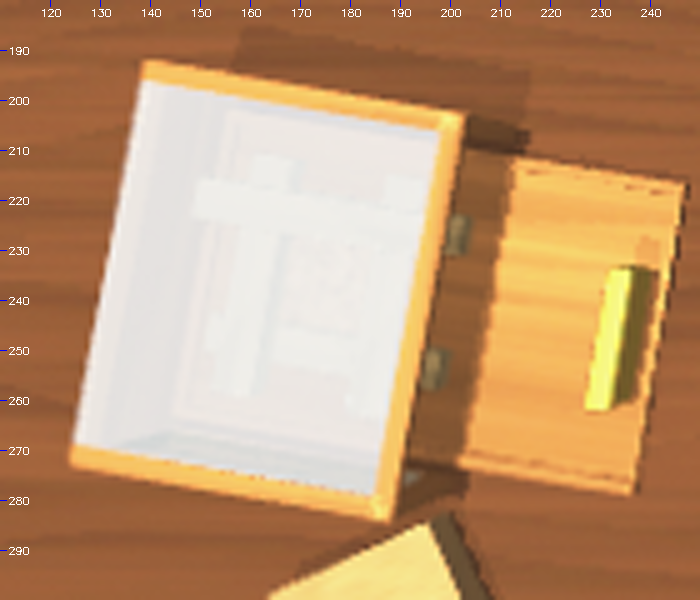

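View pics/s14.png

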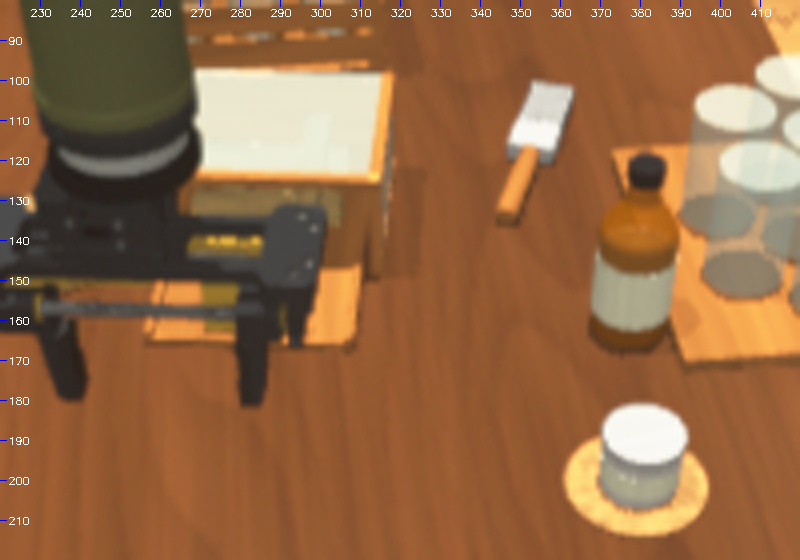

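View pics/t14f.png

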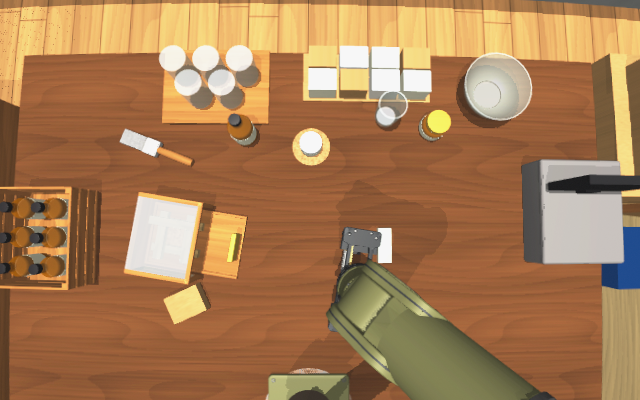

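```bash
python3 tl.py 5 110 180 687 186 633 494 226 105 178 420; python3 - <<'E'
from h import *
import pickle
t=pickle.load(open('D0.pkl','rb'))['top']
P=unproj(t,(np.array([(610.5,338)])+.5)/5-.5+[110,180],.06)[0,:2]
c=np.array([.4517,.3373]);a=np.radians(81.05);u=np.array([np.cos(a),np.sin(a)]);n=np.array([-u[1],u[0]])
print('handle',P,(P-c)@u,(P-c)@n)
# where back inner wall corners at z=.014 would appear
for l in(-.08,.08):
    q=c+.075*u+l*n; print((proj(t,[*q,.014])-[110,180])*5)
E
```

```text
[0.5051 0.16  ] along -0.1668 lat -0.0804
[0.3479 0.1851] along -0.1665 lat 0.0789
[0.545  0.4002] along 0.0766 lat -0.0824
[0.3828 0.4205] along 0.0715 lat 0.0810
handle [0.42985904 0.18771356] -0.15116299706722724 -0.0016965024269369855
[[226.21094945 108.11131588]]
[[169.67442128 414.89615028]]
```

{"name": "move_arm", "arguments": {"turn": [[0, 0, 0], [0, 0, 0], [0, 0, 0], [0, 0, 0], [0, 0, 0], [0, 0, 0], [0, 0, 0], [0, 0, 0], [0, 0, 0], [0, 0, 0]], "dp": [[-0.8, 0.3, -0.2], [-1, 0.3, -0.2], [-1, 0.3, -0.2], [-1, 0.3, -0.2], [-1, 0.3, -0.2], [-1, 0.3, 0], [-1, 0, 0], [-0.5, 0, 0], [0, 0, 0], [0, 0, 0]], "jaw": [-1, -1, -1, -1, -1, -1, -1, -1, -1, -1]}}

```text
clock: 62.13
tool_pos: [0.4003, -0.2723, 0.2179]
eef_rot: [0.761, 0.649, -0.0, 0.0]
contact_force: [-0.3, 1.1, -0.1]
opening: 0.999
```

```bash
python3 plan.py; python3 - <<'E'
from h import *
from plant import r
d=r.snapshot("side"); crop(d["frame"],220,80,420,220,4,"pics/s15.png")
f=d["frame"][95:170,245:325].copy(); g=np.clip(f.astype(float)*2.2,0,255).astype(np.uint8); cv2.imwrite("pics/s15b.png",cv2.resize(g,None,fx=8,fy=8,interpolation=cv2.INTER_CUBIC))
E
```

```text
t 62.13 pos [ 0.4003 -0.2723  0.2179] yaw 80.90 zdown [-0.e+00 -4.e-04 -1.e+00] open 0.999 F [-0.3  1.1 -0.1]
q [ 1.108  0.718 -1.021  1.981  0.792  0.908 -0.496]
```

View pics/s15.png

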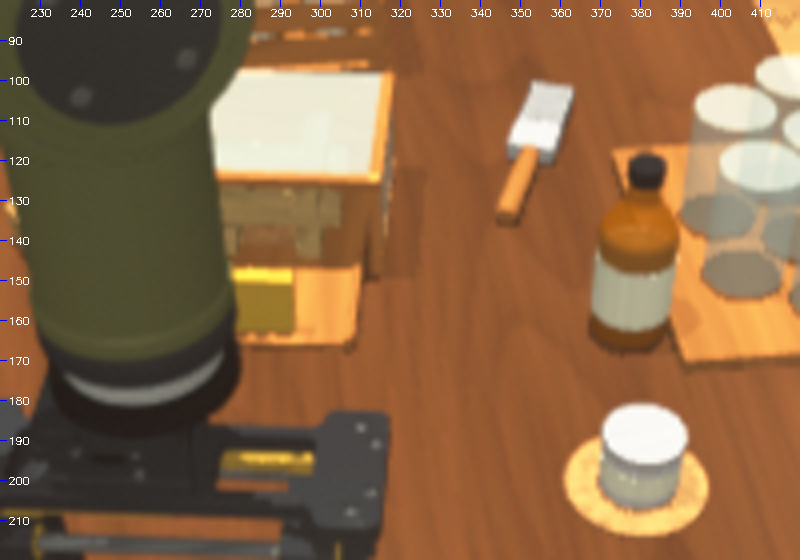

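View pics/s15b.png

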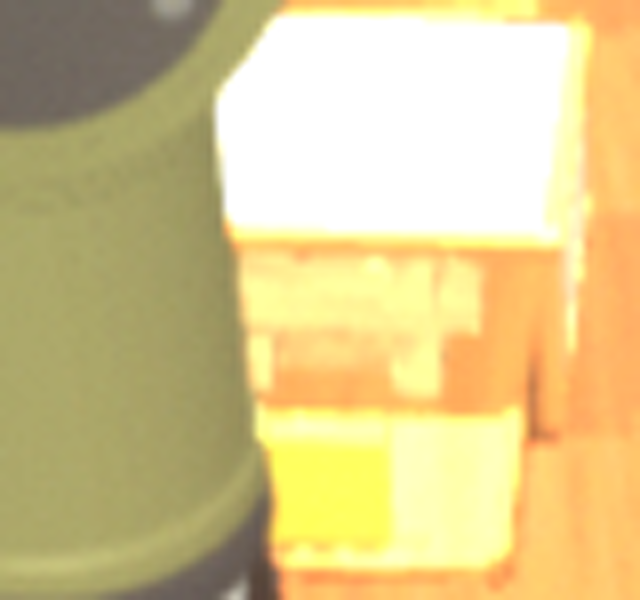

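```bash
python3 -c "
from plant import r
print(r.finish_job())"
```

```text
the job is handed in; nothing more can be done
None
```

The job is handed in at about 62 s of the 208 s: the tin is on the mat, the five-stick tower is standing, and the tray is in the case against the back.

- **Tin:** I stood it on the mat first. It was knocked about 28 mm off-centre while I placed the first stick, so I re-centred it. In the last pictures it stands in the middle of the mat.
- **Tower:** Five sticks were present: two along the tray, two across it, and one on top at place3b. It was square from above before the slide. Afterwards I could see it standing through the roof and the mouth, though the arm hid part of the last side picture.
- **Tray:** I slid it by the handle until it stopped moving with the force up at about 17 N; sliding it took about 5–10 N. After release, the handle measured 1.2 mm short of its home position and the trailing edge 1.6 mm short. That is within the 2 mm camera calibration, so I took the stop as contact with the back wall. I did not push a second time to confirm it.
- **Other wares:** In the last full top picture they looked to be where they started.

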